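Check an embroidery stretcher frame for square with a slide rule

TASK

Check the embroidery frame for square with the slide rule: lay it flat inside the frame with its heel fully home in the left corner of the wide rail, push its tongue out and hold it for a moment with a few newtons in the very corner opposite, bearing on both bars there, to measure that diagonal; then measure the other one the same way, heel in the right corner of the wide rail. Compare the two lengths and finish with the rule lying released in the longer diagonal, extended from corner to corner (if they are equal, either will do). Do not force the frame, and leave the other things where they are.

Things in the scene. Friction and masses are not known exactly. Their poses are not given: they have to be found in the camera images.
- frame: Frame of pale waxed bars 14 mm high (friction 0.2) on the table, fixed by its wide rail (44 mm; other bars 22: farrail, sidel left, sider right). Origin on the table, mid-opening; x from the wide rail (nearest the robot) to the far rail, y left. Opening 160 mm in x, 220 in y, but perhaps racked: farrail and its corners are shifted along y by an unknown 0 to 9 mm either way. Rigid.
- seat_left (a point): Where the centre of the rule's heel nose lies when home in the left corner of the wide rail: at x -75, y +105 mm in the frame (5 mm from both bars), 7 mm above the table. The wide rail's corners are true. Opposite, the tip nose comes home at x +75, y -105 mm plus the racking shift.
- seat_right (a point): The same for the right corner of the wide rail: at x -75, y -105 mm in the frame. Opposite, the tip nose comes home at x +75, y +105 mm plus the racking shift.
- rule: Slide rule: pale wooden body 22 mm wide and 14 mm high, with an aluminium tongue that slides out of one end, lying flat (0.3 kg in all). Origin on its underside, 112.5 mm from the heel nose. x axis points along the rule from the heel to the tongue's tip, z up. Both ends have upright round noses of 5 mm radius, 12 mm high, on 10 mm wide necks.
- fin (a point): Centre of the wooden grip fin on the rule's body, for carrying it: 36 mm long (along the rule), 12 mm thick, standing up from 13 to 49 mm above the table; this point is 36 mm above the underside and 77.5 mm from the heel nose. Axes as the rule's.
- heel (a point): Centre of the heel nose (fixed end of the rule, wood), 7 mm above the underside. Axes as the rule's.
- thumb (a point): Centre of the aluminium thumb block on the tongue, to push it out or pull it back: 22 mm long (along the rule), 12 mm thick, from 13 to 49 mm high; this point is 36 mm above the underside, 74.5 mm behind the tip nose's centre. With the tongue shut it is 73 mm from the fin. Axes as the rule's.
- tip (a point): Centre of the tip nose (moving end, aluminium), 7 mm above the underside. Axes as the rule's.
- tongue (a joint): How far the tongue is out, 0 to 0.055 m; slides with a light friction of about 0.2 N and stays where left. The noses' centres are 0.225 m plus this apart. Home in both corners of a square frame it reads 0.033; racked, between about 0.0255 and 0.0405.
- spool_a: Bystander: spool of blue thread, 36 mm across, 42 mm high, standing beyond the frame; origin under it.
- spool_b: Bystander: spool of red thread, as the other.
- bobbin: Bystander: small steel bobbin 22 mm across, 9 mm high, lying inside the frame near the middle of the far rail; origin under it.
- pin_tray: Bystander: open grey plastic tray, 140 by 90 by 22 mm, lying beside the frame on the side where the rule does not start; origin under it.
- button_jar: Bystander: glass jar, 64 mm across, 85 mm high; origin under it.
- marker: Bystander: red pen, 110 by 14 by 14 mm; origin under it.
- hoop: Bystander: wooden embroidery hoop, 150 mm across, 10 mm high; origin under it.
Not all that is in view belongs to the job. There is more than one size of the rule; the one meant has the size given above.

How it is judged (in metres and radians):
On the way, in this order (a step that is already met when the one before it is completed fails the run):
1. heel in the left corner of the wide rail, tongue held home in the opposite corner so that it bears on both bars there, far rail and side bar (over 0.8 N each for 0.2 s) (horizontal distance between heel and seat_left below 0.003 m and x of tip in the frame of frame above 0.0725 m and y of tip in the frame of frame below -0.092 m and height (world z) of each of tip, heel below 0.012 m and contact force between tongue and farrail above 0.8 N and contact force between tongue and sider above 0.8 N), for 0.2 s.
2. then the same on the other diagonal, heel in the right corner of the wide rail (horizontal distance between heel and seat_right below 0.003 m and x of tip in the frame of frame above 0.0725 m and y of tip in the frame of frame above 0.092 m and height (world z) of each of tip, heel below 0.012 m and contact force between tongue and farrail above 0.8 N and contact force between tongue and sidel above 0.8 N), for 0.2 s.
At the end, for the whole second after the job is handed in: The rule lies flat, still and released in the longer diagonal: heel nose within 3 mm of its seat in a corner of the wide rail, tip nose within 2.5 mm of touching the far rail on the opposite side, tongue out over 31.5 mm (square is 33, so if nearly equal either will do) (((horizontal distance between heel and seat_left below 0.003 m and x of tip in the frame of frame above 0.0725 m and y of tip in the frame of frame below -0.092 m and height (world z) of each of tip, heel below 0.012 m) or (horizontal distance between heel and seat_right below 0.003 m and x of tip in the frame of frame above 0.0725 m and y of tip in the frame of frame above 0.092 m and height (world z) of each of tip, heel below 0.012 m)) and value of joint tongue above 0.0315 m and angle between rule's own z axis and vertical below 0.05 rad and linear speed of rule below 0.01 m/s).
It fails at once if the tongue is forced against the frame with more than 20 N (contact force between tongue and frame above 20 N).
It fails at once if the rule presses on the frame with more than 40 N in all (contact force between rule and frame above 40 N).
It fails at once if a bystander is pushed away by more than 25 mm (distance of any of spool_a, spool_b, bobbin, pin_tray, button_jar, marker, hoop from where it was at the start of the episode above 0.025 m).
It also fails if it takes over 72 s, if anything falls off the work surface, if the arm or the gripper's body presses on something with over 40 N, if the wrist force passes 120 N, or if a joint passes its speed limit or range.

ROBOT

A 7-joint arm with a two-finger parallel gripper is mounted at the origin on the work surface. World frame = base frame: x ahead of the robot, y to its left, z up, the work surface at z = 0. Lengths are in mm, angles in rad, forces in N, time in s.
With the tool pointing down it reaches from about 400 to 850 mm from the base axis. Payload 4.5 kg.
Tool frame: the origin (TCP) lies at the very end of the fingers, on their centre line; the grasp point (between the pads) lies 19 mm behind it; z points along the fingers, x is the direction in which the jaws open and shut, and the axes are right-handed (so a half turn about z gives the same grasp; the last joint's range is limited). The gripper opens to 85 mm and grips with 20 to 120 N. Pads are 22 mm wide; open, the fingers measure 114 mm over their backs; the gripper's body (76 mm by 85 mm) begins 54 mm behind the grasp point. The pads swing forward as they close: fully open they stand 13 mm farther back than shut.
Start: joints at [-1.163, 0.689, -0.195, 1.565, 0.157, 0.902, -0.215], TCP at [228.205, 581.873, 231.317] pointing down, gripper open.
Joint ranges: [-3.01, 3.01], [-0.46, 2.08], [-1.47, 1.51], [0.13, 2.56], [-1, 4.14], [0.04, 2.09], [-2.66, 2.66]. Speed limits (rad/s): [2.57, 2.57, 3.14, 3.14, 3.14, 3.14, 3.14].

INTERFACE

Orientations are given as a 3x3 rotation matrix whose columns are the frame's x, y, z axes.
In Python, from workcell import arm, optics, hand_in gives the robot as it stands.
- The arm moves only by the shell command python3 -m inch 'ROWS' [FORCE]. ROWS is JSON, a list of rows, each an object with "xyz": the shift along the tool's x, y, z in m, a list of three; "turn": the turn, a rotation vector about the tool's x, y, z in degrees, a list of three; "claw": the gripper's target within -1 to 1 (fully open at 1, half-way at 0, shut at -1). In form: [{"xyz": [x, y, z], "turn": [wx, wy, wz], "claw": claw}, ...]. A call has 1 to 12 rows; each row is the pose to reach, as a shift and turn from the pose commanded when the call began, along the tool's axes at that moment; what a row does not reach only later rows make up. A row lasts 1/10 s, in which the tool goes at most 50 mm and 8.59 degrees, less where a joint would pass 70% of its speed; a pose out of reach is approached as far as the arm can. A call with a gripper value outside its range is refused whole. The fingers move at their own pace and stop on an object; FORCE is the grip in N (left out, the last holds). Time passes only in rows, so rows that repeat a pose let the fingers close. It gives the time, the measured TCP pose, the force and the opening at its end, in the units of the state.
- arm.get_state(): the state, without advancing time (a new reading comes with each control period).
- optics.snapshot(name): name is "scene" or "top" or "wrist"; returns (picture, depth): 480x640x3 uint8, blue, green, red; 480x640 float32, mm along the optical axis (not along the pixel's ray), 0 where there is no reading.
- optics.get_calibration(name): a dict with "fx", "fy", "cx", "cy" (pixels), "R" (3x3) and "t" (3): a world point X has camera coordinates R X + t. Camera axes: x right, y down, z forward; pixel columns grow to the right and rows downward; lengths in mm; the calibration is good to about 2 mm. A picture is of the moment at which its call begins: read the wrist's pose just before it. get_calibration takes no time and is no camera call; for the wrist camera it gives the pose at the moment of the call.
- hand_in(): hands the job in, once; it reports no verdict.
The state is a dict: "time_s": time; "joint_positions": joint angles; "dq": joint speeds; "tau": joint torques, N m; "eef_pos": TCP position; "tool_rot": TCP orientation; "force": force on the tool from outside, world axes, zero at the start; "moment": the same for the moment, N m; "gripper_width": finger opening in mm.
Only numpy, scipy, OpenCV 4.12 (cv2) and the standard library are available. Lean on these libraries where they do the work, as an engineer would, in place of code of your own. Each camera call takes 0.05 s, during which the arm holds its last target.

## Working session

There is one attempt and no reset: what is moved stays moved. The work goes in short steps, Python scripts to look and compute and a shell command to move; the robot and the scene stay as the last step left them, time stands still between calls to the robot, and variables do not carry over. Pictures are saved under pics/ and viewed, and the job is handed in when it is done.

```bash
mkdir -p pics; ls; python3 - <<'E'
from workcell import arm, optics
import cv2,numpy as np
s=arm.get_state();print({k:np.round(v,3).tolist() for k,v in s.items()})
for n in ["scene","top"]:
    p,d=optics.snapshot(n);cv2.imwrite(f"pics/{n}0.png",p);np.save(f"{n}0d.npy",d)
    c=optics.get_calibration(n);print(n,{k:np.round(v,3).tolist() for k,v in c.items()})
E
```

```text
pics
{'time_s': 0.0, 'joint_positions': [-1.163, 0.69, -0.194, 1.566, 0.157, 0.902, -0.215], 'dq': [-0.001, 0.0, -0.001, -0.001, 0.0, 0.002, 0.001], 'tau': [-0.0, -53.961, -1.267, -15.854, 0.009, 0.009, 0.0], 'eef_pos': [228.032, 581.204, 230.452], 'tool_rot': [[0.365, 0.931, -0.001], [0.931, -0.365, -0.002], [-0.002, 0.0, -1.0]], 'force': [-0.365, -0.696, -0.85], 'moment': [0.055, -0.026, 0.02], 'gripper_width': 85.776}
scene {'fx': 575.049, 'fy': 575.049, 'cx': 315.338, 'cy': 229.131, 'R': [[0.261, 0.965, 0.021], [0.638, -0.157, -0.754], [-0.725, 0.21, -0.656]], 't': [-145.642, -293.635, 1687.354]}
top {'fx': 525.391, 'fy': 525.391, 'cx': 305.753, 'cy': 238.623, 'R': [[-0.023, -1.0, -0.003], [-0.973, 0.023, -0.231], [0.231, -0.002, -0.973]], 't': [-2.783, 523.098, 1090.198]}
```

View pics/top0.png

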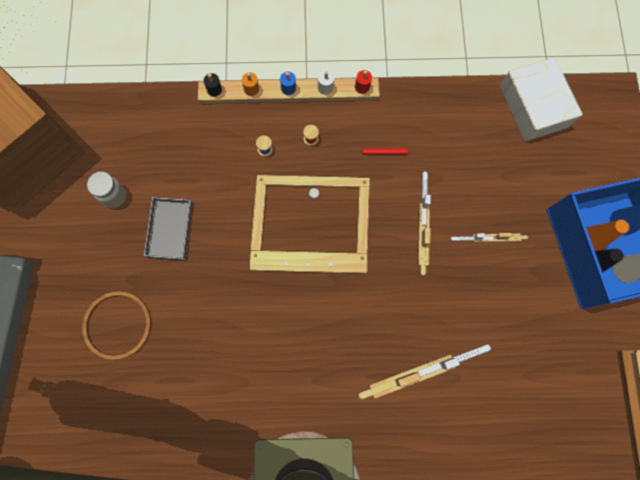

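View pics/scene0.png

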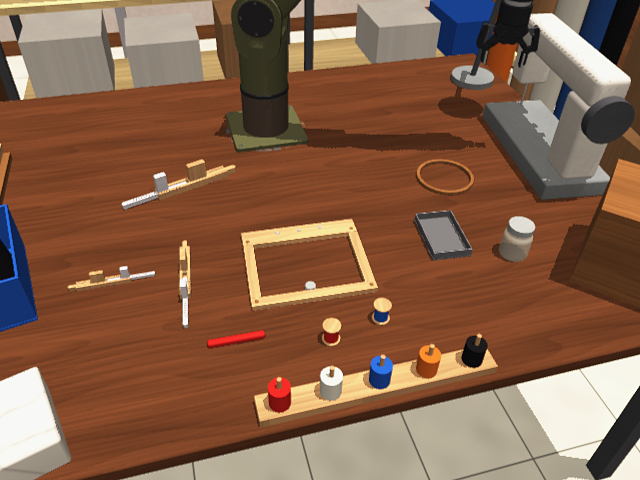

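The top view shows the frame around (310,225), with three rules at (425,222), (490,238) and (425,372). Next I measure them.

```bash
cat > h.py <<'E'
import numpy as np,cv2
from workcell import arm,optics
def ray(c,u,v,h):
    R=np.array(c["R"]);t=np.array(c["t"]).ravel();o=-R.T@t
    d=R.T@np.array([(u-c["cx"])/c["fx"],(v-c["cy"])/c["fy"],1.0]);return o+d*(h-o[2])/d[2]
def pix(c,X):
    R=np.array(c["R"]);p=R@np.array(X,float)+np.array(c["t"]).ravel();return np.array([c["fx"]*p[0]/p[2]+c["cx"],c["fy"]*p[1]/p[2]+c["cy"]])
E
python3 - <<'E'
from h import *
p=cv2.imread("pics/top0.png");d=np.load("top0d.npy");c=optics.get_calibration("top")
a=p[150:280,240:380];b=p[165:285,400:540];e=p[335:405,350:500]
cv2.imwrite("pics/c1.png",cv2.resize(a,None,fx=5,fy=5,interpolation=2));cv2.imwrite("pics/c2.png",cv2.resize(b,None,fx=5,fy=5,interpolation=2));
for n,A,B in [("mid",(423,273),(425,173)),("big",(361,397),(490,348)),("small",(527,237),(452,239))]:
    P=ray(c,*A,7);Q=ray(c,*B,7);print(n,P.round(0),Q.round(0),np.linalg.norm(P-Q).round(1))
E
```

```text
mid [ 450. -278.    7.] [ 689. -301.    7.] 240.1
big [ 184. -125.    7.] [ 280. -412.    7.] 302.6
small [ 528. -523.    7.] [ 527. -351.    7.] 172.4
```

View pics/c2.png

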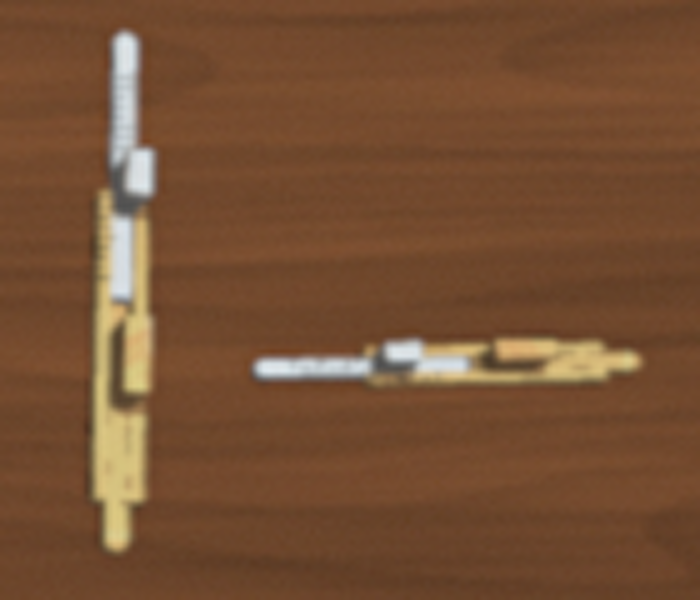

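View pics/c1.png

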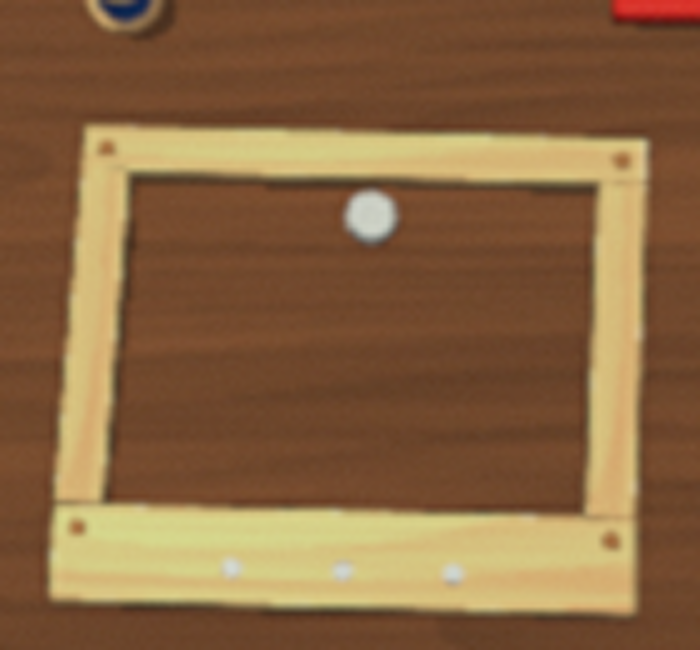

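The middle rule measures about 240 mm overall, which is a 225 mm rule plus noses with the tongue barely out. That makes it the right one. Now the frame.

```bash
cat >> h.py <<'E'
def mv(p,ang=None,s=None):
    """world TCP target p (mm), yaw of tool x (deg) -> tool shift m, turn about z deg"""
    s=s or arm.get_state();T=np.array(s["tool_rot"]);d=T.T@(np.array(p)-np.array(s["eef_pos"]))/1000
    # tilt fix: desired R
    cur=np.degrees(np.arctan2(T[1,0],T[0,0]))
    if ang is None: ang=cur
    a=np.radians(ang);D=np.array([[np.cos(a),np.sin(a),0],[np.sin(a),-np.cos(a),0],[0,0,-1]])
    from scipy.spatial.transform import Rotation as Ro
    rv=Ro.from_matrix(T.T@D).as_rotvec(degrees=True)
    print("xyz",d.round(4).tolist(),"turn",rv.round(2).tolist(),"cur yaw",cur.round(2))
def st():
    s=arm.get_state();T=np.array(s["tool_rot"])
    print("t",round(s["time_s"],2),"p",np.round(s["eef_pos"],1),"yaw",np.degrees(np.arctan2(T[1,0],T[0,0])).round(1),"F",np.round(s["force"],2),"w",round(s["gripper_width"],1),"q",np.round(s["joint_positions"],2))
E
python3 - <<'E'
from h import *
c=optics.get_calibration("top")
k=lambda u,v:ray(c,240+u/5,150+v/5,14)[:2]
L,R,FL,FR=k(105,503),k(583,515),k(130,175),k(598,183)
for q in (L,R,FL,FR):print(q.round(1))
print(np.linalg.norm(L-R),np.linalg.norm(FL-FR))
y=(L-R)/np.linalg.norm(L-R);x=np.array([y[1],-y[0]]);print("yaw",np.degrees(np.arctan2(x[1],x[0])))
O=(L+R)/2+80*x;print("O",O)
for q in (L,R,FL,FR):print(((q-O)@x).round(1),((q-O)@y).round(1))
mv([520,-20,400],90)
E
```

```text
[508.6  87.2]
[ 497.9 -129.6]
[665.4  75. ]
[ 656.2 -143.8]
217.14677029341502 219.05655527426705
yaw -2.821424650593948
O [583.13852035 -25.13001187]
-80.0 108.6
-80.0 -108.6
77.2 104.1
78.8 -115.0
xyz [-0.4535, 0.4913, -0.1686] turn [-0.01, 0.1, -21.41] cur yaw 68.59
```

```bash
python3 -m inch '[{"xyz":[-0.05,0.05,-0.02],"turn":[0,0,-7],"claw":1},{"xyz":[-0.1,0.1,-0.04],"turn":[0,0,-14],"claw":1},{"xyz":[-0.15,0.15,-0.06],"turn":[0,0,-21.4],"claw":1},{"xyz":[-0.18,0.19,-0.08],"turn":[0,0,-21.4],"claw":1},{"xyz":[-0.22,0.23,-0.1],"turn":[0,0,-21.4],"claw":1},{"xyz":[-0.25,0.27,-0.12],"turn":[0,0,-21.4],"claw":1},{"xyz":[-0.29,0.31,-0.14],"turn":[0,0,-21.4],"claw":1},{"xyz":[-0.32,0.35,-0.15],"turn":[0,0,-21.4],"claw":1},{"xyz":[-0.36,0.39,-0.16],"turn":[0,0,-21.4],"claw":1},{"xyz":[-0.4,0.43,-0.165],"turn":[0,0,-21.4],"claw":1},{"xyz":[-0.43,0.465,-0.17],"turn":[0,0,-21.4],"claw":1},{"xyz":[-0.4535,0.4913,-0.1686],"turn":[0,0,-21.4],"claw":1}]'; python3 -m inch '[{"xyz":[0,0,0],"turn":[0,0,0],"claw":1},{"xyz":[0,0,0],"turn":[0,0,0],"claw":1}]' >/dev/null; python3 - <<'E'
from h import *
st()
c=optics.get_calibration("wrist");p,d=optics.snapshot("wrist");cv2.imwrite("pics/w1.png",p);import pickle;pickle.dump(c,open("w1.pkl","wb"))
print({k:np.round(v,3).tolist() for k,v in c.items()})
for q in [(509,87,14),(498,-130,14),(665,75,14),(656,-144,14)]:print(pix(c,q))
E
```

```text
time_s: 1.3
eef_pos: [479.9, 60.3, 389.6]
tool_rot: [[0.0, 1.0, 0.001], [1.0, -0.0, 0.0], [0.0, 0.001, -1.0]]
force: [1.1, 0.9, 0.2]
gripper_width: 85.6
t 1.5 p [479.4  61.2 388.7] yaw 89.8 F [-1.31  1.19 -0.45] w 85.3 q [-0.02  0.33 -0.29  1.73  0.1   1.1   1.23]
{'fx': 399.669, 'fy': 399.669, 'cx': 321.313, 'cy': 241.336, 'R': [[0.003, 1.0, -0.001], [0.957, -0.003, 0.29], [0.29, -0.002, -0.957]], 't': [-62.871, -541.4, 390.384]}
[340.84264767 202.86401221]
[174.72365464 195.03109173]
[331.20245677 310.61283719]
[177.05424881 305.23412541]
```

View pics/w1.png

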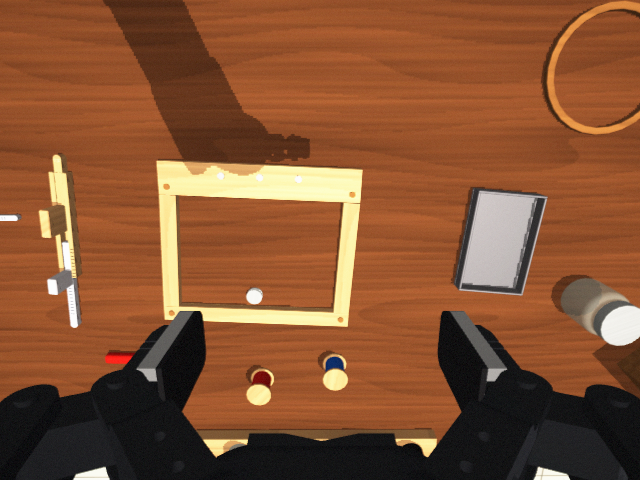

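The wrist view shows the frame with inner corners near (178,195), (343,203), (335,311) and (180,306). The middle rule is at left, its heel near (58,158), its fin near (52,222) and its tip near (73,324). Next I fit the edges.

```bash
cat > fr.py <<'E'
from h import *
def frame(p,c):
    hsv=cv2.cvtColor(p,cv2.COLOR_BGR2HSV)
    g=p[:,:,1].astype(float)
    # profile edges of opening: sample along predicted edge normals
    O=np.array([583.,-25.]);a=np.radians(-2.8)
    X=np.array([np.cos(a),np.sin(a)]);Y=np.array([-X[1],X[0]])
    g=cv2.GaussianBlur(g,(0,0),1)
    def edge(fx,fy,n,rng=9):
        # returns world xy pt on edge at top height 14, bright outside in direction n
        ts=np.arange(-rng,rng,.25);P=[]
        for t in ts:
            q=O+X*(fx+n[0]*t)+Y*(fy+n[1]*t);u=pix(c,[q[0],q[1],14]);P.append(u)
        P=np.array(P,np.float32)
        v=cv2.remap(g.astype(np.float32),P[:,0].reshape(1,-1),P[:,1].reshape(1,-1),1)[0]
        k=np.argmax(np.gradient(v));t=ts[k];q=O+X*(fx+n[0]*t)+Y*(fy+n[1]*t);return q,np.gradient(v)[k]
    E={}
    for name,pts,n in [("wide",[(-80,y) for y in range(-90,95,6)],(-1,0)),("far",[(80,y-5) for y in list(range(-90,-25,6))+list(range(25,95,6))],(1,0)),
                       ("L",[(x,110-5*(x+80)/160) for x in range(-65,70,6)],(0,1)),("R",[(x,-110-5*(x+80)/160) for x in range(-65,70,6)],(0,-1))]:
        Q=np.array([edge(*q,n)[0] for q in pts]);
        l=cv2.fitLine(Q.astype(np.float32),cv2.DIST_HUBER,0,.01,.01).ravel()
        r=(Q-l[2:])@np.array([-l[1],l[0]]);E[name]=l;print(name,"res",np.std(r).round(2),"ang",np.degrees(np.arctan2(l[1],l[0])).round(2))
    def X2(A,B):
        M=np.array([A[:2],-B[:2]]).T;s=np.linalg.solve(M,B[2:]-A[2:]);return A[2:]+s[0]*A[:2]
    L,R,FL,FR=X2(E["wide"],E["L"]),X2(E["wide"],E["R"]),X2(E["far"],E["L"]),X2(E["far"],E["R"])
    y=(L-R)/np.linalg.norm(L-R);x=np.array([y[1],-y[0]]);Oo=(L+R)/2+80*x
    print("corners",L.round(1),R.round(1),FL.round(1),FR.round(1),"w",np.linalg.norm(L-R).round(1),np.linalg.norm(FL-FR).round(1));print("O",Oo.round(1),"yaw",np.degrees(np.arctan2(x[1],x[0])).round(2))
    for q in (FL,FR):print(((q-Oo)@x).round(1),((q-Oo)@y).round(1))
E
python3 - <<'E'
from fr import *
import pickle
c=pickle.load(open("w1.pkl","rb"));frame(cv2.imread("pics/w1.png"),c)
c2=optics.get_calibration("top");frame(cv2.imread("pics/top0.png"),c2)
print("rule wrist heel",ray(c,58,158,7),ray(c,73,324,7))
E
```

```text
wide res 0.37 ang 87.26
far res 0.54 ang 87.3
L res 0.35 ang -4.43
R res 0.56 ang -4.42
corners [507.9  90. ] [ 497.4 -129.2] [667.3  77.7] [ 657.  -141.6] w 219.5 219.5
O [582.6 -23.4] yaw -2.74
79.8 105.0
80.0 -114.4
wide res 0.65 ang 87.31
far res 0.93 ang 87.3
L res 0.85 ang -4.65
R res 0.88 ang -4.9
corners [508.6  88.8] [ 498.4 -128.9] [668.3  75.8] [ 658.  -142.6] w 218.0 218.7
O [583.4 -23.8] yaw -2.69
80.1 103.5
80.0 -115.2
rule wrist heel [ 450.67354372 -277.77593149    7.        ] [ 689.12747194 -302.21031297    7.        ]
```

Frame origin is about (583,-23.5), yaw -2.7°, racking about -5 mm, so the left diagonal is probably the longer one. Going to the fin.

```bash
python3 - <<'E'
from h import *
st();mv([532.7,-286.2,130],84.2)
E
```

```text
t 1.55 p [478.9  62.8 388.7] yaw 90.0 F [-0.57  0.71  0.05] w 85.4 q [-0.02  0.33 -0.29  1.73  0.1   1.1   1.23]
xyz [-0.3492, 0.0542, 0.2584] turn [-0.08, -0.04, 5.79] cur yaw 89.99
```

```bash
python3 -m inch '[{"xyz":[-0.05,0.01,0.02],"turn":[0,0,1],"claw":1},{"xyz":[-0.1,0.02,0.06],"turn":[0,0,2],"claw":1},{"xyz":[-0.15,0.03,0.1],"turn":[0,0,3],"claw":1},{"xyz":[-0.2,0.04,0.14],"turn":[0,0,5],"claw":1},{"xyz":[-0.25,0.05,0.18],"turn":[0,0,5.8],"claw":1},{"xyz":[-0.3,0.054,0.21],"turn":[0,0,5.8],"claw":1},{"xyz":[-0.3492,0.0542,0.2384],"turn":[0,0,5.8],"claw":1},{"xyz":[-0.3492,0.0542,0.2584],"turn":[0,0,5.8],"claw":1},{"xyz":[-0.3492,0.0542,0.2584],"turn":[0,0,5.8],"claw":1},{"xyz":[-0.3492,0.0542,0.2584],"turn":[0,0,5.8],"claw":1},{"xyz":[-0.3492,0.0542,0.2584],"turn":[0,0,5.8],"claw":1}]'; python3 - <<'E'
from h import *
st()
c=optics.get_calibration("wrist");p,d=optics.snapshot("wrist");cv2.imwrite("pics/w2.png",p);import pickle;pickle.dump(c,open("w2.pkl","wb"))
st()
for q in [(532.7,-286.2,49),(455,-278,7)]:print(pix(c,q))
E
```

```text
time_s: 2.65
eef_pos: [533.7, -284.8, 129.7]
tool_rot: [[0.1, 0.995, -0.001], [0.995, -0.1, 0.003], [0.002, -0.002, -1.0]]
force: [0.9, -0.0, 0.1]
gripper_width: 85.4
t 2.65 p [ 533.7 -284.8  129.7] yaw 84.3 F [ 0.92 -0.05  0.07] w 85.4 q [ 0.52  0.8  -0.18  1.71  0.21  0.65  1.69]
t 2.7 p [ 534.6 -284.1  130.8] yaw 84.4 F [ 0.42  1.21 -0.35] w 85.7 q [ 0.52  0.79 -0.18  1.71  0.21  0.65  1.69]
[317.69156662 251.45229133]
[318.56387002 112.93452306]
```

View pics/w2.png

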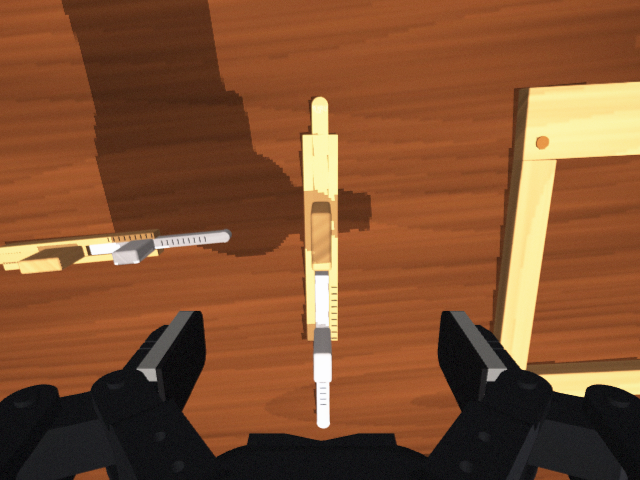

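```bash
python3 - <<'E'
from h import *
import pickle
c=pickle.load(open("w2.pkl","rb"))
H=ray(c,320,96.5,7);T=ray(c,323,428,7);print(H,T,np.linalg.norm(H-T))
d=(T-H)/np.linalg.norm(T-H);print(np.degrees(np.arctan2(d[1],d[0])))
F=H+d*(5+77.5);print("fin",F)
for o in(-18,18):
  q=F+d*o;print(pix(c,[q[0],q[1],49]))
mv([F[0],F[1],19],np.degrees(np.arctan2(d[1],d[0]))+90)
E
```

```text
[ 445.37620741 -276.12103262    7.        ] [ 696.03876532 -298.91020692    7.        ] 251.69637343704665
-5.194807285603512
fin [ 527.53734762 -283.59077425    7.        ]
[320.96693206 212.47323864]
[321.50498755 271.52863746]
xyz [-0.0005, -0.0071, 0.1118] turn [0.02, -0.13, -0.44] cur yaw 84.36
```

```bash
python3 - <<'E'
from h import *
a=cv2.imread("pics/w2.png")[85:440,270:370];b=cv2.imread("pics/w1.png")[145:335,30:100];t=cv2.imread("pics/top0.png")[165:285,405:445]
r=lambda i,f:cv2.resize(i,None,fx=f,fy=f,interpolation=2)
o=np.zeros((600,800,3),np.uint8)
A=r(a,1.65);o[:A.shape[0],:A.shape[1]]=A;B=r(b,3);o[:B.shape[0],200:200+B.shape[1]]=B;C=r(t,5);o[:C.shape[0],450:450+C.shape[1]]=C
cv2.imwrite("pics/cmp.png",o)
E
```

```text
(no output)
```

View pics/cmp.png

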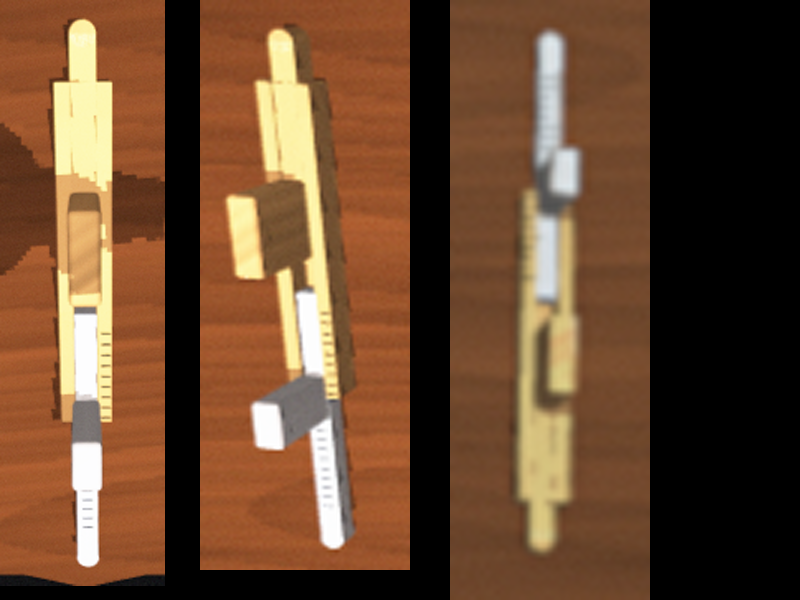

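```bash
python3 - <<'E'
from h import *
import pickle
for nm,c,a,b in [("w2",pickle.load(open("w2.pkl","rb")),(320,96.5),(323,428)),("w1",pickle.load(open("w1.pkl","rb")),(56.7,154.3),(74.3,328.3)),("top",optics.get_calibration("top"),(423.4,275.4),(425,171))]:
  H=ray(c,*a,13);T=ray(c,*b,13);d=T-H;L=np.linalg.norm(d);d/=L
  print(nm,L.round(1),np.degrees(np.arctan2(d[1],d[0])).round(2),(H+d*82.5).round(1))
E
```

```text
w2 246.0 -5.19 [ 527.9 -283.6   13. ]
w1 248.3 -5.27 [ 527.7 -282.2   13. ]
top 249.3 -5.14 [ 525.4 -284.8   13. ]
```

```bash
python3 -m inch '[{"xyz":[0.0005,-0.0064,0.03],"turn":[0,0,-0.5],"claw":0},{"xyz":[0.0005,-0.0064,0.06],"turn":[0,0,-0.5],"claw":0},{"xyz":[0.0005,-0.0064,0.09],"turn":[0,0,-0.5],"claw":-0.1},{"xyz":[0.0005,-0.0064,0.111],"turn":[0,0,-0.5],"claw":-0.1},{"xyz":[0.0005,-0.0064,0.111],"turn":[0,0,-0.5],"claw":-0.1},{"xyz":[0.0005,-0.0064,0.111],"turn":[0,0,-0.5],"claw":-1},{"xyz":[0.0005,-0.0064,0.111],"turn":[0,0,-0.5],"claw":-1},{"xyz":[0.0005,-0.0064,0.111],"turn":[0,0,-0.5],"claw":-1},{"xyz":[0.0005,-0.0064,0.111],"turn":[0,0,-0.5],"claw":-1},{"xyz":[0.0005,-0.0064,0.111],"turn":[0,0,-0.5],"claw":-1},{"xyz":[0.0005,-0.0064,0.111],"turn":[0,0,-0.5],"claw":-1}]' 60; python3 - <<'E'
from h import *
st()
p,d=optics.snapshot("wrist");cv2.imwrite("pics/w3.png",p);st()
E
```

```text
time_s: 3.8
eef_pos: [529.0, -285.5, 21.7]
tool_rot: [[0.092, 0.996, 0.004], [0.996, -0.092, -0.0], [-0.0, 0.004, -1.0]]
force: [0.0, 1.5, 6.8]
gripper_width: 11.2
t 3.8 p [ 529.  -285.5   21.7] yaw 84.7 F [0.02 1.49 6.79] w 11.2 q [ 0.49  0.96 -0.13  1.77  0.26  0.43  1.66]
t 3.85 p [ 529.  -285.5   21.7] yaw 84.7 F [0.06 2.68 7.36] w 10.7 q [ 0.49  0.96 -0.13  1.77  0.26  0.43  1.66]
```

View pics/w3.png

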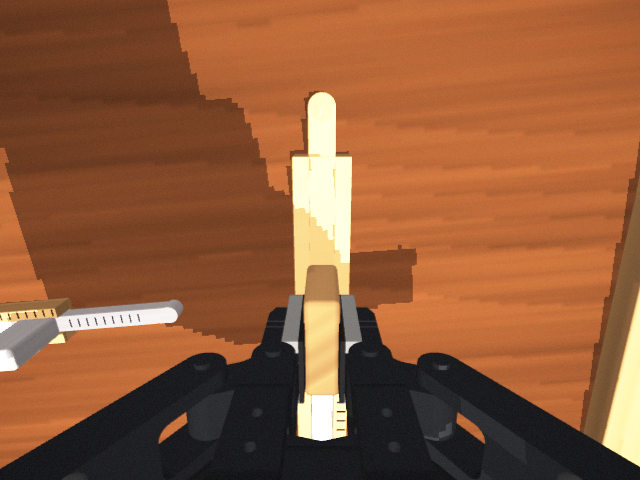

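The fin is gripped, with the heel nose at (321,93). Next I compute the heel offset in the tool frame and the placing pose.

```bash
cat >> h.py <<'E'
O=np.array([582.8,-23.5]);_a=np.radians(-2.72);FX=np.array([np.cos(_a),np.sin(_a)]);FY=np.array([-FX[1],FX[0]])
def W(fx,fy): return O+FX*fx+FY*fy
def F(p): return np.array([(np.array(p)[:2]-O)@FX,(np.array(p)[:2]-O)@FY])
E
python3 - <<'E'
from h import *
c=optics.get_calibration("wrist");s=arm.get_state()
e=ray(c,321.5,92.5,13);p=np.array(s["eef_pos"]);T=np.array(s["tool_rot"]);v=e-p;print("nose end in tool",(T.T@v).round(1),"heel c->tcp", -(T.T@v)[1]-5)
off=-(T.T@v)[1]-5
h=W(-75,105);t=W(75,-110);d=(t-h)/np.linalg.norm(t-h);print(h,t,np.degrees(np.arctan2(d[1],d[0])))
for k in(0,10):
  q=h+d*(off+k);print(q);mv([q[0],q[1],100],np.degrees(np.arctan2(d[1],d[0]))+90)
E
```

```text
nose end in tool [  0.5 -83.9   8.4] heel c->tcp 78.86951700643355
[512.86728543  84.9408384 ] [ 652.49543893 -136.93520526] -57.81750438407529
[554.87458866  18.18915537]
xyz [0.3048, -0.0019, -0.0783] turn [0.2, -0.1, 52.54] cur yaw 84.72
[560.20076598   9.72559611]
xyz [0.2968, 0.0042, -0.0783] turn [0.2, -0.1, 52.54] cur yaw 84.72
```

```bash
python3 -m inch '[{"xyz":[0,0,-0.04],"turn":[0,0,0],"claw":-1},{"xyz":[0,0,-0.08],"turn":[0,0,0],"claw":-1},{"xyz":[0.03,0,-0.08],"turn":[0,0,6],"claw":-1},{"xyz":[0.07,0,-0.08],"turn":[0,0,12],"claw":-1},{"xyz":[0.11,0,-0.08],"turn":[0,0,20],"claw":-1},{"xyz":[0.15,0,-0.08],"turn":[0,0,28],"claw":-1},{"xyz":[0.19,0.002,-0.08],"turn":[0,0,36],"claw":-1},{"xyz":[0.23,0.004,-0.08],"turn":[0,0,44],"claw":-1},{"xyz":[0.27,0.004,-0.08],"turn":[0,0,52.5],"claw":-1},{"xyz":[0.2968,0.0042,-0.08],"turn":[0,0,52.5],"claw":-1},{"xyz":[0.2968,0.0042,-0.08],"turn":[0,0,52.5],"claw":-1},{"xyz":[0.2968,0.0042,-0.08],"turn":[0,0,52.5],"claw":-1}]'; python3 - <<'E'
from h import *
st()
p,d=optics.snapshot("wrist");cv2.imwrite("pics/w4.png",p);st()
p,d=optics.snapshot("top");cv2.imwrite("pics/t4.png",cv2.resize(p[130:330,200:450],None,fx=3,fy=3,interpolation=2));st()
E
```

```text
time_s: 5.05
eef_pos: [558.8, 10.3, 100.0]
tool_rot: [[0.845, 0.535, 0.0], [0.535, -0.845, 0.0], [0.0, -0.0, -1.0]]
force: [-0.1, -1.0, -3.0]
gripper_width: 11.0
t 5.05 p [558.8  10.3 100. ] yaw 32.3 F [-0.09 -0.96 -3.02] w 11.0 q [-0.18  0.8   0.14  1.89 -0.23  0.47  0.68]
t 5.1 p [558.7   8.6 100. ] yaw 32.2 F [-0.15 -0.32 -3.32] w 11.0 q [-0.18  0.8   0.14  1.89 -0.23  0.47  0.68]
t 5.15 p [558.7   7.7 100. ] yaw 32.1 F [-0.01 -0.11 -3.08] w 10.8 q [-0.18  0.8   0.14  1.89 -0.23  0.47  0.68]
```

View pics/w4.png

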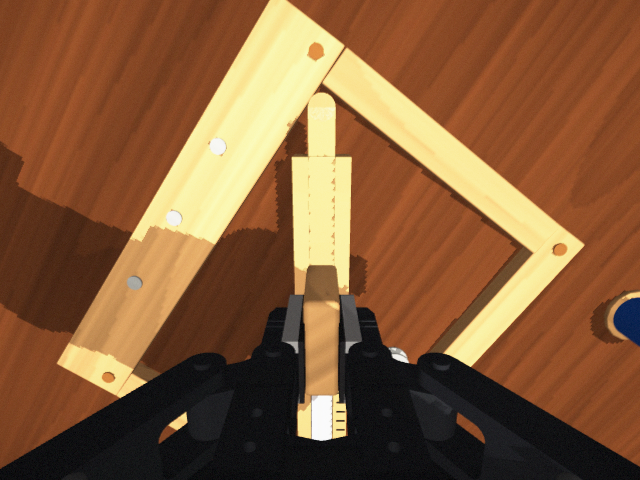

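View pics/t4.png

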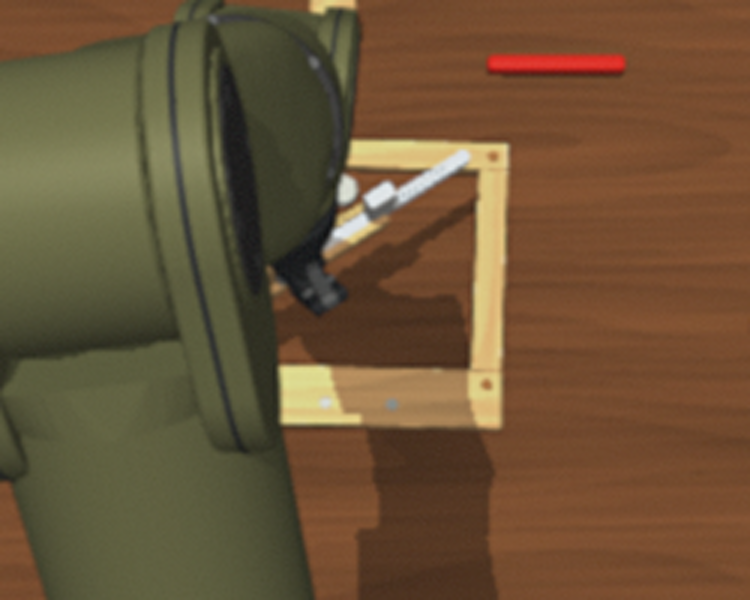

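```bash
python3 - <<'E'
from h import *
s=arm.get_state();T=np.array(s["tool_rot"]);p=np.array(s["eef_pos"])
hl=p[:2]-T[:2,1]*78.9;print("heel frame",F(hl))
ct=optics.get_calibration("top");print("tip end",F(ray(ct,200+468/3,130+153/3,91)[:2]), "dist",np.linalg.norm(ray(ct,200+468/3,130+153/3,91)[:2]-hl))
c=optics.get_calibration("wrist");print("nose seen",F(ray(c,321.5,92.5,91)[:2]+T[:2,1]*5))
h=W(-75,105);t=W(75,-110);d=(t-h)/np.linalg.norm(t-h);q=h+d*(78.9+10)
mv([q[0],q[1],21],32.18)
E
```

```text
heel frame [-70.62257958  94.8368809 ]
tip end [  64.99778712 -101.41640829] dist 238.5544746632555
nose seen [-70.76062832  95.00681798]
xyz [0.0024, -0.0009, 0.079] turn [0.04, 0.03, -0.1] cur yaw 32.08
```

```bash
python3 -m inch '[{"xyz":[0.002,-0.001,0.03],"turn":[0,0,0],"claw":-1},{"xyz":[0.002,-0.001,0.055],"turn":[0,0,0],"claw":-1},{"xyz":[0.002,-0.001,0.07],"turn":[0,0,0],"claw":-1},{"xyz":[0.002,-0.001,0.076],"turn":[0,0,0],"claw":-1},{"xyz":[0.002,-0.001,0.078],"turn":[0,0,0],"claw":-1},{"xyz":[0.002,-0.001,0.078],"turn":[0,0,0],"claw":-1}]'; python3 - <<'E'
from h import *
st()
p,d=optics.snapshot("wrist");cv2.imwrite("pics/w5.png",p);st()
E
```

```text
time_s: 5.75
eef_pos: [560.5, 10.6, 22.4]
tool_rot: [[0.847, 0.532, 0.001], [0.532, -0.847, -0.0], [0.001, 0.001, -1.0]]
force: [0.6, -0.2, -2.6]
gripper_width: 10.7
t 5.75 p [560.5  10.6  22.4] yaw 32.1 F [ 0.58 -0.23 -2.65] w 10.7 q [-0.16  0.94  0.1   1.9  -0.25  0.32  0.7 ]
t 5.8 p [560.9  10.9  22.5] yaw 32.2 F [-0.47  0.09 -2.76] w 10.7 q [-0.16  0.94  0.1   1.9  -0.25  0.32  0.7 ]
```

View pics/w5.png

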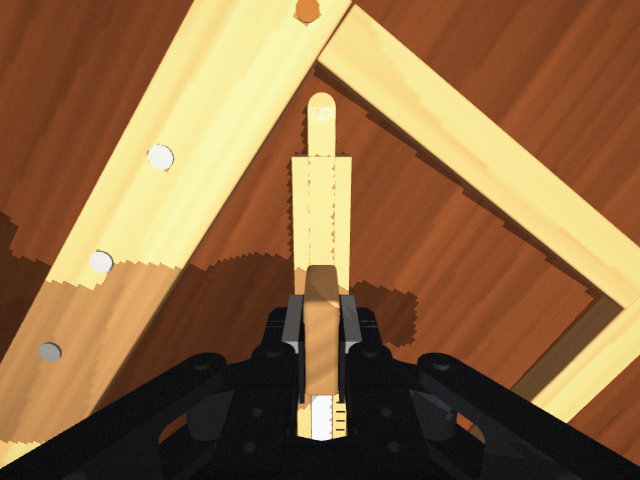

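```bash
python3 - <<'E'
from h import *
c=optics.get_calibration("wrist");s=arm.get_state();T=np.array(s["tool_rot"]);p=np.array(s["eef_pos"])
C=ray(c,317,62,14)[:2];n=ray(c,321.5,92.5,14)[:2]+T[:2,1]*5
print("corner frame",F(C),"nose",F(n), "tcp-based",F(p[:2]-T[:2,1]*78.9))
v=C-n; fx,fy=v@FX,v@FY;print("to corner",fx,fy)
seat=C+FX*5-FY*5; dv=seat-n; print("tool shift",T[:2,:2].T@dv)
E
```

```text
corner frame [-78.56316931 109.54727546] nose [-68.75451435  98.2116402 ] tcp-based [-68.63750518  98.06693982]
to corner -9.808654958019982 11.335635254191878
tool shift [-0.32204943 -7.94730392]
```

```bash
python3 -m inch '[{"xyz":[0,-0.002,0.001],"turn":[0,0,0],"claw":-1},{"xyz":[0,-0.004,0.001],"turn":[0,0,0],"claw":-1},{"xyz":[0,-0.006,0.001],"turn":[0,0,0],"claw":-1},{"xyz":[0,-0.007,0.001],"turn":[0,0,0],"claw":-1},{"xyz":[0,-0.008,0.001],"turn":[0,0,0],"claw":-1},{"xyz":[0,-0.008,0.001],"turn":[0,0,0],"claw":-1}]'; python3 -m inch '[{"xyz":[0,-0.001,0],"turn":[0,0,0],"claw":-1},{"xyz":[0,-0.001,0],"turn":[0,0,0],"claw":-1}]'
```

```text
time_s: 6.4
eef_pos: [557.5, 17.4, 21.8]
tool_rot: [[0.847, 0.532, 0.004], [0.532, -0.847, -0.001], [0.003, 0.003, -1.0]]
force: [1.8, -2.5, 5.3]
gripper_width: 10.7
time_s: 6.6
eef_pos: [557.4, 17.4, 21.7]
tool_rot: [[0.847, 0.532, 0.005], [0.532, -0.847, -0.002], [0.003, 0.004, -1.0]]
force: [2.4, -3.8, 4.7]
gripper_width: 11.2
```

```bash
python3 -m inch '[{"xyz":[0,-0.001,0],"turn":[0,0,0],"claw":-1},{"xyz":[0,-0.001,0],"turn":[0,0,0],"claw":-1}]'; python3 - <<'E'
from h import *
p,d=optics.snapshot("wrist");cv2.imwrite("pics/w6.png",cv2.resize(p[20:170,240:400],None,fx=4,fy=4,interpolation=2));st()
s=arm.get_state();T=np.array(s["tool_rot"]);q=np.array(s["eef_pos"]);print(F(q[:2]-T[:2,1]*78.9))
E
```

```text
time_s: 6.8
eef_pos: [557.2, 17.5, 21.8]
tool_rot: [[0.847, 0.532, 0.005], [0.532, -0.847, -0.003], [0.003, 0.005, -1.0]]
force: [2.0, -5.1, 4.6]
gripper_width: 11.2
t 6.85 p [557.2  17.5  21.8] yaw 32.1 F [ 2.76 -5.27  4.61] w 11.0 q [-0.17  0.93  0.1   1.91 -0.25  0.3   0.69]
[-72.59273591 104.46873253]
```

View pics/w6.png

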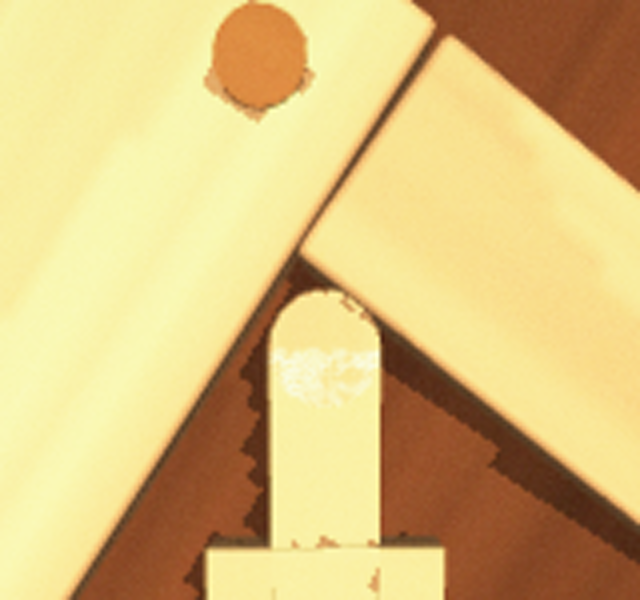

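The heel touches the side bar but is about 2 mm short of the wide rail, so I slide along the side bar toward the rail.

```bash
python3 -m inch '[{"xyz":[-0.001,-0.0003,0],"turn":[0,0,0],"claw":-1},{"xyz":[-0.002,-0.0006,0],"turn":[0,0,0],"claw":-1},{"xyz":[-0.003,-0.0009,0],"turn":[0,0,0],"claw":-1},{"xyz":[-0.003,-0.0009,0],"turn":[0,0,0],"claw":-1}]'; python3 - <<'E'
from h import *
p,d=optics.snapshot("wrist");cv2.imwrite("pics/w7.png",cv2.resize(p[20:170,240:400],None,fx=4,fy=4,interpolation=2));st()
s=arm.get_state();T=np.array(s["tool_rot"]);q=np.array(s["eef_pos"]);print(F(q[:2]-T[:2,1]*78.9))
E
```

```text
time_s: 7.25
eef_pos: [554.9, 17.4, 21.8]
tool_rot: [[0.847, 0.531, 0.007], [0.531, -0.847, -0.002], [0.005, 0.005, -1.0]]
force: [5.0, -4.1, 3.1]
gripper_width: 11.1
t 7.3 p [554.9  17.4  21.8] yaw 32.1 F [ 4.73 -4.59  3.86] w 11.2 q [-0.17  0.93  0.09  1.92 -0.26  0.29  0.69]
[-74.83547079 104.30573929]
```

View pics/w7.png

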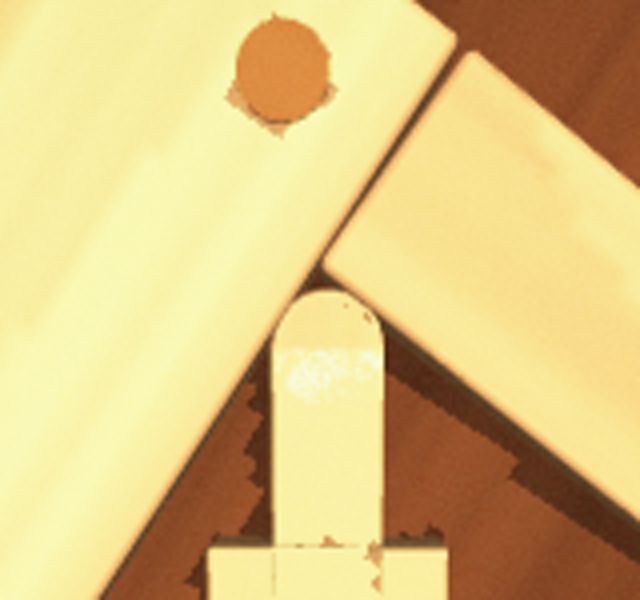

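Heel home. Now I relax the push, open, and move along to the thumb.

```bash
python3 -m inch '[{"xyz":[0.001,0.0012,0],"turn":[0,0,0],"claw":-1},{"xyz":[0.001,0.0012,0],"turn":[0,0,0],"claw":-1},{"xyz":[0.001,0.0012,0],"turn":[0,0,0],"claw":0},{"xyz":[0.001,0.0012,0],"turn":[0,0,0],"claw":0},{"xyz":[0.001,0.0012,0],"turn":[0,0,0],"claw":0},{"xyz":[0.001,0.0012,-0.005],"turn":[0,0,0],"claw":0},{"xyz":[0.001,0.0012,-0.01],"turn":[0,0,0],"claw":0},{"xyz":[0.001,0.035,-0.01],"turn":[0,0,0],"claw":0},{"xyz":[0.001,0.035,-0.01],"turn":[0,0,0],"claw":0}]'; python3 - <<'E'
from h import *
import pickle
c=optics.get_calibration("wrist");pickle.dump(c,open("w8.pkl","wb"))
p,d=optics.snapshot("wrist");cv2.imwrite("pics/w8.png",p);st()
p,d=optics.snapshot("top");cv2.imwrite("pics/t8.png",p)
E
```

```text
time_s: 8.2
eef_pos: [574.2, -15.2, 31.8]
tool_rot: [[0.849, 0.528, 0.005], [0.528, -0.849, -0.004], [0.002, 0.006, -1.0]]
force: [-0.1, -1.1, 0.4]
gripper_width: 43.1
t 8.25 p [572.6 -13.   31.4] yaw 32.0 F [-0.62  0.84 -1.07] w 43.0 q [-0.12  0.93  0.1   1.86 -0.23  0.36  0.72]
```

View pics/w8.png

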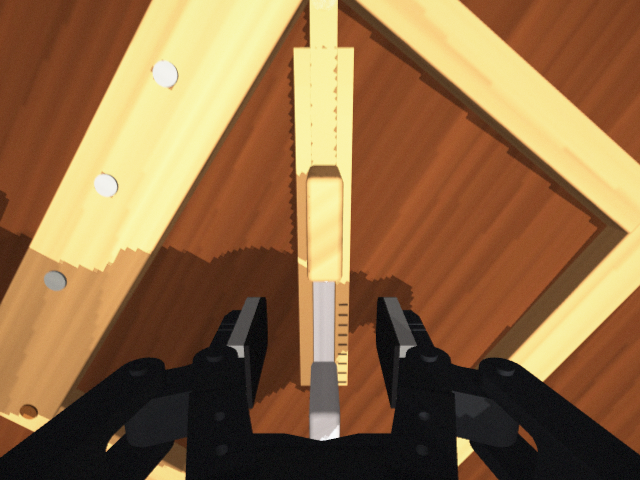

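View pics/t8.png

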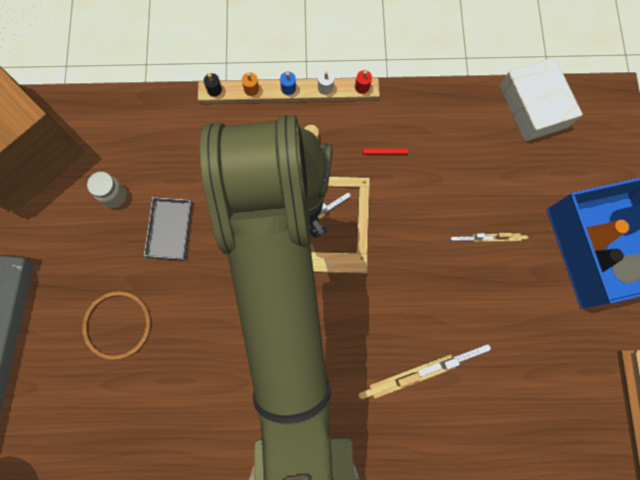

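```bash
python3 - <<'E'
from h import *
import pickle
c=pickle.load(open("w8.pkl","rb"));s=arm.get_state();T=np.array(s["tool_rot"]);p=np.array(s["eef_pos"])
for px,z in [((325,362),13),((325,432),49),((325,280),49),((324,168),49-0),((324,48),14)]:
  r=ray(c,*px,z);print(px,(T.T@(r-p)).round(1))
E
```

```text
(325, 362) [ 1.7 37.7 18.1]
(325, 432) [  1.4  44.3 -17.9]
(325, 280) [  1.3 -18.5 -17.9]
(324, 168) [  1.  -55.8 -17.9]
(324, 48) [  1.3 -94.7  17. ]
```

```bash
python3 -m inch '[{"xyz":[0.0013,0.025,0],"turn":[0,0,0],"claw":0},{"xyz":[0.0013,0.05,0],"turn":[0,0,0],"claw":0},{"xyz":[0.0013,0.05,0.008],"turn":[0,0,0],"claw":0},{"xyz":[0.0013,0.05,0.009],"turn":[0,0,0],"claw":-1},{"xyz":[0.0013,0.05,0.009],"turn":[0,0,0],"claw":-1},{"xyz":[0.0013,0.05,0.009],"turn":[0,0,0],"claw":-1},{"xyz":[0.0013,0.05,0.009],"turn":[0,0,0],"claw":-1},{"xyz":[0.0013,0.05,0.009],"turn":[0,0,0],"claw":-1},{"xyz":[0.0013,0.05,0.009],"turn":[0,0,0],"claw":-1}]' 30; python3 - <<'E'
from h import *
import pickle
c=optics.get_calibration("wrist");pickle.dump(c,open("w9.pkl","wb"))
p,d=optics.snapshot("wrist");cv2.imwrite("pics/w9.png",p);st()
s=arm.get_state();T=np.array(s["tool_rot"]);q=np.array(s["eef_pos"]);print(F(q[:2]))
E
```

```text
time_s: 9.2
eef_pos: [598.7, -51.5, 21.7]
tool_rot: [[0.846, 0.533, -0.0], [0.533, -0.846, 0.0], [-0.0, -0.0, -1.0]]
force: [-0.1, -0.5, -2.1]
gripper_width: 11.6
t 9.25 p [598.8 -51.7  21.7] yaw 32.2 F [-0.78 -0.59 -1.77] w 11.1 q [-0.05  0.96  0.1   1.77 -0.21  0.42  0.76]
[ 17.32172848 -27.38096167]
```

View pics/w9.png

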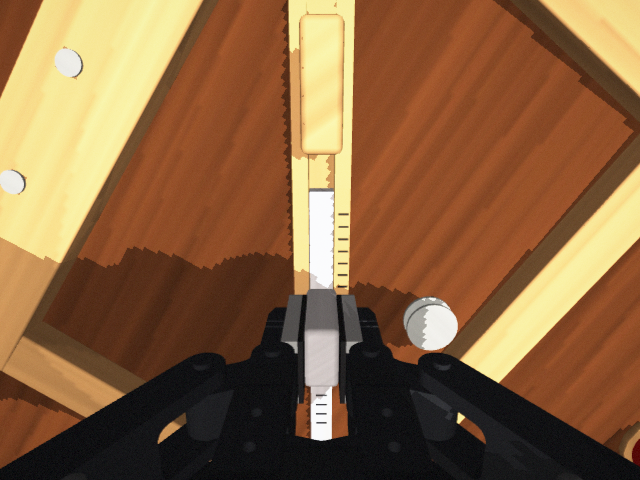

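```bash
python3 -m inch '[{"xyz":[0,0.005,0],"turn":[0,0,0],"claw":-1},{"xyz":[0,0.01,0],"turn":[0,0,0],"claw":-1},{"xyz":[0,0.015,0],"turn":[0,0,0],"claw":-1},{"xyz":[0,0.02,0],"turn":[0,0,0],"claw":-1},{"xyz":[0,0.0225,0],"turn":[0,0,0],"claw":-1},{"xyz":[0,0.0225,0],"turn":[0,0,0],"claw":-1},{"xyz":[0,0.0225,0],"turn":[0,0,0],"claw":-1}]'; python3 -m inch '[{"xyz":[0,0.001,0],"turn":[0,0,0],"claw":-1},{"xyz":[0,0.002,0],"turn":[0,0,0],"claw":-1},{"xyz":[0,0.002,0],"turn":[0,0,0],"claw":-1}]'; python3 - <<'E'
from h import *
c=optics.get_calibration("wrist")
p,d=optics.snapshot("wrist");cv2.imwrite("pics/w10.png",p);st()
s=arm.get_state();q=np.array(s["eef_pos"]);print(F(q[:2]),np.linalg.norm(F(q[:2])-[-75,105]))
E
```

```text
time_s: 9.95
eef_pos: [611.0, -71.0, 21.7]
tool_rot: [[0.846, 0.533, 0.0], [0.533, -0.846, 0.0], [0.0, 0.0, -1.0]]
force: [-0.2, -1.2, -1.2]
gripper_width: 11.3
time_s: 10.25
eef_pos: [612.0, -72.5, 21.7]
tool_rot: [[0.846, 0.533, -0.0], [0.533, -0.846, 0.0], [0.0, -0.0, -1.0]]
force: [-0.4, -0.3, -1.1]
gripper_width: 11.5
t 10.3 p [612.  -72.5  21.7] yaw 32.2 F [-0.79 -0.06 -1.64] w 11.6 q [-0.01  0.97  0.1   1.73 -0.2   0.45  0.78]
[ 31.50093881 -47.59915942] 186.0885633881636
```

View pics/w10.png

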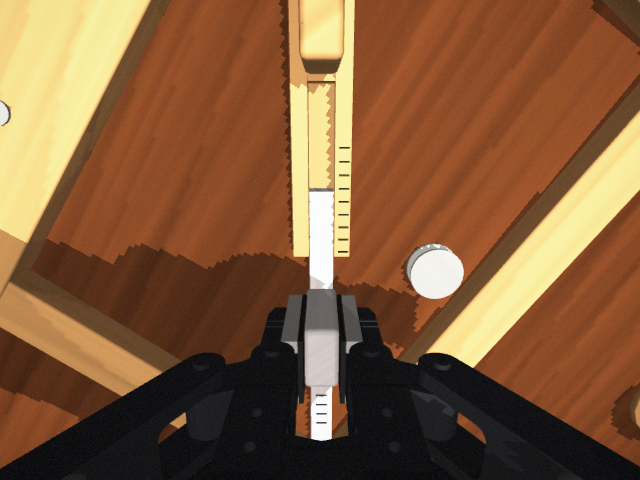

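Not in contact yet, so I continue with small steps.

```bash
for i in 1 ; do python3 -m inch '[{"xyz":[0,0.001,0],"turn":[0,0,0],"claw":-1},{"xyz":[0,0.001,0],"turn":[0,0,0],"claw":-1}]'; done; python3 -m inch '[{"xyz":[0,0.001,0],"turn":[0,0,0],"claw":-1},{"xyz":[0,0.001,0],"turn":[0,0,0],"claw":-1}]'; python3 -m inch '[{"xyz":[0,0.001,0],"turn":[0,0,0],"claw":-1},{"xyz":[0,0.001,0],"turn":[0,0,0],"claw":-1}]'
```

```text
time_s: 10.5
eef_pos: [612.4, -73.0, 21.7]
tool_rot: [[0.846, 0.533, -0.0], [0.533, -0.846, 0.001], [0.0, -0.001, -1.0]]
force: [-0.1, 0.0, -1.4]
gripper_width: 11.0
time_s: 10.7
eef_pos: [612.4, -73.1, 21.5]
tool_rot: [[0.846, 0.533, -0.002], [0.533, -0.846, 0.002], [-0.0, -0.002, -1.0]]
force: [-1.0, 2.5, -1.0]
gripper_width: 11.5
time_s: 10.9
eef_pos: [612.5, -73.2, 21.4]
tool_rot: [[0.846, 0.534, -0.003], [0.534, -0.846, 0.003], [-0.001, -0.004, -1.0]]
force: [-3.1, 5.3, -1.4]
gripper_width: 11.6
```

```bash
python3 -m inch '[{"xyz":[0,0.0006,0],"turn":[0,0,0],"claw":-1},{"xyz":[0,0.0006,0],"turn":[0,0,0],"claw":-1},{"xyz":[0,0.0006,0],"turn":[0,0,0],"claw":-1},{"xyz":[0,0.0006,0],"turn":[0,0,0],"claw":-1}]';python3 - <<'E'
from h import *
p,d=optics.snapshot("top");cv2.imwrite("pics/t11.png",cv2.resize(p[160:290,240:380],None,fx=5,fy=5,interpolation=2));st()
p,d=optics.snapshot("scene");cv2.imwrite("pics/s11.png",cv2.resize(p[210:320,230:390],None,fx=5,fy=5,interpolation=2));st()
s=arm.get_state();q=np.array(s["eef_pos"]);print(F(q[:2]),np.linalg.norm(F(q[:2])-[-75,105]))
E
```

```text
time_s: 11.3
eef_pos: [612.5, -73.2, 21.3]
tool_rot: [[0.846, 0.534, -0.003], [0.534, -0.846, 0.003], [-0.001, -0.004, -1.0]]
force: [-2.5, 5.2, -0.6]
gripper_width: 11.9
t 11.35 p [612.5 -73.2  21.3] yaw 32.3 F [-2.58  4.8  -0.25] w 11.3 q [-0.01  0.98  0.1   1.72 -0.2   0.46  0.79]
t 11.4 p [612.5 -73.2  21.3] yaw 32.3 F [-2.95  5.64 -1.23] w 10.9 q [-0.01  0.98  0.1   1.72 -0.2   0.46  0.79]
[ 32.03365435 -48.24692122] 186.92464264243105
```

View pics/t11.png

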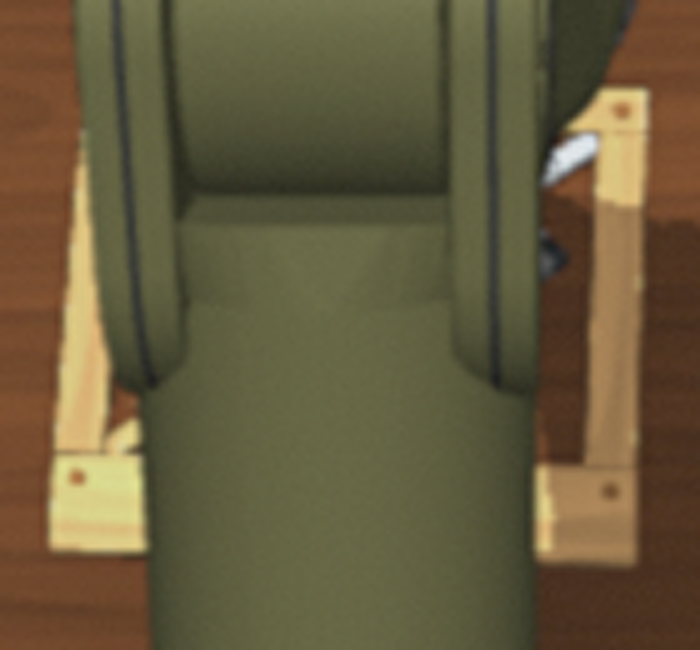

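View pics/s11.png

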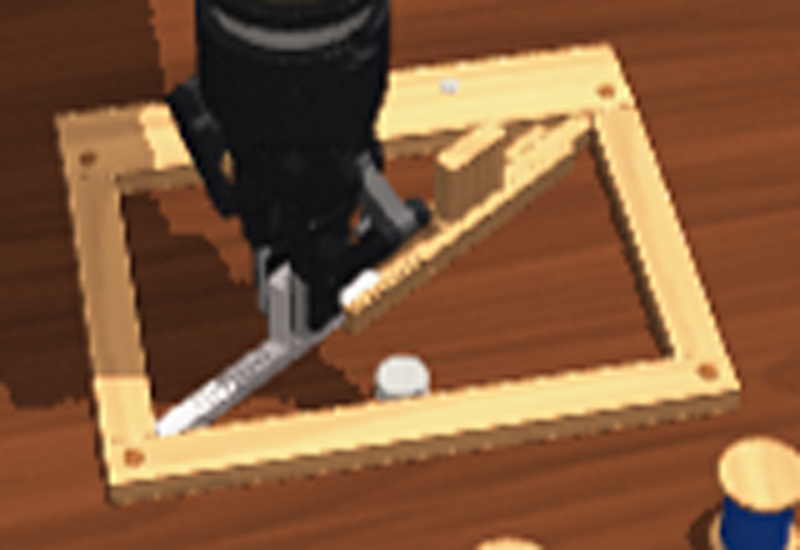

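```bash
python3 -m inch '[{"xyz":[0.0004,0.001,0],"turn":[0,0,0],"claw":-1},{"xyz":[0.0004,0.001,0],"turn":[0,0,0],"claw":-1},{"xyz":[0.0004,0.001,0],"turn":[0,0,0],"claw":-1},{"xyz":[0.0004,0.001,0],"turn":[0,0,0],"claw":-1}]'
```

```text
time_s: 11.8
eef_pos: [612.5, -73.3, 21.2]
tool_rot: [[0.846, 0.534, -0.005], [0.534, -0.846, 0.004], [-0.002, -0.006, -1.0]]
force: [-4.4, 6.0, 0.3]
gripper_width: 11.5
```

Both bars are bearing (about 4.4 N on the far rail, 6 N on the side bar). I relax, open, and move back toward the fin to check the heel is still home.

```bash
python3 -m inch '[{"xyz":[-0.0004,-0.003,0],"turn":[0,0,0],"claw":-1},{"xyz":[-0.0004,-0.003,0],"turn":[0,0,0],"claw":0},{"xyz":[-0.0004,-0.003,0],"turn":[0,0,0],"claw":0},{"xyz":[-0.0004,-0.003,0],"turn":[0,0,0],"claw":0},{"xyz":[-0.0004,-0.003,-0.01],"turn":[0,0,0],"claw":0},{"xyz":[-0.0004,-0.05,-0.01],"turn":[0,0,0],"claw":0},{"xyz":[-0.0004,-0.08,-0.01],"turn":[0,0,0],"claw":0},{"xyz":[-0.0004,-0.08,-0.01],"turn":[0,0,0],"claw":0}]'; python3 - <<'E'
from h import *
c=optics.get_calibration("wrist")
p,d=optics.snapshot("wrist");cv2.imwrite("pics/w12.png",p);st()
s=arm.get_state();T=np.array(s["tool_rot"]);q=np.array(s["eef_pos"]);print(F(q[:2]),np.linalg.norm(F(q[:2])-[-75,105]))
E
```

```text
time_s: 12.6
eef_pos: [569.4, -3.0, 32.2]
tool_rot: [[0.843, 0.538, -0.003], [0.538, -0.843, 0.004], [-0.0, -0.005, -1.0]]
force: [-0.4, 0.5, -0.2]
gripper_width: 42.4
t 12.65 p [571.3  -6.1  32.4] yaw 32.4 F [-0.28  0.06 -0.29] w 42.8 q [-0.13  0.92  0.1   1.87 -0.23  0.36  0.72]
[-12.34818995  16.8547069 ] 108.14269276872827
```

View pics/w12.png

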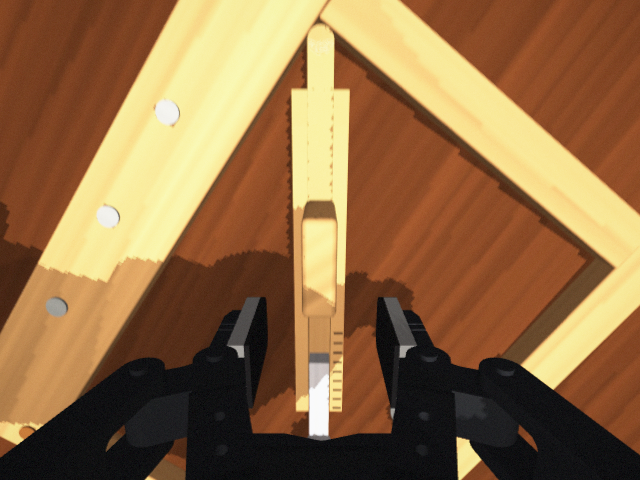

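Heel still home: nose at (320,27), directly under the corner at (318,18). Now I retract the tongue.

```bash
python3 -m inch '[{"xyz":[-0.0005,0.04,0],"turn":[0,0,0],"claw":0},{"xyz":[-0.0005,0.078,0],"turn":[0,0,0],"claw":0},{"xyz":[-0.0005,0.078,0.009],"turn":[0,0,0],"claw":0},{"xyz":[-0.0005,0.078,0.0105],"turn":[0,0,0],"claw":-1},{"xyz":[-0.0005,0.078,0.0105],"turn":[0,0,0],"claw":-1},{"xyz":[-0.0005,0.078,0.0105],"turn":[0,0,0],"claw":-1},{"xyz":[-0.0005,0.078,0.0105],"turn":[0,0,0],"claw":-1},{"xyz":[-0.0005,0.078,0.0105],"turn":[0,0,0],"claw":-1},{"xyz":[-0.0005,0.073,0.0105],"turn":[0,0,0],"claw":-1},{"xyz":[-0.0005,0.065,0.0105],"turn":[0,0,0],"claw":-1},{"xyz":[-0.0005,0.056,0.0105],"turn":[0,0,0],"claw":-1},{"xyz":[-0.0005,0.053,0.0105],"turn":[0,0,0],"claw":-1}]';python3 -m inch '[{"xyz":[0,0,0],"turn":[0,0,0],"claw":-1},{"xyz":[0,0,0],"turn":[0,0,0],"claw":0},{"xyz":[0,0,0],"turn":[0,0,0],"claw":0},{"xyz":[0,0,0],"turn":[0,0,0],"claw":0},{"xyz":[0,0,-0.01],"turn":[0,0,0],"claw":0},{"xyz":[0,-0.04,-0.01],"turn":[0,0,0],"claw":0},{"xyz":[0,-0.06,-0.01],"turn":[0,0,0],"claw":0},{"xyz":[0,-0.06,-0.01],"turn":[0,0,0],"claw":0}]'; python3 - <<'E'
from h import *
p,d=optics.snapshot("wrist");cv2.imwrite("pics/w13.png",p);st()
s=arm.get_state();T=np.array(s["tool_rot"]);q=np.array(s["eef_pos"]);print(F(q[:2]),np.linalg.norm(F(q[:2])-[-75,105]))
c=optics.get_calibration("wrist")
E
```

```text
time_s: 13.85
eef_pos: [598.6, -51.8, 21.1]
tool_rot: [[0.845, 0.534, -0.001], [0.534, -0.845, 0.001], [-0.0, -0.002, -1.0]]
force: [1.2, 0.1, -2.2]
gripper_width: 11.3
time_s: 14.65
eef_pos: [565.9, 1.1, 31.7]
tool_rot: [[0.844, 0.537, -0.002], [0.537, -0.844, 0.003], [-0.0, -0.004, -1.0]]
force: [-0.2, 0.2, -0.2]
gripper_width: 43.0
t 14.7 p [567.4  -1.5  31.9] yaw 32.3 F [ 0.1  -1.03  1.05] w 42.7 q [-0.14  0.92  0.1   1.88 -0.23  0.35  0.71]
[-16.40118783  21.29150872] 102.18088030515405
```

View pics/w13.png

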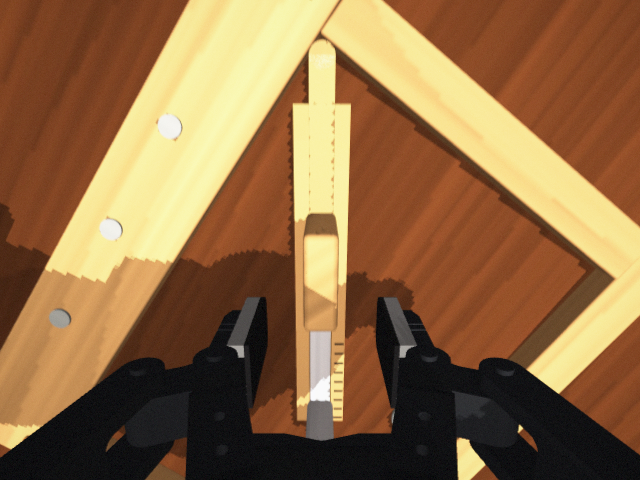

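For the right diagonal joint 7 would run out of range, so I regrip the fin with a half turn.

```bash
python3 -m inch '[{"xyz":[0,0,-0.03],"turn":[0,0,0],"claw":0},{"xyz":[0,-0.01,-0.06],"turn":[0,0,8],"claw":0},{"xyz":[0,-0.024,-0.06],"turn":[0,0,16],"claw":0},{"xyz":[0,-0.024,-0.06],"turn":[0,0,24],"claw":0},{"xyz":[0,-0.024,-0.06],"turn":[0,0,32],"claw":0},{"xyz":[0,-0.024,-0.06],"turn":[0,0,40],"claw":0},{"xyz":[0,-0.024,-0.06],"turn":[0,0,48],"claw":0},{"xyz":[0,-0.024,-0.06],"turn":[0,0,56],"claw":0},{"xyz":[0,-0.024,-0.06],"turn":[0,0,64],"claw":0},{"xyz":[0,-0.024,-0.06],"turn":[0,0,72],"claw":0},{"xyz":[0,-0.024,-0.06],"turn":[0,0,80],"claw":0},{"xyz":[0,-0.024,-0.06],"turn":[0,0,88],"claw":0}]';python3 - <<'E'
from h import *
st()
E
```

```text
time_s: 15.9
eef_pos: [556.1, 15.9, 92.0]
tool_rot: [[0.556, -0.831, 0.002], [-0.831, -0.556, -0.0], [0.002, -0.002, -1.0]]
force: [-0.6, 0.5, -0.2]
gripper_width: 42.5
t 15.9 p [556.1  15.9  92. ] yaw -56.2 F [-0.57  0.48 -0.25] w 42.5 q [-0.41  0.88  0.53  1.91 -0.8   0.57 -0.32]
```

```bash
python3 -m inch '[{"xyz":[0,0,0],"turn":[0,0,8],"claw":0},{"xyz":[0,0,0],"turn":[0,0,16],"claw":0},{"xyz":[0,0,0],"turn":[0,0,24],"claw":0},{"xyz":[0,0,0],"turn":[0,0,32],"claw":0},{"xyz":[0,0,0],"turn":[0,0,40],"claw":0}]' >/dev/null;python3 - <<'E'
from h import *
st()
E
```

```text
t 16.4 p [556.1  16.   91.9] yaw -96.2 F [-1.08 -0.65 -1.08] w 42.8 q [-0.48  0.93  0.67  1.91 -0.95  0.66 -0.87]
```

```bash
python3 -m inch '[{"xyz":[0,0,0],"turn":[0,0,5],"claw":0},{"xyz":[0,0,0],"turn":[0,0,10],"claw":0}]' >/dev/null;python3 - <<'E'
from h import *
st()
E
python3 -m inch '[{"xyz":[0,0,0],"turn":[0,0,8],"claw":0},{"xyz":[0,0,0],"turn":[0,0,16],"claw":0},{"xyz":[0,0,0],"turn":[0,0,16],"claw":0}]' >/dev/null;python3 - <<'E'
from h import *
st()
E
```

```text
t 16.6 p [556.1  16.   91.9] yaw -106.1 F [ 0.11  0.24 -0.46] w 43.1 q [-0.49  0.93  0.68  1.91 -0.96  0.66 -1.04]
t 16.9 p [555.9  16.1  91.8] yaw -121.9 F [0.37 0.19 0.14] w 42.7 q [-0.49  0.94  0.69  1.91 -0.98  0.67 -1.3 ]
```

```bash
python3 -m inch '[{"xyz":[0,0,0],"turn":[0,0,8],"claw":0},{"xyz":[0,0,0],"turn":[0,0,16],"claw":0},{"xyz":[0,0,0],"turn":[0,0,24],"claw":0},{"xyz":[0,0,0],"turn":[0,0,25.9],"claw":0},{"xyz":[0,0,0],"turn":[0,0,25.9],"claw":0}]' >/dev/null;python3 - <<'E'
from h import *
st()
import pickle
c=optics.get_calibration("wrist")
p,d=optics.snapshot("wrist");cv2.imwrite("pics/w14.png",p);st()
h=W(-75,105);t=W(75,-110);d=(t-h)/np.linalg.norm(t-h);f=h+d*77.5
mv([*f,21],-147.8)
q=f+d*18;print(pix(c,[*q,49]));q=f-d*18;print(pix(c,[*q,49]))
E
```

```text
t 17.4 p [555.6  16.5  91.6] yaw -147.6 F [ 0.28 -0.02 -0.59] w 42.6 q [-0.5   0.94  0.7   1.92 -0.98  0.68 -1.74]
t 17.45 p [555.4  16.6  91.5] yaw -147.6 F [ 0.25  0.83 -0.2 ] w 42.9 q [-0.5   0.94  0.7   1.92 -0.98  0.68 -1.74]
xyz [-0.0003, 0.003, 0.0705] turn [-0.03, 0.04, 0.25] cur yaw -147.55
[320.57724509 246.39991759]
[320.268734   313.63454236]
```

View pics/w14.png

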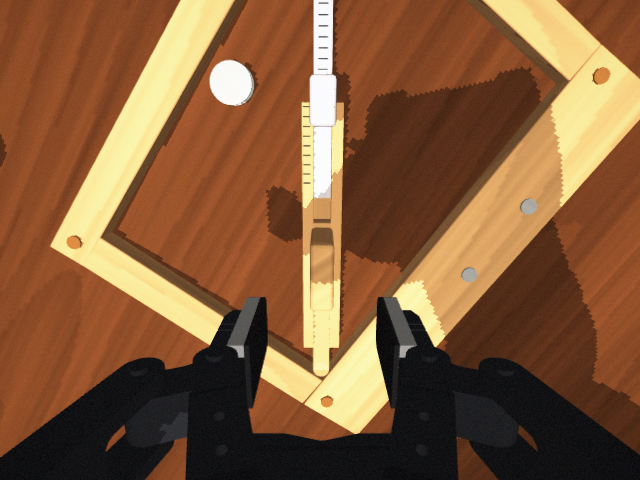

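```bash
python3 -m inch '[{"xyz":[0.0003,0.003,0.035],"turn":[0,0,0.2],"claw":0},{"xyz":[0.0003,0.003,0.06],"turn":[0,0,0.2],"claw":0},{"xyz":[0.0003,0.003,0.07],"turn":[0,0,0.2],"claw":0},{"xyz":[0.0003,0.003,0.07],"turn":[0,0,0.2],"claw":-1},{"xyz":[0.0003,0.003,0.07],"turn":[0,0,0.2],"claw":-1},{"xyz":[0.0003,0.003,0.07],"turn":[0,0,0.2],"claw":-1},{"xyz":[0.0003,0.003,0.07],"turn":[0,0,0.2],"claw":-1},{"xyz":[0.0003,0.003,0.07],"turn":[0,0,0.2],"claw":-1},{"xyz":[0.0003,0.003,0.07],"turn":[0,0,0.2],"claw":-1}]' 60;python3 - <<'E'
from h import *
st()
p,d=optics.snapshot("wrist");cv2.imwrite("pics/w15.png",p);st()
s=arm.get_state();q=np.array(s["eef_pos"]);T=np.array(s["tool_rot"]);v=W(-75,105)-q[:2];print("heel in tool",T[:2,:2].T@v)
E
```

```text
time_s: 18.35
eef_pos: [553.7, 19.4, 21.8]
tool_rot: [[-0.847, -0.531, 0.002], [-0.531, 0.847, -0.0], [-0.001, -0.001, -1.0]]
force: [1.5, -0.1, 2.5]
gripper_width: 11.2
t 18.35 p [553.7  19.4  21.8] yaw -147.9 F [ 1.5  -0.13  2.47] w 11.2 q [-0.38  0.99  0.46  1.93 -0.99  0.46 -1.76]
t 18.4 p [553.7  19.4  21.8] yaw -147.9 F [ 1.36 -0.07  2.89] w 10.9 q [-0.38  0.99  0.46  1.93 -0.99  0.46 -1.76]
heel in tool [-0.20432228 77.25179202]
```

View pics/w15.png

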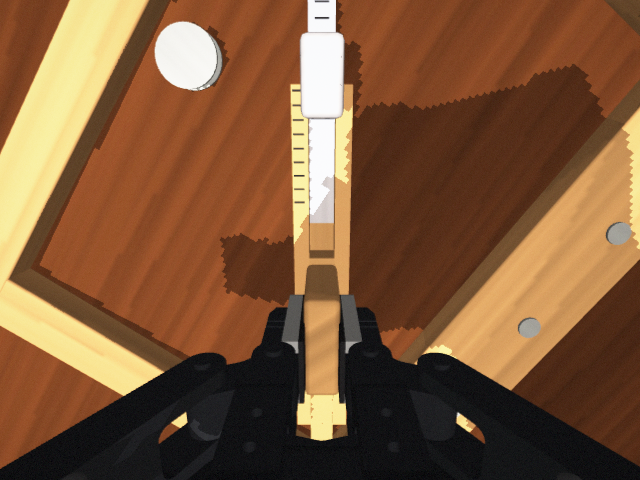

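```bash
python3 - <<'E'
from h import *
h=W(-75,-105);t=W(75,100);d=(t-h)/np.linalg.norm(t-h);a=np.degrees(np.arctan2(d[1],d[0]));print(h,t,a,np.linalg.norm(t-h))
for k in (12,):
  q=h+d*(77.3+k);print(q);mv([*q,100],a-90)
E
python3 -m inch '[{"xyz":[0,0,-0.03],"turn":[0,0,0],"claw":-1},{"xyz":[0,0,-0.08],"turn":[0,0,0],"claw":-1},{"xyz":[0,0,-0.08],"turn":[0,0,-8],"claw":-1},{"xyz":[0,0,-0.08],"turn":[0,0,-16],"claw":-1},{"xyz":[0,0,-0.08],"turn":[0,0,-24],"claw":-1},{"xyz":[0,0,-0.08],"turn":[0,0,-32],"claw":-1},{"xyz":[0,0,-0.08],"turn":[0,0,-40],"claw":-1},{"xyz":[0,0,-0.08],"turn":[0,0,-48],"claw":-1},{"xyz":[0,0,-0.08],"turn":[0,0,-56],"claw":-1},{"xyz":[0,0,-0.08],"turn":[0,0,-64],"claw":-1},{"xyz":[0,0,-0.08],"turn":[0,0,-72],"claw":-1},{"xyz":[0,0,-0.08],"turn":[0,0,-72],"claw":-1}]'; python3 - <<'E'
from h import *
st()
h=W(-75,-105);t=W(75,100);d=(t-h)/np.linalg.norm(t-h);a=np.degrees(np.arctan2(d[1],d[0]))
q=h+d*(77.3+12);print(q);mv([*q,100],a-90)
E
```

```text
[ 502.90170894 -124.82256948] [662.46101543  72.82820262] 51.086792694435296 254.01771591761076
[558.99482834 -55.33838455]
xyz [0.0352, -0.0662, -0.0782] turn [-0.11, -0.02, -108.99] cur yaw -147.9
time_s: 19.6
eef_pos: [552.1, 19.7, 100.9]
tool_rot: [[0.244, -0.97, -0.002], [-0.97, -0.244, 0.001], [-0.001, 0.002, -1.0]]
force: [0.8, 0.2, -2.6]
gripper_width: 10.8
t 19.6 p [552.1  19.7 100.9] yaw -75.9 F [ 0.84  0.16 -2.65] w 10.8 q [-0.28  0.81  0.28  1.91 -0.45  0.49 -1.01]
[558.99482834 -55.33838455]
xyz [0.0744, 0.0116, 0.0008] turn [0.07, 0.1, -36.97] cur yaw -75.89
```

```bash
python3 -m inch '[{"xyz":[0.02,0.003,0],"turn":[0,0,-8],"claw":-1},{"xyz":[0.04,0.006,0],"turn":[0,0,-16],"claw":-1},{"xyz":[0.06,0.01,0],"turn":[0,0,-24],"claw":-1},{"xyz":[0.0744,0.0116,0],"turn":[0,0,-32],"claw":-1},{"xyz":[0.0744,0.0116,0],"turn":[0,0,-37],"claw":-1},{"xyz":[0.0744,0.0116,0],"turn":[0,0,-37],"claw":-1},{"xyz":[0.0744,0.0116,0],"turn":[0,0,-37],"claw":-1}]' >/dev/null; python3 - <<'E'
from h import *
st()
p,d=optics.snapshot("wrist");cv2.imwrite("pics/w16.png",p);st()
p,d=optics.snapshot("scene");cv2.imwrite("pics/s16.png",cv2.resize(p[180:320,200:410],None,fx=3.8,fy=3.8,interpolation=2));st()
h=W(-75,-105);t=W(75,100);d=(t-h)/np.linalg.norm(t-h);a=np.degrees(np.arctan2(d[1],d[0]))
q=h+d*(77.3+12);print(q);mv([*q,23],a-90)
s=arm.get_state();q=np.array(s["eef_pos"]);T=np.array(s["tool_rot"]);print("heel",F(q[:2]+T[:2,1]*77.3),"tip", F(q[:2]+T[:2,1]*(77.3-236)))
E
```

```text
t 20.3 p [559.4 -54.9 100.9] yaw -39.1 F [ 0.61 -0.16 -4.  ] w 11.2 q [-0.05  0.8   0.1   1.87 -0.17  0.48 -0.51]
t 20.35 p [559.5 -54.7 100.9] yaw -39.1 F [-0.93 -0.5  -3.05] w 10.7 q [-0.05  0.8   0.1   1.87 -0.17  0.48 -0.51]
t 20.4 p [559.6 -54.6 101. ] yaw -39.0 F [-0.19  0.01 -2.11] w 11.2 q [-0.05  0.8   0.1   1.87 -0.17  0.48 -0.51]
[558.99482834 -55.33838455]
xyz [0.0001, 0.0009, 0.078] turn [0.01, 0.05, -0.08] cur yaw -39.0
heel [-67.43961375 -94.48610402] tip [72.20004364 95.76836468]
```

View pics/w16.png

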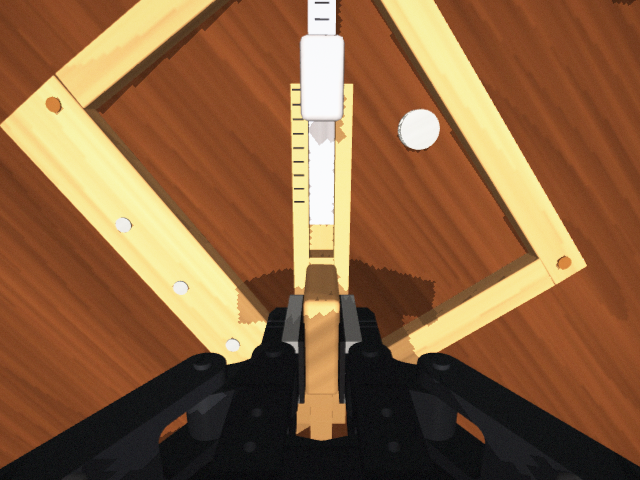

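View pics/s16.png

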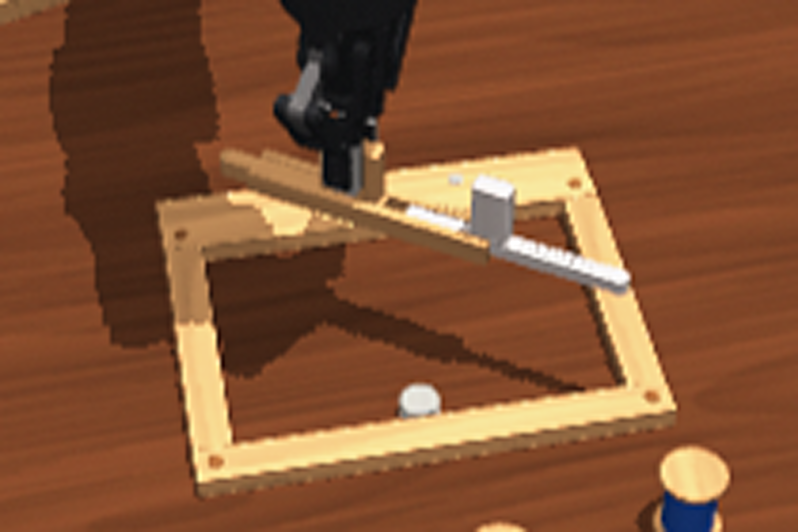

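```bash
python3 -m inch '[{"xyz":[0,0.004,0.03],"turn":[0,0,0],"claw":-1},{"xyz":[0,0.004,0.055],"turn":[0,0,0],"claw":-1},{"xyz":[0,0.004,0.07],"turn":[0,0,0],"claw":-1},{"xyz":[0,0.004,0.077],"turn":[0,0,0],"claw":-1},{"xyz":[0,0.004,0.079],"turn":[0,0,0],"claw":-1},{"xyz":[0,0.004,0.079],"turn":[0,0,0],"claw":-1}]' >/dev/null; python3 - <<'E'
from h import *
p,d=optics.snapshot("scene");cv2.imwrite("pics/s17.png",cv2.resize(p[200:310,230:390],None,fx=5,fy=5,interpolation=2));st()
s=arm.get_state();q=np.array(s["eef_pos"]);T=np.array(s["tool_rot"]);print("heel",F(q[:2]+T[:2,1]*77.3),"tip", F(q[:2]+T[:2,1]*(77.3-236)))
print("to seat, tool",T[:2,:2].T@(W(-75,-105)-(q[:2]+T[:2,1]*77.3)))
E
```

```text
t 21.05 p [558.2 -58.5  23. ] yaw -38.9 F [ 0.25 -0.4  -2.94] w 10.8 q [-0.02  0.93  0.07  1.9  -0.18  0.32 -0.49]
heel [-68.57344643 -98.51650372] tip [70.81479256 91.92210266]
to seat, tool [-1.35651451  9.02751687]
```

View pics/s17.png

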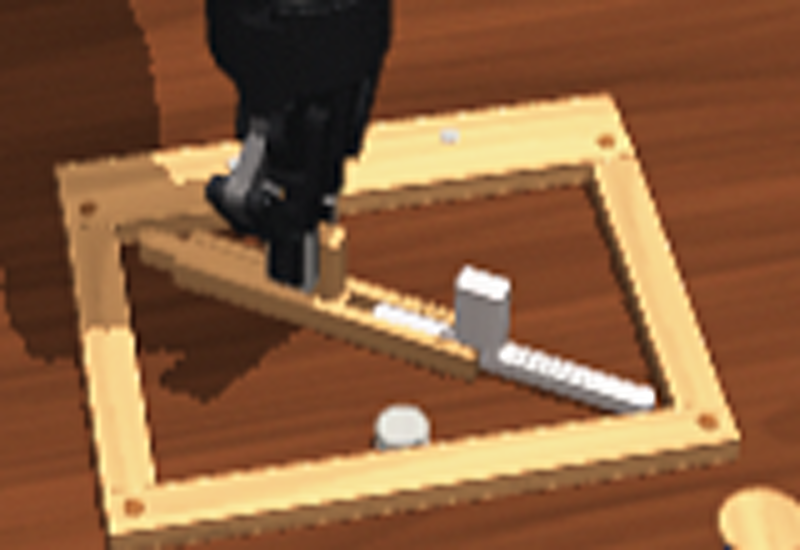

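```bash
python3 -m inch '[{"xyz":[-0.0005,0.003,0.0015],"turn":[0,0,0],"claw":-1},{"xyz":[-0.001,0.006,0.002],"turn":[0,0,0],"claw":-1},{"xyz":[-0.0014,0.008,0.002],"turn":[0,0,0],"claw":-1},{"xyz":[-0.0014,0.009,0.002],"turn":[0,0,0],"claw":-1},{"xyz":[-0.0014,0.009,0.002],"turn":[0,0,0],"claw":-1}]';  python3 -m inch '[{"xyz":[0,0.001,0],"turn":[0,0,0],"claw":-1},{"xyz":[0,0.001,0],"turn":[0,0,0],"claw":-1}]';python3 - <<'E'
from h import *
st()
s=arm.get_state();q=np.array(s["eef_pos"]);T=np.array(s["tool_rot"]);print("heel",F(q[:2]+T[:2,1]*77.3))
E
```

```text
time_s: 21.55
eef_pos: [552.9, -64.4, 21.8]
tool_rot: [[0.778, -0.628, 0.005], [-0.628, -0.778, 0.0], [0.004, -0.004, -1.0]]
force: [1.0, 1.8, 6.8]
gripper_width: 11.1
time_s: 21.75
eef_pos: [552.4, -65.0, 21.8]
tool_rot: [[0.778, -0.628, 0.005], [-0.628, -0.778, 0.0], [0.004, -0.004, -1.0]]
force: [1.6, 1.9, 7.1]
gripper_width: 11.1
t 21.75 p [552.4 -65.   21.8] yaw -38.9 F [1.62 1.93 7.12] w 11.1 q [-0.    0.93  0.06  1.92 -0.17  0.29 -0.48]
heel [ -74.02582971 -105.30848081]
```

```bash
python3 -m inch '[{"xyz":[-0.0004,0.001,-0.0005],"turn":[0,0,0],"claw":-1},{"xyz":[-0.0008,0.0015,-0.0005],"turn":[0,0,0],"claw":-1},{"xyz":[-0.0008,0.002,-0.0005],"turn":[0,0,0],"claw":-1},{"xyz":[-0.0008,0.002,-0.0005],"turn":[0,0,0],"claw":-1}]';python3 - <<'E'
from h import *
st()
s=arm.get_state();q=np.array(s["eef_pos"]);T=np.array(s["tool_rot"]);print("heel",F(q[:2]+T[:2,1]*77.3))
E
```

```text
time_s: 22.15
eef_pos: [551.0, -65.9, 21.8]
tool_rot: [[0.779, -0.627, 0.006], [-0.627, -0.779, 0.001], [0.004, -0.004, -1.0]]
force: [3.6, 2.6, 7.1]
gripper_width: 10.8
t 22.15 p [551.  -65.9  21.8] yaw -38.9 F [3.59 2.58 7.13] w 10.8 q [ 0.    0.93  0.06  1.92 -0.17  0.29 -0.48]
heel [ -75.32067822 -106.25508438]
```

```bash
python3 -m inch '[{"xyz":[0.0006,0.0008,-0.0008],"turn":[0,0,0],"claw":-1},{"xyz":[0.0012,0.0016,-0.0008],"turn":[0,0,0],"claw":-1},{"xyz":[0.0012,0.0016,-0.0008],"turn":[0,0,0],"claw":-1}]';python3 - <<'E'
from h import *
p,d=optics.snapshot("scene");cv2.imwrite("pics/s18.png",cv2.resize(p[210:290,230:330],None,fx=7,fy=7,interpolation=2));st()
s=arm.get_state();q=np.array(s["eef_pos"]);T=np.array(s["tool_rot"]);print("heel",F(q[:2]+T[:2,1]*77.3))
E
```

```text
time_s: 22.45
eef_pos: [551.0, -66.8, 22.1]
tool_rot: [[0.779, -0.627, 0.006], [-0.627, -0.779, 0.002], [0.003, -0.005, -1.0]]
force: [4.5, 4.7, 1.5]
gripper_width: 10.9
t 22.5 p [550.9 -66.7  22.1] yaw -38.8 F [5.28 4.37 1.48] w 10.9 q [ 0.    0.93  0.06  1.92 -0.17  0.29 -0.47]
heel [ -75.34452876 -107.17197104]
```

View pics/s18.png

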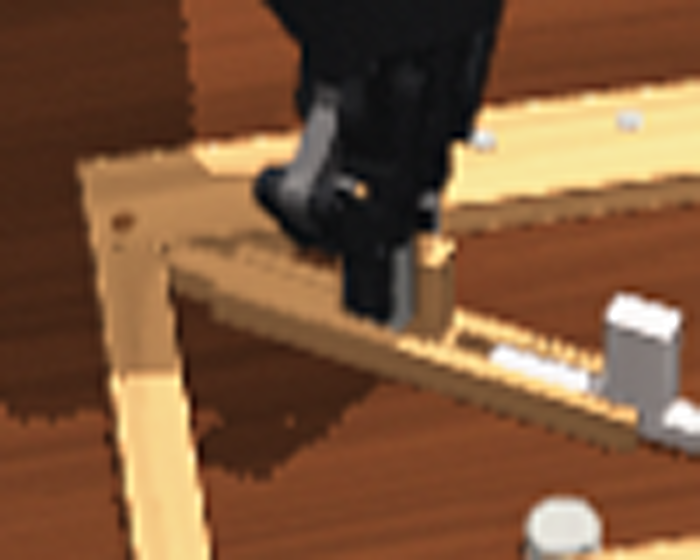

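Fx and Fy are both about 4.5 N, well above friction, so the heel is home in the right corner. Now I relax, open, and move to the thumb.

```bash
python3 -m inch '[{"xyz":[-0.0002,-0.0015,0],"turn":[0,0,0],"claw":-1},{"xyz":[-0.0002,-0.0015,0],"turn":[0,0,0],"claw":-1},{"xyz":[-0.0002,-0.0015,0],"turn":[0,0,0],"claw":0},{"xyz":[-0.0002,-0.0015,0],"turn":[0,0,0],"claw":0},{"xyz":[-0.0002,-0.0015,0],"turn":[0,0,0],"claw":0},{"xyz":[-0.0002,-0.0015,-0.01],"turn":[0,0,0],"claw":0},{"xyz":[0,-0.0015,-0.04],"turn":[0,0,0],"claw":0},{"xyz":[0,-0.0015,-0.06],"turn":[0,0,0],"claw":0},{"xyz":[0,-0.0015,-0.06],"turn":[0,0,0],"claw":0}]'; python3 - <<'E'
from h import *
import pickle
c=optics.get_calibration("wrist");pickle.dump(c,open("w19.pkl","wb"))
p,d=optics.snapshot("wrist");cv2.imwrite("pics/w19.png",p);st()
E
```

```text
time_s: 23.4
eef_pos: [550.5, -67.9, 84.4]
tool_rot: [[0.778, -0.629, 0.005], [-0.629, -0.778, -0.001], [0.004, -0.002, -1.0]]
force: [1.2, -0.3, 1.0]
gripper_width: 42.8
t 23.45 p [549.7 -67.6  83.1] yaw -38.9 F [-0.2  -0.04 -1.07] w 42.9 q [-0.01  0.82  0.09  1.91 -0.16  0.41 -0.48]
```

View pics/w19.png

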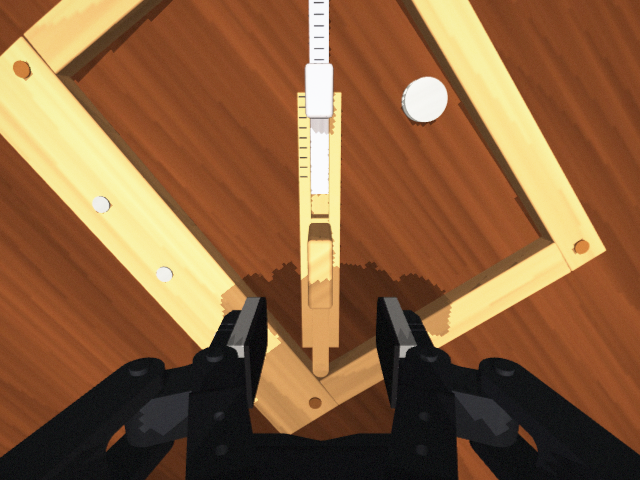

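```bash
python3 - <<'E'
from h import *
import pickle
c=pickle.load(open("w19.pkl","rb"));s=arm.get_state();T=np.array(s["tool_rot"]);p=np.array(s["eef_pos"])
g=lambda px,z:(T.T@(ray(c,*px,z)-p)).round(1)
print("thumb front/back",g((320,65),49),g((319,117),49)); print("fin",g((320,241),49),g((320,309),49)); print("heel end",g((320,377),13),F(ray(c,320,377,13)[:2]-T[:2,1]*5))
print("corner",g((325,378),14),F(ray(c,325,378,14)))
E
```

```text
thumb front/back [ -0.3 -96.1  34.2] [ -0.7 -75.8  34.2]
fin [ -0.3 -20.8  34.1] [-0.3 13.9 34. ]
heel end [-0.4 78.4 69.9] [ -74.46994491 -104.6273526 ]
corner [ 2.7 78.4 69. ] [ -74.93542018 -110.50402584]
```

```bash
python3 -m inch '[{"xyz":[-0.0004,-0.045,0],"turn":[0,0,0],"claw":0},{"xyz":[-0.0004,-0.086,0.01],"turn":[0,0,0],"claw":0},{"xyz":[-0.0004,-0.086,0.04],"turn":[0,0,0],"claw":0},{"xyz":[-0.0004,-0.086,0.061],"turn":[0,0,0],"claw":0},{"xyz":[-0.0004,-0.086,0.061],"turn":[0,0,0],"claw":0},{"xyz":[-0.0004,-0.086,0.061],"turn":[0,0,0],"claw":-1},{"xyz":[-0.0004,-0.086,0.061],"turn":[0,0,0],"claw":-1},{"xyz":[-0.0004,-0.086,0.061],"turn":[0,0,0],"claw":-1},{"xyz":[-0.0004,-0.086,0.061],"turn":[0,0,0],"claw":-1},{"xyz":[-0.0004,-0.086,0.061],"turn":[0,0,0],"claw":-1},{"xyz":[-0.0004,-0.086,0.061],"turn":[0,0,0],"claw":-1}]' 30; python3 - <<'E'
from h import *
import pickle
c=optics.get_calibration("wrist")
p,d=optics.snapshot("wrist");cv2.imwrite("pics/w20.png",p);st()
s=arm.get_state();q=np.array(s["eef_pos"]);print(F(q[:2]),np.linalg.norm(F(q[:2])-[-75,-105]))
E
```

```text
time_s: 24.55
eef_pos: [603.7, -0.4, 21.5]
tool_rot: [[0.778, -0.628, 0.002], [-0.628, -0.778, -0.0], [0.002, -0.001, -1.0]]
force: [0.8, -1.1, 5.0]
gripper_width: 11.3
t 24.6 p [ 6.037e+02 -4.000e-01  2.140e+01] yaw -38.9 F [0.66 0.3  5.07] w 11.3 q [-0.13  0.96  0.1   1.77 -0.2   0.42 -0.57]
[19.77119895 24.11175955] 160.16062750536045
```

View pics/w20.png

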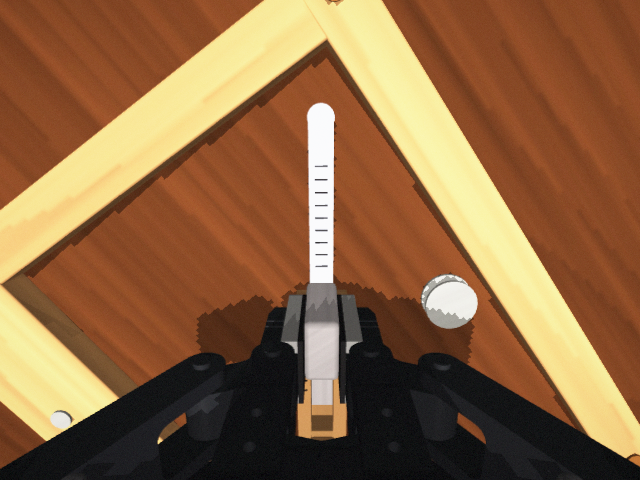

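```bash
python3 -m inch '[{"xyz":[0,-0.004,-0.001],"turn":[0,0,0],"claw":-1},{"xyz":[0,-0.009,-0.001],"turn":[0,0,0],"claw":-1},{"xyz":[0,-0.013,-0.001],"turn":[0,0,0],"claw":-1},{"xyz":[0,-0.0145,-0.001],"turn":[0,0,0],"claw":-1},{"xyz":[0,-0.0145,-0.001],"turn":[0,0,0],"claw":-1},{"xyz":[0,-0.0145,-0.001],"turn":[0,0,0],"claw":-1}]'; python3 - <<'E'
from h import *
c=optics.get_calibration("wrist")
p,d=optics.snapshot("wrist");cv2.imwrite("pics/w21.png",cv2.resize(p[20:170,240:400],None,fx=4,fy=4,interpolation=2));st()
s=arm.get_state();q=np.array(s["eef_pos"]);print(F(q[:2]),np.linalg.norm(F(q[:2])-[-75,-105]))
E
```

```text
time_s: 25.2
eef_pos: [611.6, 11.5, 21.5]
tool_rot: [[0.778, -0.628, -0.0], [-0.628, -0.778, 0.0], [-0.001, -0.0, -1.0]]
force: [-0.2, -0.2, 3.0]
gripper_width: 11.8
t 25.25 p [611.6  11.3  21.5] yaw -38.9 F [-0.16  0.52  1.85] w 11.6 q [-0.15  0.97  0.11  1.74 -0.21  0.44 -0.59]
[27.08968265 36.17287216] 174.21849251993427
```

View pics/w21.png

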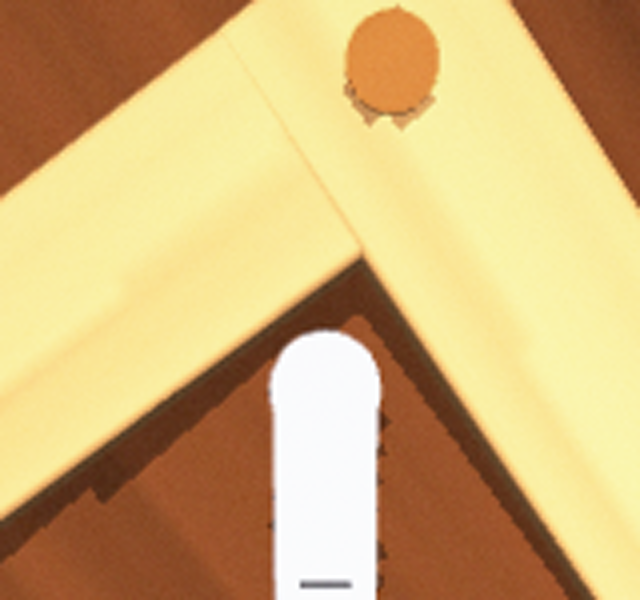

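Tip nose at (325,385), about 2.8 mm from the side bar and 4.5 mm from the far rail, so I swing it slightly right as it extends.

```bash
python3 -m inch '[{"xyz":[0.0008,-0.001,0],"turn":[0,0,0.25],"claw":-1},{"xyz":[0.0015,-0.002,0],"turn":[0,0,0.48],"claw":-1},{"xyz":[0.0015,-0.003,0],"turn":[0,0,0.48],"claw":-1},{"xyz":[0.0015,-0.004,0],"turn":[0,0,0.48],"claw":-1},{"xyz":[0.0015,-0.004,0],"turn":[0,0,0.48],"claw":-1}]'; python3 -m inch '[{"xyz":[0,-0.001,0],"turn":[0,0,0],"claw":-1},{"xyz":[0,-0.001,0],"turn":[0,0,0],"claw":-1}]';python3 - <<'E'
from h import *
p,d=optics.snapshot("wrist");cv2.imwrite("pics/w22.png",cv2.resize(p[20:170,240:400],None,fx=4,fy=4,interpolation=2));st()
s=arm.get_state();q=np.array(s["eef_pos"]);print(F(q[:2]),np.linalg.norm(F(q[:2])-[-75,-105]))
E
```

```text
time_s: 25.75
eef_pos: [615.5, 13.6, 21.5]
tool_rot: [[0.773, -0.634, -0.0], [-0.634, -0.773, 0.0], [-0.0, -0.0, -1.0]]
force: [-0.5, 1.2, 2.9]
gripper_width: 11.4
time_s: 25.95
eef_pos: [615.6, 13.8, 21.4]
tool_rot: [[0.773, -0.635, -0.001], [-0.635, -0.773, -0.0], [-0.001, 0.001, -1.0]]
force: [-3.0, 0.3, 4.3]
gripper_width: 11.3
t 26.0 p [615.6  13.8  21.4] yaw -39.4 F [-3.04  0.29  4.38] w 11.4 q [-0.16  0.98  0.11  1.73 -0.21  0.45 -0.59]
[31.03617069 38.8370873 ] 178.69744591929236
```

View pics/w22.png

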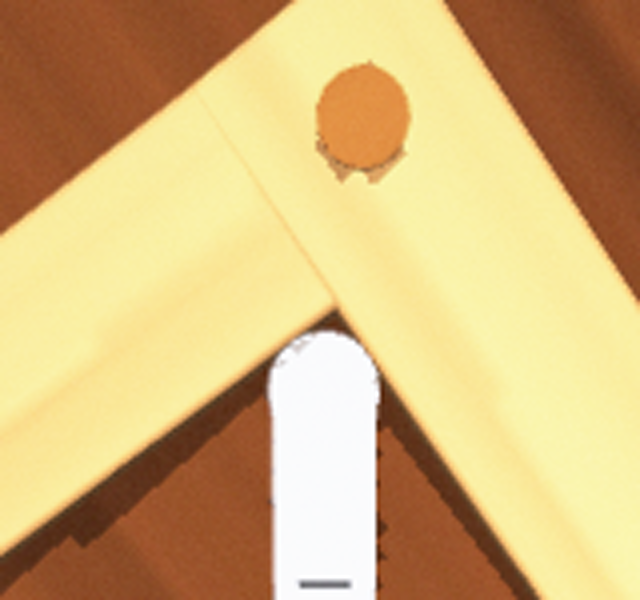

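```bash
python3 -m inch '[{"xyz":[-0.0005,-0.0006,0],"turn":[0,0,0],"claw":-1},{"xyz":[-0.0009,-0.0012,0],"turn":[0,0,0],"claw":-1},{"xyz":[-0.0009,-0.0012,0],"turn":[0,0,0],"claw":-1}]'; python3 -m inch '[{"xyz":[-0.0002,-0.001,0],"turn":[0,0,0],"claw":-1},{"xyz":[-0.0002,-0.001,0],"turn":[0,0,0],"claw":-1}]'
```

```text
time_s: 26.3
eef_pos: [615.7, 13.9, 21.4]
tool_rot: [[0.772, -0.635, -0.001], [-0.635, -0.772, -0.002], [0.0, 0.002, -1.0]]
force: [-4.7, -4.0, 4.4]
gripper_width: 11.4
time_s: 26.5
eef_pos: [615.7, 14.1, 21.4]
tool_rot: [[0.772, -0.636, -0.002], [-0.636, -0.772, -0.003], [0.0, 0.003, -1.0]]
force: [-4.2, -4.8, 5.0]
gripper_width: 11.5
```

```bash
python3 -m inch '[{"xyz":[0,-0.0006,0],"turn":[0,0,0],"claw":-1},{"xyz":[0,-0.0006,0],"turn":[0,0,0],"claw":-1},{"xyz":[0,-0.0006,0],"turn":[0,0,0],"claw":-1},{"xyz":[0,-0.0006,0],"turn":[0,0,0],"claw":-1}]';python3 - <<'E'
from h import *
p,d=optics.snapshot("wrist");cv2.imwrite("pics/w23.png",cv2.resize(p[20:170,240:400],None,fx=3,fy=3,interpolation=2));st()
p,d=optics.snapshot("scene");cv2.imwrite("pics/s23.png",cv2.resize(p[210:320,230:390],None,fx=4,fy=4,interpolation=2));st()
s=arm.get_state();q=np.array(s["eef_pos"]);print(F(q[:2]),np.linalg.norm(F(q[:2])-[-75,-105]))
E
```

```text
time_s: 26.9
eef_pos: [615.7, 14.1, 21.4]
tool_rot: [[0.772, -0.636, -0.003], [-0.636, -0.772, -0.003], [0.0, 0.004, -1.0]]
force: [-3.9, -6.2, 4.9]
gripper_width: 11.8
t 26.95 p [615.7  14.1  21.4] yaw -39.5 F [-5.01 -4.99  5.72] w 11.5 q [-0.16  0.98  0.11  1.72 -0.21  0.46 -0.6 ]
t 27.0 p [615.7  14.1  21.4] yaw -39.5 F [-5.04 -5.6   5.06] w 11.4 q [-0.16  0.98  0.11  1.72 -0.21  0.46 -0.6 ]
[31.10522299 39.13266385] 178.97637591228246
```

View pics/w23.png

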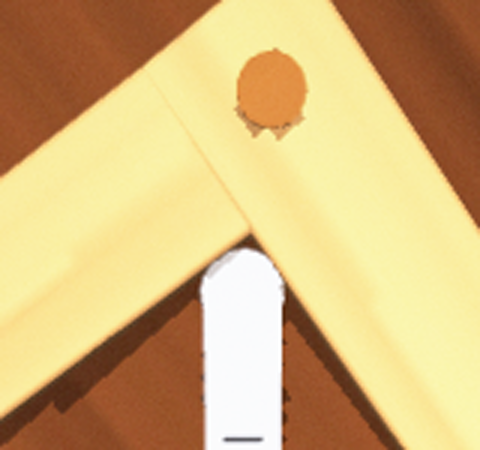

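View pics/s23.png

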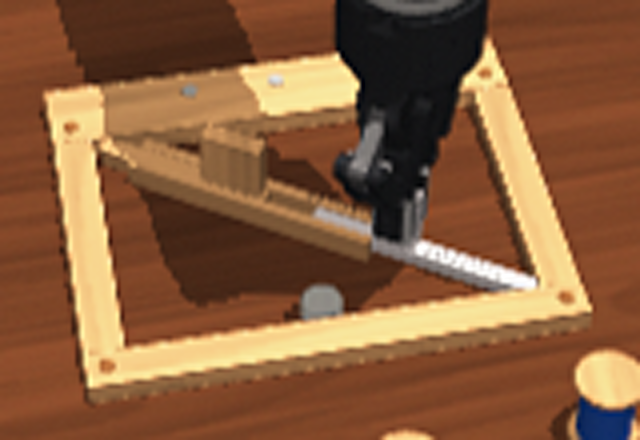

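Both bars are bearing (about 5 N each). TCP-to-heel distance is 179.0 here against 186.9 mm on the left diagonal, so the left one is longer by about 8 mm, which matches the racking seen. I release and check the heel.

```bash
python3 -m inch '[{"xyz":[0.0004,0.0025,-0.001],"turn":[0,0,0],"claw":-1},{"xyz":[0.0004,0.0025,-0.001],"turn":[0,0,0],"claw":0},{"xyz":[0.0004,0.0025,-0.001],"turn":[0,0,0],"claw":0},{"xyz":[0.0004,0.0025,-0.001],"turn":[0,0,0],"claw":0},{"xyz":[0.0004,0.0025,-0.02],"turn":[0,0,0],"claw":0},{"xyz":[0.0004,0.02,-0.06],"turn":[0,0,0],"claw":0},{"xyz":[0.0004,0.06,-0.07],"turn":[0,0,0],"claw":0},{"xyz":[0.0004,0.08,-0.07],"turn":[0,0,0],"claw":0},{"xyz":[0.0004,0.08,-0.07],"turn":[0,0,0],"claw":0}]'; python3 - <<'E'
from h import *
import pickle
st()
c=optics.get_calibration("wrist");pickle.dump(c,open("w24.pkl","wb"))
p,d=optics.snapshot("wrist");cv2.imwrite("pics/w24.png",p);st()
E
```

```text
time_s: 27.9
eef_pos: [565.0, -48.7, 92.4]
tool_rot: [[0.77, -0.638, -0.001], [-0.638, -0.77, -0.002], [0.001, 0.002, -1.0]]
force: [-0.3, -0.3, 0.8]
gripper_width: 42.8
t 27.9 p [565.  -48.7  92.4] yaw -39.7 F [-0.35 -0.25  0.77] w 42.8 q [-0.06  0.82  0.11  1.86 -0.18  0.47 -0.52]
t 27.95 p [566.5 -46.3  92. ] yaw -39.5 F [0.53 1.15 0.24] w 42.9 q [-0.06  0.82  0.11  1.86 -0.18  0.47 -0.52]
```

View pics/w24.png

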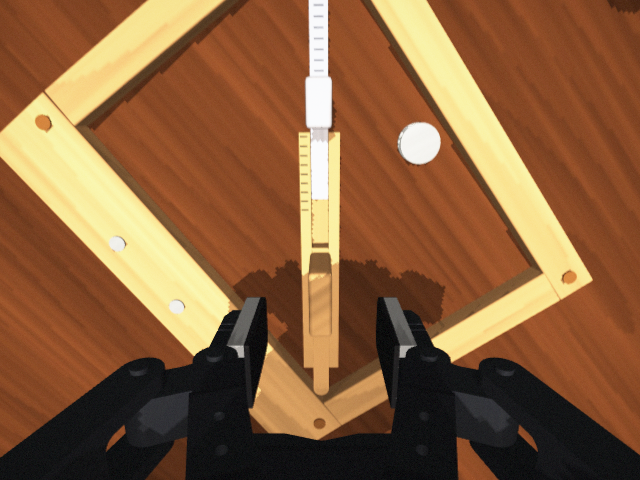

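```bash
python3 - <<'E'
from h import *
import pickle
c=pickle.load(open("w24.pkl","rb"));s=arm.get_state();T=np.array(s["tool_rot"]);p=np.array(s["eef_pos"])
g=lambda px,z:(T.T@(ray(c,*px,z)-p)).round(1)
print("thumb",g((319,78),49),g((318,128),49));print("heel c",F(ray(c,321,395.5,13)[:2]-T[:2,1]*5))
i=cv2.imread("pics/w24.png")[340:420,270:380];cv2.imwrite("pics/w24c.png",cv2.resize(i,None,fx=6,fy=6,interpolation=2))
E
```

```text
thumb [ -1.1 -88.6  43. ] [ -1.6 -67.9  43. ]
heel c [ -73.73113897 -100.85047058]
```

View pics/w24c.png

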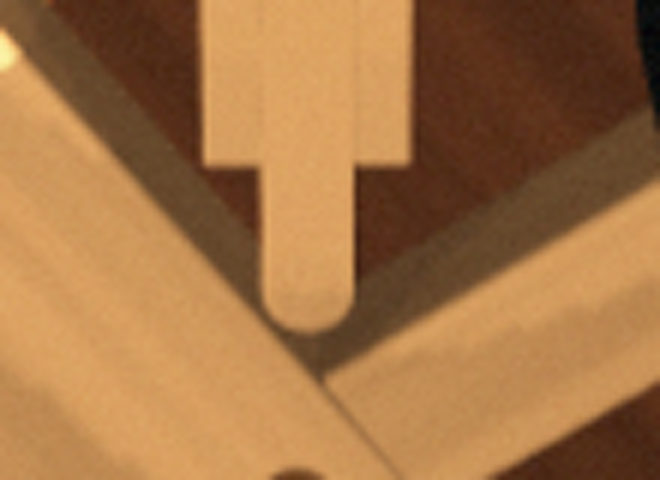

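The heel has crept about 4 mm along the wide rail, dragged by the 5 N downward load on the thumb. I check whether the left measurement had the same problem.

```bash
python3 - <<'E'
import cv2,numpy as np
a=cv2.imread("pics/w12.png")[0:70,280:360];b=cv2.imread("pics/w19.png")[330:400,280:360]
r=lambda i:cv2.resize(i,None,fx=5,fy=5,interpolation=2)
cv2.imwrite("pics/cmp2.png",np.hstack([r(a),r(b)]))
E
```

```text
(no output)
```

View pics/cmp2.png

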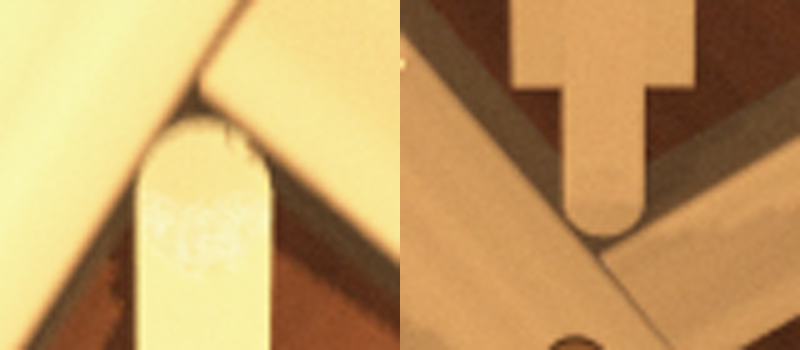

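```bash
python3 - <<'E'
from h import *
import pickle
c=pickle.load(open("w24.pkl","rb"));s=arm.get_state();T=np.array(s["tool_rot"]);p=np.array(s["eef_pos"])
g=lambda px,z:(T.T@(ray(c,*px,z)-p)).round(1)
print("fin",g((320,273),49),g((320,335),49));print("heel end",g((321,395.5),13))
E
```

```text
fin [-0.9  1.4 43. ] [-1.  36.2 43. ]
heel end [ -0.6 101.9  79. ]
```

```bash
python3 -m inch '[{"xyz":[-0.0008,0.019,0.03],"turn":[0,0,0],"claw":0},{"xyz":[-0.0008,0.019,0.06],"turn":[0,0,0],"claw":0},{"xyz":[-0.0008,0.019,0.0705],"turn":[0,0,0],"claw":0},{"xyz":[-0.0008,0.019,0.0705],"turn":[0,0,0],"claw":-1},{"xyz":[-0.0008,0.019,0.0705],"turn":[0,0,0],"claw":-1},{"xyz":[-0.0008,0.019,0.0705],"turn":[0,0,0],"claw":-1},{"xyz":[-0.0008,0.019,0.0705],"turn":[0,0,0],"claw":-1},{"xyz":[-0.0008,0.019,0.0705],"turn":[0,0,0],"claw":-1},{"xyz":[-0.0008,0.019,0.0705],"turn":[0,0,0],"claw":-1}]' 60;python3 -m inch '[{"xyz":[0.0004,0.001,-0.0005],"turn":[0,0,0],"claw":-1},{"xyz":[0.0007,0.002,-0.0005],"turn":[0,0,0],"claw":-1},{"xyz":[0.001,0.003,-0.0005],"turn":[0,0,0],"claw":-1},{"xyz":[0.0014,0.0042,-0.0005],"turn":[0,0,0],"claw":-1},{"xyz":[0.0014,0.0042,-0.0005],"turn":[0,0,0],"claw":-1}]'
```

```text
time_s: 28.85
eef_pos: [555.1, -59.0, 21.7]
tool_rot: [[0.773, -0.634, 0.003], [-0.634, -0.773, 0.0], [0.002, -0.002, -1.0]]
force: [2.0, -0.8, 0.2]
gripper_width: 11.2
time_s: 29.35
eef_pos: [554.6, -62.6, 21.9]
tool_rot: [[0.773, -0.634, 0.004], [-0.634, -0.773, 0.001], [0.003, -0.004, -1.0]]
force: [5.6, 1.8, -1.2]
gripper_width: 11.1
```

```bash
python3 -m inch '[{"xyz":[0.0008,0.0007,0],"turn":[0,0,0],"claw":-1},{"xyz":[0.0015,0.0014,0],"turn":[0,0,0],"claw":-1},{"xyz":[0.0022,0.0021,0],"turn":[0,0,0],"claw":-1},{"xyz":[0.0022,0.0021,0],"turn":[0,0,0],"claw":-1}]';python3 - <<'E'
from h import *
s=arm.get_state();q=np.array(s["eef_pos"]);T=np.array(s["tool_rot"]);print("heel",F(q[:2]+T[:2,1]*77.3+T[:2,0]*0))
E
```

```text
time_s: 29.75
eef_pos: [554.9, -63.0, 22.0]
tool_rot: [[0.774, -0.633, 0.004], [-0.633, -0.774, 0.004], [0.0, -0.006, -1.0]]
force: [5.3, 6.9, -0.1]
gripper_width: 10.9
heel [ -72.03327747 -102.8506326 ]
```

```bash
python3 -m inch '[{"xyz":[-0.0005,-0.002,0],"turn":[0,0,0],"claw":-1},{"xyz":[-0.0005,-0.002,0],"turn":[0,0,0],"claw":0},{"xyz":[-0.0005,-0.002,0],"turn":[0,0,0],"claw":0},{"xyz":[-0.0005,-0.002,0],"turn":[0,0,0],"claw":0},{"xyz":[-0.0005,-0.002,-0.02],"turn":[0,0,0],"claw":0},{"xyz":[-0.0005,-0.002,-0.06],"turn":[0,0,0],"claw":0},{"xyz":[-0.0005,-0.002,-0.065],"turn":[0,0,0],"claw":0},{"xyz":[-0.0005,-0.002,-0.065],"turn":[0,0,0],"claw":0}]'; python3 - <<'E'
from h import *
import pickle
st()
c=optics.get_calibration("wrist");pickle.dump(c,open("w25.pkl","wb"))
p,d=optics.snapshot("wrist");cv2.imwrite("pics/w25.png",p);st()
cv2.imwrite("pics/w25c.png",np.hstack([cv2.resize(p[330:410,280:360],None,fx=5,fy=5,interpolation=2),cv2.resize(p[0:400,240:400],None,fx=1,fy=1)]))
E
```

```text
time_s: 30.55
eef_pos: [553.9, -65.2, 87.6]
tool_rot: [[0.772, -0.635, 0.002], [-0.635, -0.772, -0.001], [0.002, -0.001, -1.0]]
force: [0.8, 0.2, 0.3]
gripper_width: 42.8
t 30.55 p [553.9 -65.2  87.6] yaw -39.4 F [0.8  0.24 0.29] w 42.8 q [-0.02  0.82  0.1   1.89 -0.17  0.43 -0.49]
t 30.6 p [553.1 -64.9  86.6] yaw -39.4 F [-0.33  0.52 -0.45] w 42.7 q [-0.02  0.82  0.1   1.9  -0.17  0.43 -0.49]
```

View pics/w25c.png

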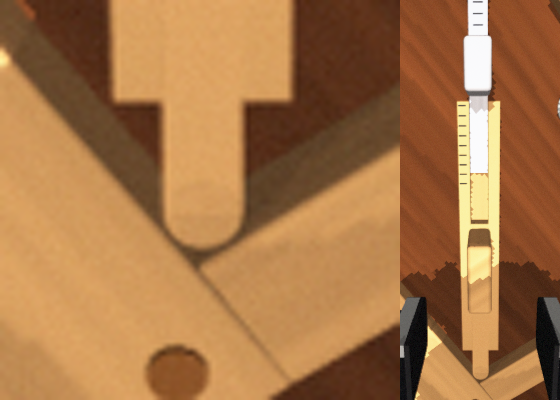

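Home again. Next I re-grip the thumb, keeping the vertical load near zero this time.

```bash
python3 - <<'E'
from h import *
import pickle
c=pickle.load(open("w25.pkl","rb"));s=arm.get_state();T=np.array(s["tool_rot"]);p=np.array(s["eef_pos"])
g=lambda px,z:(T.T@(ray(c,*px,z)-p)).round(1)
print("thumb",g((318,37),49),g((318,90),49));print("heel c",F(ray(c,320.5,379.5,13)[:2]-T[:2,1]*5),g((320.5,379.5),13))
E
```

```text
thumb [  -1.2 -107.    37.5] [ -1.2 -86.7  37.5]
heel c [ -74.29697336 -104.98968956] [-0.2 82.7 73.6]
```

```bash
python3 -m inch '[{"xyz":[-0.001,-0.045,0],"turn":[0,0,0],"claw":0},{"xyz":[-0.001,-0.09,0.01],"turn":[0,0,0],"claw":0},{"xyz":[-0.001,-0.097,0.04],"turn":[0,0,0],"claw":0},{"xyz":[-0.001,-0.097,0.0635],"turn":[0,0,0],"claw":0},{"xyz":[-0.001,-0.097,0.0635],"turn":[0,0,0],"claw":0},{"xyz":[-0.001,-0.097,0.0635],"turn":[0,0,0],"claw":-1},{"xyz":[-0.001,-0.097,0.0635],"turn":[0,0,0],"claw":-1},{"xyz":[-0.001,-0.097,0.0635],"turn":[0,0,0],"claw":-1},{"xyz":[-0.001,-0.097,0.0635],"turn":[0,0,0],"claw":-1},{"xyz":[-0.001,-0.097,0.0635],"turn":[0,0,0],"claw":-1},{"xyz":[-0.001,-0.097,0.0635],"turn":[0,0,0],"claw":-1}]' 30; python3 - <<'E'
from h import *
p,d=optics.snapshot("wrist");cv2.imwrite("pics/w26.png",cv2.resize(p[20:170,240:400],None,fx=4,fy=4,interpolation=2));st()
p,d=optics.snapshot("top");cv2.imwrite("pics/t26.png",p)
E
```

```text
time_s: 31.7
eef_pos: [615.2, 10.8, 23.9]
tool_rot: [[0.773, -0.635, 0.002], [-0.635, -0.773, 0.0], [0.001, -0.001, -1.0]]
force: [-0.6, -0.4, 4.3]
gripper_width: 11.4
t 31.75 p [615.2  10.9  23.9] yaw -39.4 F [ 0.57 -0.77  4.5 ] w 11.5 q [-0.15  0.97  0.11  1.73 -0.21  0.45 -0.59]
```

View pics/w26.png

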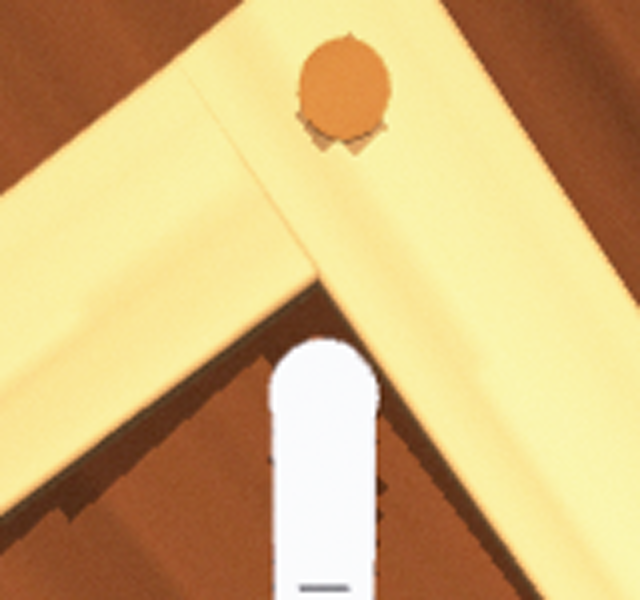

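View pics/t26.png

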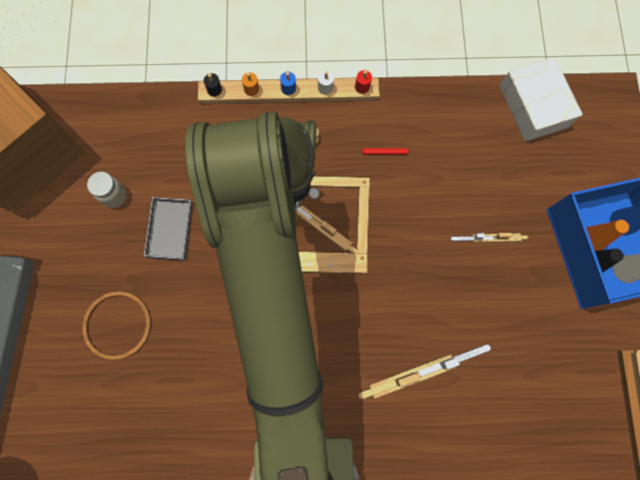

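```bash
python3 -m inch '[{"xyz":[0,0,-0.002],"turn":[0,0,0],"claw":-1},{"xyz":[0,0,-0.0022],"turn":[0,0,0],"claw":-1},{"xyz":[0,0,-0.0022],"turn":[0,0,0],"claw":-1}]'
```

```text
time_s: 32.1
eef_pos: [614.1, 11.3, 24.8]
tool_rot: [[0.773, -0.634, -0.001], [-0.634, -0.773, 0.0], [-0.001, 0.0, -1.0]]
force: [1.0, -0.6, -2.6]
gripper_width: 11.2
```

```bash
python3 -m inch '[{"xyz":[-0.0004,-0.0005,0.0005],"turn":[0,0,-0.13],"claw":-1},{"xyz":[-0.0008,-0.001,0.0005],"turn":[0,0,-0.26],"claw":-1},{"xyz":[-0.0012,-0.0015,0.0005],"turn":[0,0,-0.4],"claw":-1},{"xyz":[-0.0012,-0.002,0.0005],"turn":[0,0,-0.4],"claw":-1},{"xyz":[-0.0012,-0.0025,0.0005],"turn":[0,0,-0.4],"claw":-1},{"xyz":[-0.0012,-0.0025,0.0005],"turn":[0,0,-0.4],"claw":-1}]'; python3 - <<'E'
from h import *
p,d=optics.snapshot("wrist");cv2.imwrite("pics/w27.png",cv2.resize(p[20:170,240:400],None,fx=4,fy=4,interpolation=2));st()
E
```

```text
time_s: 32.7
eef_pos: [615.0, 13.9, 24.6]
tool_rot: [[0.777, -0.629, -0.0], [-0.629, -0.777, 0.0], [-0.0, -0.0, -1.0]]
force: [1.1, 0.6, -1.7]
gripper_width: 11.2
t 32.75 p [615.   13.9  24.7] yaw -39.0 F [ 0.25  0.73 -2.14] w 11.4 q [-0.16  0.97  0.11  1.73 -0.21  0.45 -0.59]
```

View pics/w27.png

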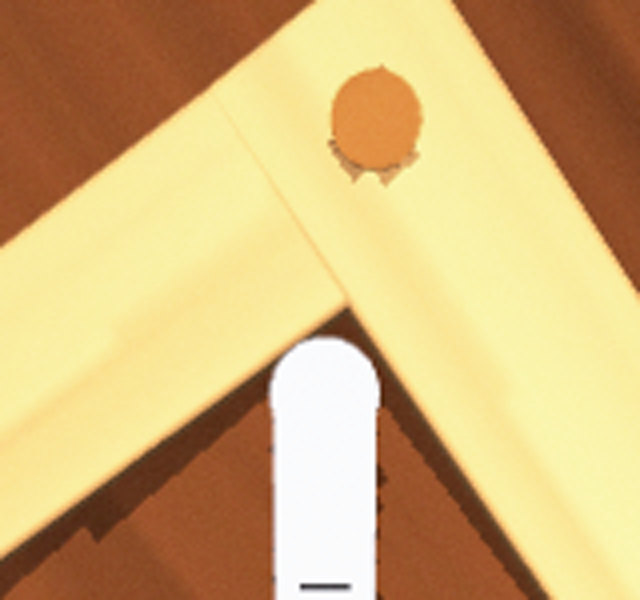

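```bash
python3 -m inch '[{"xyz":[0.0004,-0.0005,0],"turn":[0,0,0.1],"claw":-1},{"xyz":[0.0008,-0.001,0],"turn":[0,0,0.15],"claw":-1},{"xyz":[0.0008,-0.0015,0],"turn":[0,0,0.15],"claw":-1},{"xyz":[0.0008,-0.002,0],"turn":[0,0,0.15],"claw":-1},{"xyz":[0.0008,-0.002,0],"turn":[0,0,0.15],"claw":-1}]';python3 -m inch '[{"xyz":[0,-0.0008,0],"turn":[0,0,0],"claw":-1},{"xyz":[0,-0.0008,0],"turn":[0,0,0],"claw":-1}]'
```

```text
time_s: 33.25
eef_pos: [616.0, 14.1, 24.5]
tool_rot: [[0.775, -0.632, -0.002], [-0.632, -0.775, -0.001], [-0.001, 0.002, -1.0]]
force: [-2.8, -1.8, -1.3]
gripper_width: 11.1
time_s: 33.45
eef_pos: [616.1, 14.1, 24.4]
tool_rot: [[0.775, -0.632, -0.003], [-0.632, -0.775, -0.001], [-0.001, 0.003, -1.0]]
force: [-4.6, -4.1, -1.4]
gripper_width: 11.2
```

```bash
python3 -m inch '[{"xyz":[0,-0.0004,0],"turn":[0,0,0],"claw":-1},{"xyz":[0,-0.0004,0],"turn":[0,0,0],"claw":-1},{"xyz":[0,-0.0004,0],"turn":[0,0,0],"claw":-1},{"xyz":[0,-0.0004,0],"turn":[0,0,0],"claw":-1}]';python3 - <<'E'
from h import *
p,d=optics.snapshot("scene");cv2.imwrite("pics/s28.png",cv2.resize(p[215:265,230:310],None,fx=8,fy=8,interpolation=2));st()
E
python3 -m inch '[{"xyz":[0,0.002,-0.0005],"turn":[0,0,0],"claw":-1},{"xyz":[0,0.002,-0.0005],"turn":[0,0,0],"claw":0},{"xyz":[0,0.002,-0.0005],"turn":[0,0,0],"claw":0},{"xyz":[0,0.002,-0.0005],"turn":[0,0,0],"claw":0},{"xyz":[0,0.002,-0.02],"turn":[0,0,0],"claw":0},{"xyz":[0,0.02,-0.06],"turn":[0,0,0],"claw":0},{"xyz":[0,0.06,-0.065],"turn":[0,0,0],"claw":0},{"xyz":[0,0.09,-0.065],"turn":[0,0,0],"claw":0},{"xyz":[0,0.09,-0.065],"turn":[0,0,0],"claw":0}]'; python3 - <<'E'
from h import *
import pickle
st()
c=optics.get_calibration("wrist");pickle.dump(c,open("w29.pkl","wb"))
p,d=optics.snapshot("wrist");cv2.imwrite("pics/w29.png",p);st()
cv2.imwrite("pics/w29c.png",np.hstack([cv2.resize(p[330:410,280:360],None,fx=5,fy=5,interpolation=2),cv2.resize(p[0:400,240:400],None,fx=1,fy=1)]))
E
```

```text
time_s: 33.85
eef_pos: [616.1, 14.1, 24.4]
tool_rot: [[0.775, -0.632, -0.003], [-0.632, -0.775, -0.002], [-0.001, 0.003, -1.0]]
force: [-3.9, -4.0, -1.0]
gripper_width: 11.5
t 33.9 p [616.1  14.1  24.4] yaw -39.2 F [-4.5  -3.57 -1.68] w 11.4 q [-0.16  0.97  0.11  1.72 -0.21  0.46 -0.59]
time_s: 34.8
eef_pos: [558.1, -59.2, 90.6]
tool_rot: [[0.771, -0.636, -0.002], [-0.636, -0.771, -0.003], [0.0, 0.004, -1.0]]
force: [0.1, -0.4, -0.4]
gripper_width: 42.7
t 34.8 p [558.1 -59.2  90.6] yaw -39.5 F [ 0.14 -0.4  -0.36] w 42.7 q [-0.04  0.82  0.11  1.88 -0.18  0.45 -0.5 ]
t 34.85 p [560.2 -56.3  90.4] yaw -39.4 F [ 0.83  0.7  -0.37] w 42.7 q [-0.05  0.82  0.11  1.88 -0.18  0.45 -0.5 ]
```

View pics/w29c.png

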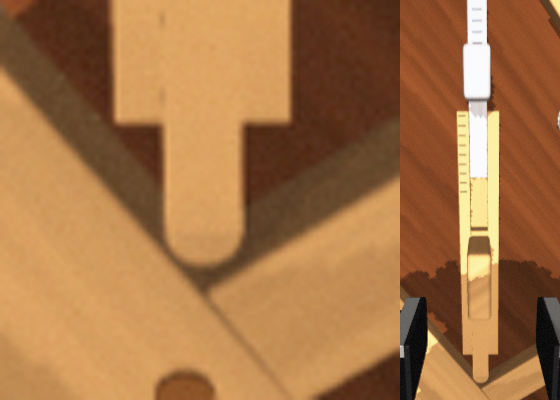

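View pics/s28.png

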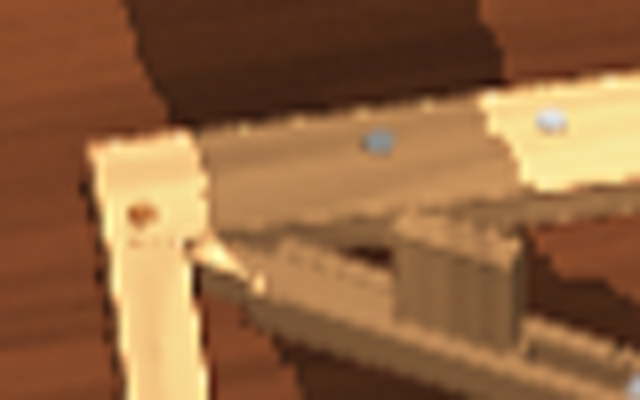

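```bash
python3 - <<'E'
from h import *
import pickle
for f,px in (("w19",(320,377)),("w25",(320.5,379.5)),("w29",(320.7,383.2))):
  c=pickle.load(open(f+".pkl","rb"));R=np.array(c["R"])
  # tool -y ~ image up
  e=ray(c,*px,13)[:2];u=ray(c,px[0],px[1]-30,13)[:2];d=(u-e)/np.linalg.norm(u-e)
  print(f,F(e+5*d))
c=pickle.load(open("w29.pkl","rb"));s=arm.get_state();T=np.array(s["tool_rot"]);p=np.array(s["eef_pos"])
g=lambda px,z:(T.T@(ray(c,*px,z)-p)).round(1)
print("thumb",g((317.5,45),49),g((317.5,100),49),"fin",g((319,258),49),g((319,320),49))
E
```

```text
w19 [ -74.46749779 -104.62914002]
w25 [ -74.29593613 -104.99046276]
w29 [ -73.73119448 -103.19435569]
thumb [  -1.7 -100.5   41.3] [ -1.9 -78.9  41.3] fin [-1.5 -6.4 41.4] [-1.6 27.2 41.4]
```

The heel crept about 2 mm this time, inside the 3 mm limit but only just. There is time, so I seat it again and repeat with a much shorter stroke.

```bash
python3 -m inch '[{"xyz":[-0.0015,0.0105,0.03],"turn":[0,0,0],"claw":0},{"xyz":[-0.0015,0.0105,0.06],"turn":[0,0,0],"claw":0},{"xyz":[-0.0015,0.0105,0.0685],"turn":[0,0,0],"claw":0},{"xyz":[-0.0015,0.0105,0.0685],"turn":[0,0,0],"claw":-1},{"xyz":[-0.0015,0.0105,0.0685],"turn":[0,0,0],"claw":-1},{"xyz":[-0.0015,0.0105,0.0685],"turn":[0,0,0],"claw":-1},{"xyz":[-0.0015,0.0105,0.0685],"turn":[0,0,0],"claw":-1},{"xyz":[-0.0015,0.0105,0.0685],"turn":[0,0,0],"claw":-1}]' 60;python3 -m inch '[{"xyz":[0.0005,0.001,-0.0003],"turn":[0,0,0],"claw":-1},{"xyz":[0.001,0.002,-0.0003],"turn":[0,0,0],"claw":-1},{"xyz":[0.0015,0.003,-0.0003],"turn":[0,0,0],"claw":-1},{"xyz":[0.0015,0.0035,-0.0003],"turn":[0,0,0],"claw":-1},{"xyz":[0.0015,0.0035,-0.0003],"turn":[0,0,0],"claw":-1}]'
```

```text
time_s: 35.65
eef_pos: [554.5, -61.0, 22.1]
tool_rot: [[0.776, -0.631, 0.003], [-0.631, -0.776, 0.0], [0.002, -0.002, -1.0]]
force: [2.8, 0.7, 0.0]
gripper_width: 11.1
time_s: 36.15
eef_pos: [554.4, -62.7, 22.2]
tool_rot: [[0.777, -0.63, 0.004], [-0.63, -0.777, 0.003], [0.002, -0.005, -1.0]]
force: [4.0, 4.4, 1.2]
gripper_width: 11.2
```

```bash
python3 -m inch '[{"xyz":[0.0006,0.0008,0],"turn":[0,0,0],"claw":-1},{"xyz":[0.0006,0.0008,0],"turn":[0,0,0],"claw":-1},{"xyz":[0,-0.001,0],"turn":[0,0,0],"claw":-1},{"xyz":[0,-0.001,0],"turn":[0,0,0],"claw":0},{"xyz":[0,-0.001,0],"turn":[0,0,0],"claw":0},{"xyz":[0,-0.001,0],"turn":[0,0,0],"claw":0},{"xyz":[0,-0.001,-0.012],"turn":[0,0,0],"claw":0},{"xyz":[-0.0003,-0.05,-0.012],"turn":[0,0,0],"claw":0},{"xyz":[-0.0003,-0.095,-0.012],"turn":[0,0,0],"claw":0},{"xyz":[-0.0003,-0.1005,-0.006],"turn":[0,0,0],"claw":0},{"xyz":[-0.0003,-0.1005,-0.004],"turn":[0,0,0],"claw":0}]'; python3 - <<'E'
from h import *
p,d=optics.snapshot("wrist");cv2.imwrite("pics/w30.png",p);st()
E
```

```text
time_s: 37.25
eef_pos: [615.7, 15.5, 25.7]
tool_rot: [[0.778, -0.629, 0.001], [-0.629, -0.778, 0.001], [-0.0, -0.001, -1.0]]
force: [-0.3, -1.2, 0.7]
gripper_width: 42.6
t 37.3 p [614.4  13.   25.3] yaw -39.1 F [-1.01 -0.69 -0.86] w 42.6 q [-0.16  0.97  0.12  1.73 -0.22  0.46 -0.58]
```

View pics/w30.png

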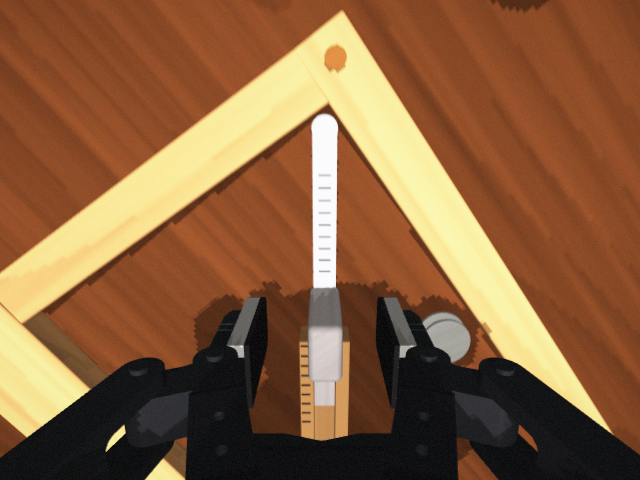

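```bash
python3 -m inch '[{"xyz":[0.0012,0,0],"turn":[0,0,0],"claw":0},{"xyz":[0.0012,0,0],"turn":[0,0,0],"claw":-1},{"xyz":[0.0012,0,0],"turn":[0,0,0],"claw":-1},{"xyz":[0.0012,0,0],"turn":[0,0,0],"claw":-1},{"xyz":[0.0012,0,0],"turn":[0,0,0],"claw":-1},{"xyz":[0.0012,0,0],"turn":[0,0,0],"claw":-1}]' 30; python3 - <<'E'
from h import *
p,d=optics.snapshot("wrist");cv2.imwrite("pics/w31.png",cv2.resize(p[20:170,240:400],None,fx=4,fy=4,interpolation=2));st()
E
```

```text
time_s: 37.9
eef_pos: [615.7, 11.6, 25.8]
tool_rot: [[0.775, -0.632, -0.001], [-0.632, -0.775, -0.001], [-0.0, 0.001, -1.0]]
force: [-2.5, -1.8, 4.9]
gripper_width: 11.5
t 37.95 p [615.8  11.6  25.8] yaw -39.2 F [-2.64 -1.96  3.54] w 11.3 q [-0.16  0.97  0.12  1.73 -0.22  0.46 -0.58]
```

View pics/w31.png

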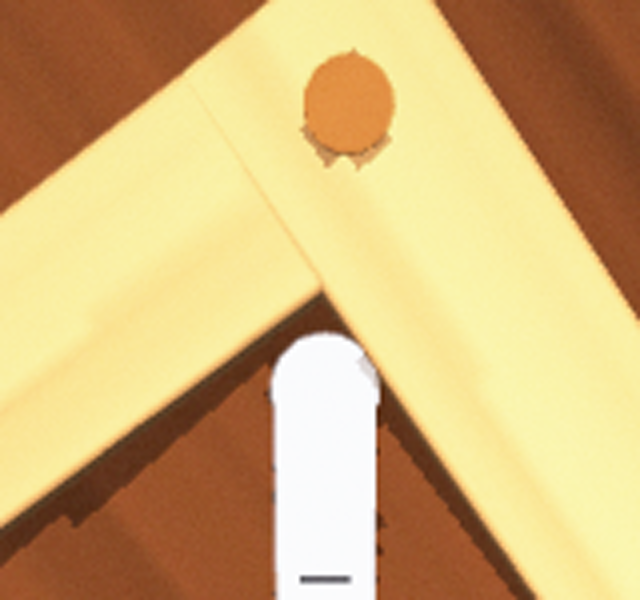

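```bash
python3 -m inch '[{"xyz":[-0.0005,0,-0.0013],"turn":[0,0,0],"claw":-1},{"xyz":[-0.001,-0.0005,-0.0013],"turn":[0,0,0],"claw":-1},{"xyz":[-0.0012,-0.001,-0.0013],"turn":[0,0,0],"claw":-1},{"xyz":[-0.0012,-0.0018,-0.0013],"turn":[0,0,0],"claw":-1},{"xyz":[-0.0012,-0.0018,-0.0013],"turn":[0,0,0],"claw":-1}]'; python3 -m inch '[{"xyz":[-0.0002,-0.0007,0],"turn":[0,0,0],"claw":-1},{"xyz":[-0.0002,-0.0007,0],"turn":[0,0,0],"claw":-1}]'
```

```text
time_s: 38.45
eef_pos: [615.7, 13.7, 26.4]
tool_rot: [[0.775, -0.632, -0.001], [-0.632, -0.775, -0.001], [-0.0, 0.002, -1.0]]
force: [-1.8, -4.3, -3.0]
gripper_width: 11.1
time_s: 38.65
eef_pos: [615.7, 13.8, 26.5]
tool_rot: [[0.775, -0.632, -0.002], [-0.632, -0.775, -0.002], [-0.0, 0.002, -1.0]]
force: [-2.5, -4.9, -2.8]
gripper_width: 11.5
```

Now bias a little more toward the far rail, and hold.

```bash
python3 -m inch '[{"xyz":[0.0007,-0.0005,0],"turn":[0,0,0],"claw":-1},{"xyz":[0.0007,-0.0005,0],"turn":[0,0,0],"claw":-1},{"xyz":[0.0007,-0.0005,0],"turn":[0,0,0],"claw":-1},{"xyz":[0.0007,-0.0005,0],"turn":[0,0,0],"claw":-1}]';python3 - <<'E'
from h import *
p,d=optics.snapshot("wrist");cv2.imwrite("pics/w32.png",cv2.resize(p[20:170,240:400],None,fx=3,fy=3,interpolation=2));st()
E
python3 -m inch '[{"xyz":[0,0.002,0],"turn":[0,0,0],"claw":-1},{"xyz":[0,0.002,0],"turn":[0,0,0],"claw":0},{"xyz":[0,0.002,0],"turn":[0,0,0],"claw":0},{"xyz":[0,0.002,0],"turn":[0,0,0],"claw":0},{"xyz":[0,0.002,-0.02],"turn":[0,0,0],"claw":0},{"xyz":[0,0.02,-0.06],"turn":[0,0,0],"claw":0},{"xyz":[0,0.06,-0.065],"turn":[0,0,0],"claw":0},{"xyz":[0,0.09,-0.065],"turn":[0,0,0],"claw":0},{"xyz":[0,0.09,-0.065],"turn":[0,0,0],"claw":0}]'; python3 - <<'E'
from h import *
import pickle
c=optics.get_calibration("wrist");pickle.dump(c,open("w33.pkl","wb"))
p,d=optics.snapshot("wrist");cv2.imwrite("pics/w33.png",p);st()
cv2.imwrite("pics/w33c.png",np.hstack([cv2.resize(p[330:410,280:360],None,fx=5,fy=5,interpolation=2),cv2.resize(p[0:400,240:400],None,fx=1,fy=1)]))
E
```

```text
time_s: 39.05
eef_pos: [615.8, 13.8, 26.4]
tool_rot: [[0.775, -0.632, -0.003], [-0.632, -0.775, -0.001], [-0.002, 0.003, -1.0]]
force: [-3.1, -4.7, -1.9]
gripper_width: 11.3
t 39.1 p [615.8  13.8  26.4] yaw -39.2 F [-3.51 -4.57 -1.85] w 11.1 q [-0.16  0.97  0.12  1.72 -0.22  0.47 -0.58]
time_s: 40.0
eef_pos: [557.9, -59.5, 92.7]
tool_rot: [[0.771, -0.636, -0.002], [-0.636, -0.771, -0.003], [0.0, 0.004, -1.0]]
force: [0.5, -0.1, -0.1]
gripper_width: 42.6
t 40.05 p [560.  -56.7  92.5] yaw -39.4 F [0.65 0.46 0.29] w 42.7 q [-0.05  0.82  0.11  1.88 -0.19  0.46 -0.49]
```

View pics/w33c.png

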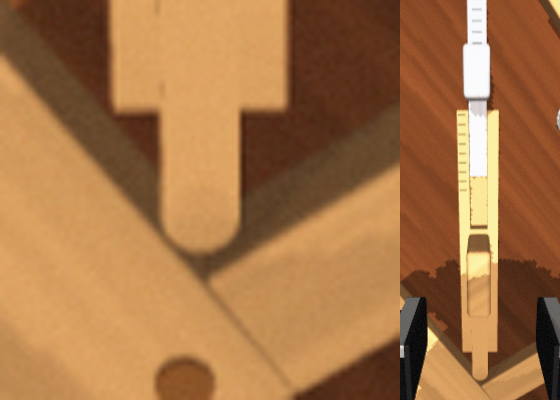

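View pics/w32.png

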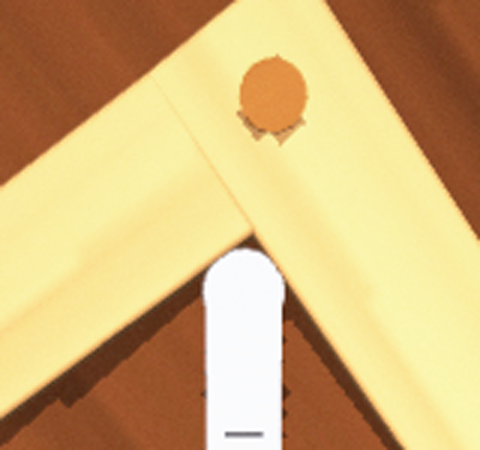

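```bash
python3 - <<'E'
from h import *
import pickle
for f,px in (("w25",(320.5,379.5)),("w29",(320.7,383.2)),("w33",(320.2,380.4))):
  c=pickle.load(open(f+".pkl","rb"))
  e=ray(c,*px,13)[:2];u=ray(c,px[0],px[1]-30,13)[:2];d=(u-e)/np.linalg.norm(u-e)
  print(f,F(e+5*d), F(ray(c,280+{"w25":198,"w29":205,"w33":207}[f]/5,330+{"w25":268,"w29":290,"w33":274}[f]/5,14)))
c=pickle.load(open("w33.pkl","rb"));s=arm.get_state();T=np.array(s["tool_rot"]);p=np.array(s["eef_pos"])
g=lambda px,z:(T.T@(ray(c,*px,z)-p)).round(1)
print("thumb",g((317.5,45),49),g((317.5,100),49),"fin",g((319,256),49),g((319,318),49),g((320.2,380.4),13))
E
```

```text
w25 [ -74.29593613 -104.99046276] [ -79.11860473 -110.5021615 ]
w29 [ -73.73119448 -103.19435569] [ -78.30345921 -109.63055984]
w33 [ -73.83704082 -102.84936482] [ -77.77336365 -109.41259658]
thumb [  -1.8 -100.8   43.4] [ -1.9 -78.9  43.5] fin [-1.5 -6.7 43.5] [-1.7 27.2 43.5] [-1.3 91.4 79.5]
```

The heel is about 1.5 mm off its seat at most, within limits on both repeats. Now I retract the tongue about 10 mm and carry the rule back to the left diagonal, which is the longer one.

```bash
python3 -m inch '[{"xyz":[-0.0015,-0.045,0],"turn":[0,0,0],"claw":0},{"xyz":[-0.0015,-0.088,0.015],"turn":[0,0,0],"claw":0},{"xyz":[-0.0015,-0.09,0.05],"turn":[0,0,0],"claw":0},{"xyz":[-0.0015,-0.09,0.0685],"turn":[0,0,0],"claw":0},{"xyz":[-0.0015,-0.09,0.0685],"turn":[0,0,0],"claw":-1},{"xyz":[-0.0015,-0.09,0.0685],"turn":[0,0,0],"claw":-1},{"xyz":[-0.0015,-0.09,0.0685],"turn":[0,0,0],"claw":-1},{"xyz":[-0.0015,-0.09,0.0685],"turn":[0,0,0],"claw":-1},{"xyz":[-0.0015,-0.09,0.0685],"turn":[0,0,0],"claw":-1},{"xyz":[-0.0015,-0.085,0.0685],"turn":[0,0,0],"claw":-1},{"xyz":[-0.0015,-0.08,0.0685],"turn":[0,0,0],"claw":-1},{"xyz":[-0.0015,-0.079,0.0685],"turn":[0,0,0],"claw":-1}]' 30;python3 -m inch '[{"xyz":[0,0,0],"turn":[0,0,0],"claw":0},{"xyz":[0,0,0],"turn":[0,0,0],"claw":0},{"xyz":[0,0,0],"turn":[0,0,0],"claw":0},{"xyz":[0,0,-0.012],"turn":[0,0,0],"claw":0},{"xyz":[0,0.045,-0.012],"turn":[0,0,0],"claw":0},{"xyz":[0,0.06,-0.012],"turn":[0,0,0],"claw":0},{"xyz":[0,0.06,-0.012],"turn":[0,0,0],"claw":0}]'; python3 - <<'E'
from h import *
import pickle
st()
c=optics.get_calibration("wrist");pickle.dump(c,open("w34.pkl","wb"))
p,d=optics.snapshot("wrist");cv2.imwrite("pics/w34.png",p);st()
E
```

```text
time_s: 41.25
eef_pos: [608.8, 6.3, 23.7]
tool_rot: [[0.775, -0.632, -0.0], [-0.632, -0.775, -0.001], [0.0, 0.001, -1.0]]
force: [0.1, 0.1, 0.5]
gripper_width: 11.3
time_s: 41.95
eef_pos: [569.5, -42.6, 36.0]
tool_rot: [[0.772, -0.635, -0.002], [-0.635, -0.772, -0.002], [-0.0, 0.003, -1.0]]
force: [-0.4, -0.6, -0.3]
gripper_width: 42.6
t 41.95 p [569.5 -42.6  36. ] yaw -39.4 F [-0.38 -0.65 -0.32] w 42.6 q [-0.06  0.92  0.1   1.86 -0.2   0.37 -0.5 ]
t 42.0 p [571.3 -40.3  36. ] yaw -39.3 F [ 0.4   0.56 -0.2 ] w 42.6 q [-0.06  0.92  0.09  1.86 -0.2   0.37 -0.5 ]
```

View pics/w34.png

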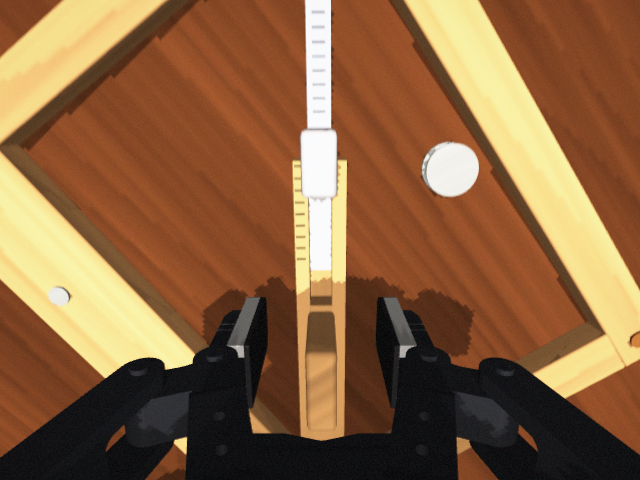

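```bash
python3 - <<'E'
from h import *
import pickle
c=pickle.load(open("w34.pkl","rb"));s=arm.get_state();T=np.array(s["tool_rot"]);p=np.array(s["eef_pos"])
g=lambda px,z:(T.T@(ray(c,*px,z)-p)).round(1)
print("thumb",g((319,129),49),g((319,197),49),"fin",g((320.5,350),49),g((321.5,430),49))
E
```

```text
thumb [ -1.1 -68.6 -13.1] [ -1.2 -47.3 -13.1] fin [ -0.8   9.7 -13. ] [ -0.5  45.7 -13. ]
```

```bash
python3 -m inch '[{"xyz":[-0.0006,0.0275,0],"turn":[0,0,0],"claw":0},{"xyz":[-0.0006,0.0275,0.0135],"turn":[0,0,0],"claw":0},{"xyz":[-0.0006,0.0275,0.0135],"turn":[0,0,0],"claw":-1},{"xyz":[-0.0006,0.0275,0.0135],"turn":[0,0,0],"claw":-1},{"xyz":[-0.0006,0.0275,0.0135],"turn":[0,0,0],"claw":-1},{"xyz":[-0.0006,0.0275,0.0135],"turn":[0,0,0],"claw":-1},{"xyz":[-0.0006,0.0275,0.0135],"turn":[0,0,0],"claw":-1},{"xyz":[-0.0006,0.0275,0.0135],"turn":[0,0,0],"claw":-1}]' 60;python3 - <<'E'
from h import *
st()
s=arm.get_state();q=np.array(s["eef_pos"]);T=np.array(s["tool_rot"]);v=W(-74,-104)-q[:2];print("heel in tool",T[:2,:2].T@v)
E
python3 -m inch '[{"xyz":[0,0,-0.03],"turn":[0,0,0],"claw":-1},{"xyz":[0,0,-0.075],"turn":[0,0,0],"claw":-1},{"xyz":[0,0,-0.08],"turn":[0,0,8],"claw":-1},{"xyz":[0,0,-0.08],"turn":[0,0,16],"claw":-1},{"xyz":[0,0,-0.08],"turn":[0,0,24],"claw":-1},{"xyz":[0,0,-0.08],"turn":[0,0,32],"claw":-1},{"xyz":[0,0,-0.08],"turn":[0,0,40],"claw":-1},{"xyz":[0,0,-0.08],"turn":[0,0,48],"claw":-1},{"xyz":[0,0,-0.08],"turn":[0,0,56],"claw":-1},{"xyz":[0,0,-0.08],"turn":[0,0,64],"claw":-1},{"xyz":[0,0,-0.08],"turn":[0,0,72],"claw":-1},{"xyz":[0,0,-0.08],"turn":[0,0,72],"claw":-1}]'; python3 - <<'E'
from h import *
st()
h=W(-75,105);t=W(75,-110);d=(t-h)/np.linalg.norm(t-h);a=np.degrees(np.arctan2(d[1],d[0]))
q=h+d*(77.5+10);print(q);mv([*q,100],a-90)
E
```

```text
time_s: 42.8
eef_pos: [555.3, -59.4, 22.1]
tool_rot: [[0.776, -0.63, 0.003], [-0.63, -0.776, 0.0], [0.002, -0.002, -1.0]]
force: [4.0, 0.8, -4.2]
gripper_width: 10.7
t 42.8 p [555.3 -59.4  22.1] yaw -39.1 F [ 4.02  0.81 -4.2 ] w 10.7 q [-0.02  0.93  0.07  1.91 -0.2   0.31 -0.47]
heel in tool [ 0.82485281 82.42064891]
time_s: 44.0
eef_pos: [552.0, -59.4, 101.3]
tool_rot: [[-0.362, -0.932, -0.003], [-0.932, 0.362, 0.001], [0.001, 0.003, -1.0]]
force: [-0.6, 0.1, -3.3]
gripper_width: 11.3
t 44.0 p [552.  -59.4 101.3] yaw -111.2 F [-0.62  0.07 -3.33] w 11.3 q [-0.22  0.84  0.44  1.9  -0.65  0.55 -1.29]
[559.47133694  10.88469495]
xyz [-0.0682, 0.0185, 0.0013] turn [0.17, -0.1, 36.61] cur yaw -111.2
```

```bash
python3 -m inch '[{"xyz":[-0.02,0.005,0],"turn":[0,0,8],"claw":-1},{"xyz":[-0.04,0.01,0],"turn":[0,0,16],"claw":-1},{"xyz":[-0.06,0.015,0],"turn":[0,0,24],"claw":-1},{"xyz":[-0.0682,0.017,0],"turn":[0,0,32],"claw":-1},{"xyz":[-0.0695,0.0165,0],"turn":[0,0,36.6],"claw":-1},{"xyz":[-0.0695,0.0165,0],"turn":[0,0,36.6],"claw":-1},{"xyz":[-0.0695,0.0165,0],"turn":[0,0,36.6],"claw":-1},{"xyz":[-0.0695,0.0165,0],"turn":[0,0,36.6],"claw":-1}]' >/dev/null; python3 - <<'E'
from h import *
import pickle
c=optics.get_calibration("wrist");pickle.dump(c,open("w35.pkl","wb"))
p,d=optics.snapshot("wrist");cv2.imwrite("pics/w35.png",p);st()
p,d=optics.snapshot("scene");cv2.imwrite("pics/s35.png",cv2.resize(p[180:320,200:410],None,fx=3.8,fy=3.8,interpolation=2));st()
s=arm.get_state();q=np.array(s["eef_pos"]);T=np.array(s["tool_rot"])
g=lambda px,z:(T.T@(ray(c,*px,z)-q)).round(1)
h=W(-75,105);print("seat in tool",T[:2,:2].T@(h-q[:2]))
E
```

```text
t 44.85 p [563.1  10.4 101.9] yaw -147.7 F [ 0.07 -0.33 -2.67] w 11.4 q [-0.45  0.9   0.63  1.88 -0.86  0.65 -1.85]
t 44.9 p [563.2  10.4 101.9] yaw -147.7 F [ 1.01 -0.63 -3.13] w 11.0 q [-0.45  0.9   0.63  1.88 -0.86  0.65 -1.85]
seat in tool [ 2.74274041 89.8778601 ]
```

View pics/w35.png

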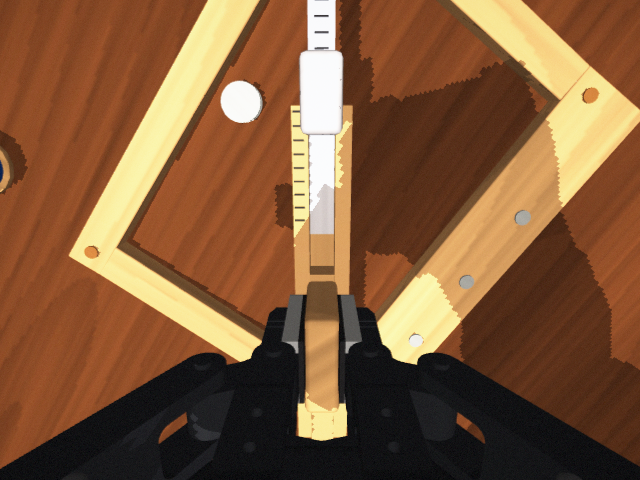

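View pics/s35.png

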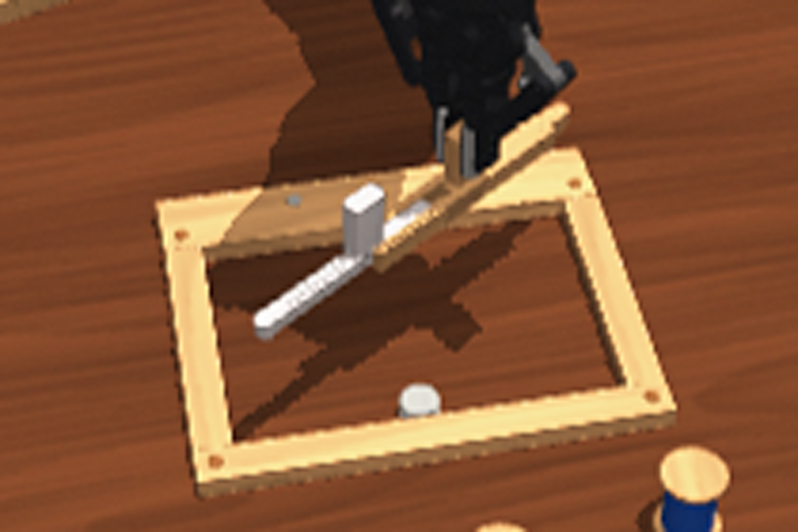

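```bash
python3 - <<'E'
from h import *
import pickle
c=pickle.load(open("w35.pkl","rb"));s=arm.get_state();T=np.array(s["tool_rot"]);p=np.array(s["eef_pos"])
z=p[2]-21.8+14
g=lambda px,z:(T.T@(ray(c,*px,z)-p)).round(1)
print(g((321,105),z),g((321,85),z),"fin front",g((321,282),z+35),g((321,265),z+35), "thumb front", g((321,50),z+35),g((321,33),z+35))
# heel in scene
cs=optics.get_calibration("scene")
for n,px in (("heel",(200+566/3.8,180+107/3.8)),("tip",(200+257/3.8,180+320/3.8))):
  r=ray(cs,*px,z-1);print(n,(T.T@(r-p)).round(1),F(r))
E
```

```text
[  0.1 -78.4   7.8] [  0.1 -85.1   7.8] fin front [  0.2 -25.4 -27.2] [  0.2 -31.  -27.2] thumb front [  0.1 -90.9 -27.2] [  0.1 -94.9 -27.2]
heel [-2.6 86.7  8.8] [-68.81747649 105.50397109]
tip [  -0.4 -159.     8.7] [ 70.31041947 -97.1227124 ]
```

```bash
python3 -m inch '[{"xyz":[0.0025,-0.002,0.03],"turn":[0,0,0],"claw":-1},{"xyz":[0.0025,-0.002,0.055],"turn":[0,0,0],"claw":-1},{"xyz":[0.0025,-0.002,0.07],"turn":[0,0,0],"claw":-1},{"xyz":[0.0025,-0.002,0.078],"turn":[0,0,0],"claw":-1},{"xyz":[0.0025,-0.002,0.079],"turn":[0,0,0],"claw":-1},{"xyz":[0.0025,-0.002,0.079],"turn":[0,0,0],"claw":-1}]' >/dev/null; python3 - <<'E'
from h import *
p,d=optics.snapshot("scene");cv2.imwrite("pics/s36.png",cv2.resize(p[200:310,230:390],None,fx=5,fy=5,interpolation=2));st()
s=arm.get_state();q=np.array(s["eef_pos"]);T=np.array(s["tool_rot"])
print("seat in tool",T[:2,:2].T@(W(-75,105)-q[:2]))
E
```

```text
t 45.55 p [563.    7.5  23.6] yaw -147.7 F [-0.16  0.01 -3.11] w 11.0 q [-0.35  1.    0.46  1.9  -0.95  0.48 -1.78]
seat in tool [ 1.07628731 92.19188753]
```

View pics/s36.png

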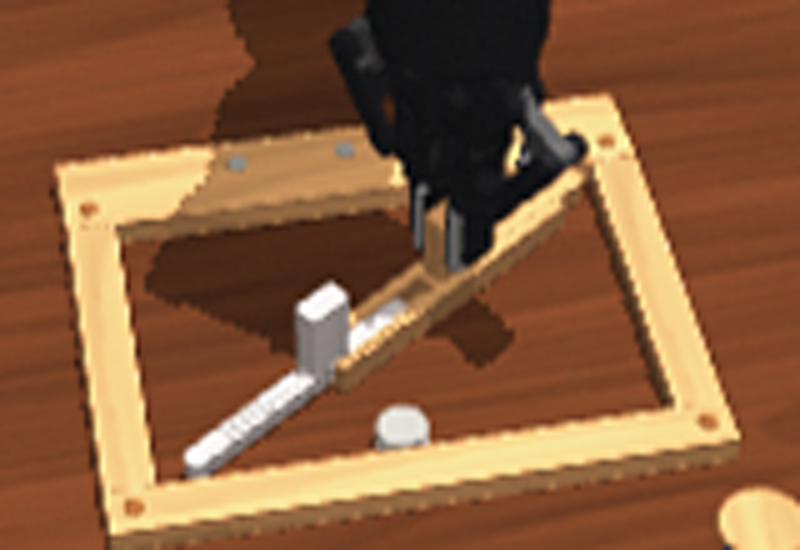

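```bash
python3 -m inch '[{"xyz":[0.0004,0.003,0.0015],"turn":[0,0,0],"claw":-1},{"xyz":[0.0008,0.006,0.002],"turn":[0,0,0],"claw":-1},{"xyz":[0.001,0.008,0.002],"turn":[0,0,0],"claw":-1},{"xyz":[0.001,0.009,0.002],"turn":[0,0,0],"claw":-1},{"xyz":[0.001,0.009,0.002],"turn":[0,0,0],"claw":-1}]'; python3 -m inch '[{"xyz":[0,0.001,0],"turn":[0,0,0],"claw":-1},{"xyz":[0,0.0015,0],"turn":[0,0,0],"claw":-1},{"xyz":[0,0.0015,0],"turn":[0,0,0],"claw":-1}]'
```

```text
time_s: 46.05
eef_pos: [558.0, 13.8, 21.6]
tool_rot: [[-0.846, -0.533, 0.003], [-0.533, 0.846, -0.002], [-0.002, -0.003, -1.0]]
force: [1.4, -2.8, 3.4]
gripper_width: 10.8
time_s: 46.35
eef_pos: [557.9, 13.8, 21.6]
tool_rot: [[-0.847, -0.532, 0.004], [-0.532, 0.847, -0.004], [-0.002, -0.005, -1.0]]
force: [4.1, -5.7, 2.3]
gripper_width: 11.2
```

```bash
python3 -m inch '[{"xyz":[0.0008,0.0002,0],"turn":[0,0,0],"claw":-1},{"xyz":[0.0014,0.0002,0],"turn":[0,0,0],"claw":-1},{"xyz":[0.0014,0.0002,0],"turn":[0,0,0],"claw":-1}]';python3 -m inch '[{"xyz":[-0.0003,-0.0015,0],"turn":[0,0,0],"claw":-1},{"xyz":[-0.0003,-0.0015,0],"turn":[0,0,0],"claw":-1},{"xyz":[-0.0003,-0.0015,0],"turn":[0,0,0],"claw":0},{"xyz":[-0.0003,-0.0015,0],"turn":[0,0,0],"claw":0},{"xyz":[-0.0003,-0.0015,0],"turn":[0,0,0],"claw":0},{"xyz":[-0.0003,-0.0015,-0.02],"turn":[0,0,0],"claw":0},{"xyz":[-0.0003,-0.0015,-0.06],"turn":[0,0,0],"claw":0},{"xyz":[-0.0003,-0.0015,-0.065],"turn":[0,0,0],"claw":0},{"xyz":[-0.0003,-0.0015,-0.065],"turn":[0,0,0],"claw":0}]';python3 - <<'E'
from h import *
import pickle
st()
c=optics.get_calibration("wrist");pickle.dump(c,open("w37.pkl","wb"))
p,d=optics.snapshot("wrist");cv2.imwrite("pics/w37.png",p);st()
cv2.imwrite("pics/w37c.png",np.hstack([cv2.resize(p[330:410,280:360],None,fx=5,fy=5,interpolation=2),cv2.resize(p[0:400,240:400],None,fx=1,fy=1)]))
E
```

```text
time_s: 46.65
eef_pos: [557.6, 13.6, 21.7]
tool_rot: [[-0.847, -0.532, 0.006], [-0.532, 0.847, -0.003], [-0.003, -0.006, -1.0]]
force: [5.2, -3.7, 1.2]
gripper_width: 11.0
time_s: 47.55
eef_pos: [555.8, 15.1, 86.5]
tool_rot: [[-0.845, -0.534, 0.001], [-0.534, 0.845, 0.001], [-0.001, 0.0, -1.0]]
force: [-0.3, -0.3, -0.2]
gripper_width: 42.5
t 47.55 p [555.8  15.1  86.5] yaw -147.7 F [-0.27 -0.26 -0.18] w 42.5 q [-0.42  0.9   0.56  1.91 -0.86  0.58 -1.86]
t 47.6 p [555.1  15.3  85.5] yaw -147.7 F [-0.3   0.14  0.37] w 42.7 q [-0.42  0.9   0.56  1.91 -0.86  0.58 -1.86]
```

View pics/w37c.png

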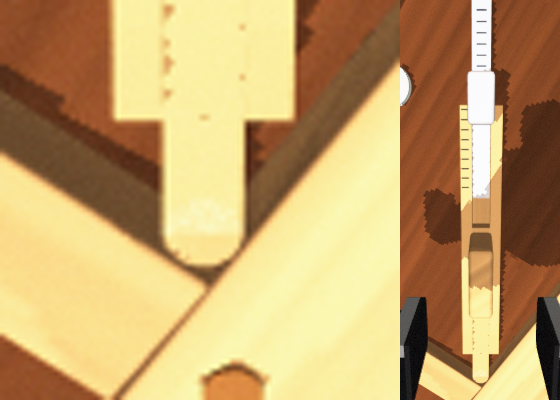

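```bash
python3 - <<'E'
from h import *
import pickle
c=pickle.load(open("w37.pkl","rb"));s=arm.get_state();T=np.array(s["tool_rot"]);p=np.array(s["eef_pos"])
g=lambda px,z:(T.T@(ray(c,*px,z)-p)).round(1)
print("thumb",g((321,72),49),g((321,124),49),"fin",g((321,249),49),g((321,317),49)); e=ray(c,321,383,13);print("heel",F(e[:2]-T[:2,1]*5))
E
```

```text
thumb [ -0.5 -93.2  36.4] [ -0.5 -72.4  36.4] fin [ -0.5 -15.8  36.5] [-0.5 19.8 36.5]
heel [-74.91507394 103.17756227]
```

```bash
python3 -m inch '[{"xyz":[-0.0005,-0.045,0],"turn":[0,0,0],"claw":0},{"xyz":[-0.0005,-0.083,0.01],"turn":[0,0,0],"claw":0},{"xyz":[-0.0005,-0.083,0.04],"turn":[0,0,0],"claw":0},{"xyz":[-0.0005,-0.083,0.062],"turn":[0,0,0],"claw":0},{"xyz":[-0.0005,-0.083,0.062],"turn":[0,0,0],"claw":0},{"xyz":[-0.0005,-0.083,0.062],"turn":[0,0,0],"claw":-1},{"xyz":[-0.0005,-0.083,0.062],"turn":[0,0,0],"claw":-1},{"xyz":[-0.0005,-0.083,0.062],"turn":[0,0,0],"claw":-1},{"xyz":[-0.0005,-0.083,0.062],"turn":[0,0,0],"claw":-1},{"xyz":[-0.0005,-0.083,0.062],"turn":[0,0,0],"claw":-1},{"xyz":[-0.0005,-0.083,0.062],"turn":[0,0,0],"claw":-1}]' 30; python3 - <<'E'
from h import *
p,d=optics.snapshot("wrist");cv2.imwrite("pics/w38.png",p);st()
s=arm.get_state();q=np.array(s["eef_pos"]);print(F(q[:2]),np.linalg.norm(F(q[:2])-[-75,105]))
E
```

```text
time_s: 48.7
eef_pos: [601.1, -55.4, 24.6]
tool_rot: [[-0.846, -0.534, 0.002], [-0.534, 0.846, 0.0], [-0.001, -0.001, -1.0]]
force: [-0.4, 1.0, 3.5]
gripper_width: 11.5
t 48.75 p [601.1 -55.5  24.6] yaw -147.7 F [1.01 0.45 6.31] w 11.5 q [-0.25  1.03  0.5   1.78 -0.87  0.57 -1.77]
[ 19.77664951 -31.05622991] 165.81287945026986
```

View pics/w38.png

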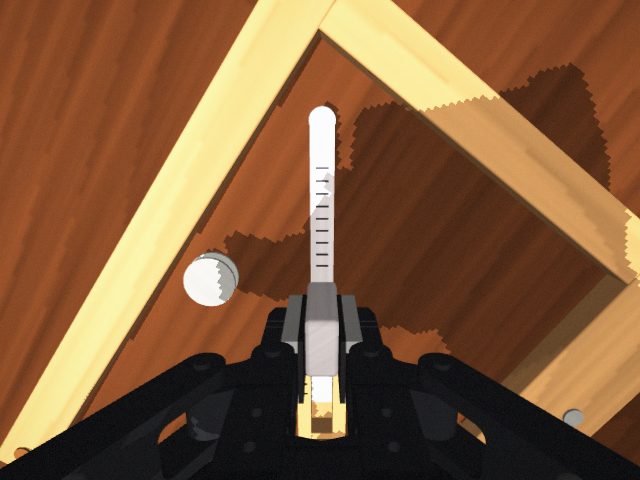

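```bash
python3 -m inch '[{"xyz":[0,0,-0.0014],"turn":[0,0,0],"claw":-1},{"xyz":[0,-0.004,-0.0014],"turn":[0,0,0],"claw":-1},{"xyz":[0,-0.008,-0.0014],"turn":[0,0,0],"claw":-1},{"xyz":[0,-0.012,-0.0014],"turn":[0,0,0],"claw":-1},{"xyz":[0,-0.016,-0.0014],"turn":[0,0,0],"claw":-1},{"xyz":[0,-0.02,-0.0014],"turn":[0,0,0],"claw":-1},{"xyz":[0,-0.02,-0.0014],"turn":[0,0,0],"claw":-1},{"xyz":[0,-0.02,-0.0014],"turn":[0,0,0],"claw":-1}]'; python3 - <<'E'
from h import *
p,d=optics.snapshot("wrist");cv2.imwrite("pics/w39.png",cv2.resize(p[20:170,240:400],None,fx=4,fy=4,interpolation=2));st()
E
```

```text
time_s: 49.55
eef_pos: [611.1, -72.7, 25.2]
tool_rot: [[-0.846, -0.533, 0.0], [-0.533, 0.846, -0.0], [0.0, -0.0, -1.0]]
force: [-0.2, 0.1, -3.1]
gripper_width: 11.1
t 49.6 p [611.1 -72.4  25.2] yaw -147.7 F [-0.71 -0.45 -1.93] w 11.3 q [-0.23  1.04  0.52  1.74 -0.85  0.6  -1.77]
```

View pics/w39.png

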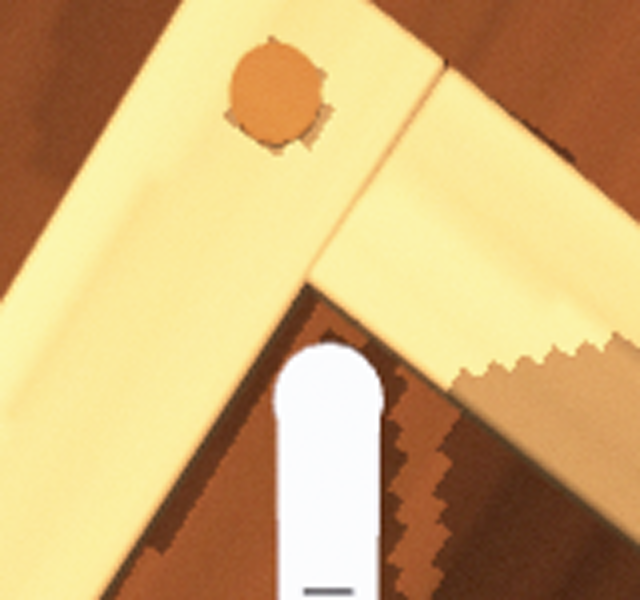

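```bash
python3 -m inch '[{"xyz":[-0.0003,-0.001,0],"turn":[0,0,0],"claw":-1},{"xyz":[-0.0005,-0.002,0],"turn":[0,0,0],"claw":-1},{"xyz":[-0.0005,-0.003,0],"turn":[0,0,0],"claw":-1},{"xyz":[-0.0005,-0.003,0],"turn":[0,0,0],"claw":-1}]';python3 -m inch '[{"xyz":[0,-0.001,0],"turn":[0,0,0],"claw":-1},{"xyz":[0,-0.001,0],"turn":[0,0,0],"claw":-1}]'; python3 - <<'E'
from h import *
p,d=optics.snapshot("wrist");cv2.imwrite("pics/w40.png",cv2.resize(p[20:170,240:400],None,fx=4,fy=4,interpolation=2));st()
s=arm.get_state();q=np.array(s["eef_pos"]);print(F(q[:2]),np.linalg.norm(F(q[:2])-[-75,105]))
E
```

```text
time_s: 50.0
eef_pos: [613.2, -74.7, 25.2]
tool_rot: [[-0.846, -0.534, 0.0], [-0.534, 0.846, -0.0], [-0.0, -0.0, -1.0]]
force: [0.1, -0.4, -2.8]
gripper_width: 11.4
time_s: 50.2
eef_pos: [613.5, -75.0, 25.1]
tool_rot: [[-0.846, -0.534, -0.0], [-0.534, 0.846, 0.001], [-0.0, 0.001, -1.0]]
force: [-0.5, 0.3, -2.4]
gripper_width: 11.4
t 50.25 p [613.4 -75.   25.1] yaw -147.7 F [-1.37  1.33 -2.68] w 11.6 q [-0.23  1.04  0.52  1.73 -0.85  0.61 -1.77]
[ 33.05270481 -50.0293072 ] 188.96950311425402
```

View pics/w40.png

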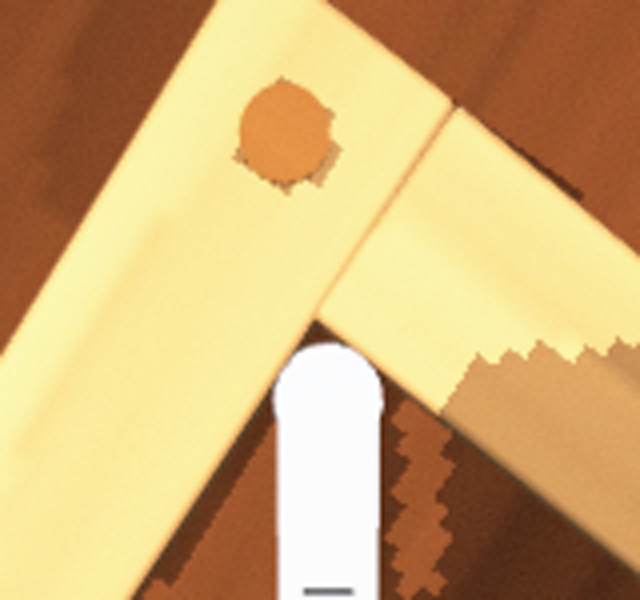

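Tip just home against both bars. I release, rise and check the heel.

```bash
python3 -m inch '[{"xyz":[0,0,0.0005],"turn":[0,0,0],"claw":-1},{"xyz":[0,0,0.0005],"turn":[0,0,0],"claw":0},{"xyz":[0,0,0.0005],"turn":[0,0,0],"claw":0},{"xyz":[0,0,0.0005],"turn":[0,0,0],"claw":0},{"xyz":[0,0,-0.02],"turn":[0,0,0],"claw":0},{"xyz":[0,0.02,-0.06],"turn":[0,0,0],"claw":0},{"xyz":[0,0.06,-0.065],"turn":[0,0,0],"claw":0},{"xyz":[0,0.09,-0.065],"turn":[0,0,0],"claw":0},{"xyz":[0,0.09,-0.065],"turn":[0,0,0],"claw":0}]'; python3 - <<'E'
from h import *
import pickle
st()
c=optics.get_calibration("wrist");pickle.dump(c,open("w41.pkl","wb"))
p,d=optics.snapshot("wrist");cv2.imwrite("pics/w41.png",p);st()
cv2.imwrite("pics/w41c.png",np.hstack([cv2.resize(p[330:410,280:360],None,fx=5,fy=5,interpolation=2),cv2.resize(p[0:400,240:400],None,fx=1,fy=1)]))
E
```

```text
time_s: 51.15
eef_pos: [563.1, 6.1, 90.1]
tool_rot: [[-0.843, -0.538, -0.003], [-0.538, 0.843, 0.005], [0.0, 0.006, -1.0]]
force: [0.7, 1.5, -0.0]
gripper_width: 42.9
t 51.15 p [563.1   6.1  90.1] yaw -147.4 F [ 0.73  1.48 -0.02] w 42.9 q [-0.41  0.9   0.57  1.89 -0.84  0.61 -1.86]
t 51.2 p [564.8   3.2  90.4] yaw -147.6 F [0.53 0.18 0.35] w 43.0 q [-0.4   0.91  0.57  1.88 -0.84  0.61 -1.86]
```

View pics/w41c.png

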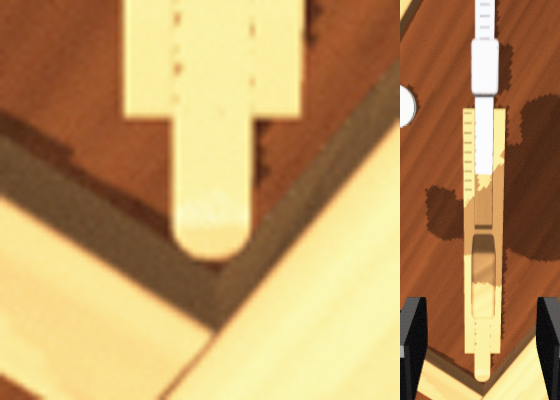

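The heel was dragged about 6 mm. I seat it again with the fin, then finish with a short stroke.

```bash
python3 - <<'E'
from h import *
import pickle
c=pickle.load(open("w41.pkl","rb"));s=arm.get_state();T=np.array(s["tool_rot"]);p=np.array(s["eef_pos"])
g=lambda px,z:(T.T@(ray(c,*px,z)-p)).round(1)
print("thumb",g((325,40),49),g((324,94),49),"fin",g((323,250),49),g((322,318),49)); e=ray(c,322.5,382,13);h=e[:2]-T[:2,1]*5;print("heel",F(h));C=ray(c,280+215/5,330+330/5,14)[:2];print("corner",F(C),"shift tool",T[:2,:2].T@(C+FX*5-FY*5-h))
E
```

```text
thumb [   1.2 -101.6   41.2] [  0.9 -80.6  41.2] fin [  0.8 -10.   41.4] [ 0.4 26.4 41.4]
heel [-69.90576056  95.98828172]
corner [-78.78400161 107.97454696] shift tool [-0.85255296  7.94490663]
```

```bash
python3 -m inch '[{"xyz":[0.0006,0.0082,0.03],"turn":[0,0,0],"claw":0},{"xyz":[0.0006,0.0082,0.06],"turn":[0,0,0],"claw":0},{"xyz":[0.0006,0.0082,0.0685],"turn":[0,0,0],"claw":0},{"xyz":[0.0006,0.0082,0.0685],"turn":[0,0,0],"claw":-1},{"xyz":[0.0006,0.0082,0.0685],"turn":[0,0,0],"claw":-1},{"xyz":[0.0006,0.0082,0.0685],"turn":[0,0,0],"claw":-1},{"xyz":[0.0006,0.0082,0.0685],"turn":[0,0,0],"claw":-1},{"xyz":[0.0006,0.0082,0.0685],"turn":[0,0,0],"claw":-1}]' 60;python3 -m inch '[{"xyz":[-0.0003,0.002,0],"turn":[0,0,0],"claw":-1},{"xyz":[-0.0005,0.004,0],"turn":[0,0,0],"claw":-1},{"xyz":[-0.0005,0.006,0],"turn":[0,0,0],"claw":-1},{"xyz":[-0.0005,0.008,0],"turn":[0,0,0],"claw":-1},{"xyz":[-0.0005,0.0095,0],"turn":[0,0,0],"claw":-1},{"xyz":[-0.0005,0.0095,0],"turn":[0,0,0],"claw":-1}]'
```

```text
time_s: 52.0
eef_pos: [561.7, 6.5, 22.8]
tool_rot: [[-0.846, -0.533, 0.002], [-0.533, 0.846, -0.001], [-0.002, -0.002, -1.0]]
force: [-0.1, -1.4, 3.5]
gripper_width: 10.9
time_s: 52.6
eef_pos: [557.9, 13.8, 22.8]
tool_rot: [[-0.846, -0.533, 0.004], [-0.533, 0.846, -0.003], [-0.002, -0.005, -1.0]]
force: [2.1, -3.8, 6.2]
gripper_width: 11.1
```

```bash
python3 -m inch '[{"xyz":[0.0008,0.0004,0],"turn":[0,0,0],"claw":-1},{"xyz":[0.0016,0.0006,0],"turn":[0,0,0],"claw":-1},{"xyz":[0.0016,0.0006,0],"turn":[0,0,0],"claw":-1}]';python3 -m inch '[{"xyz":[-0.0005,-0.0015,0],"turn":[0,0,0],"claw":-1},{"xyz":[-0.0005,-0.0015,0],"turn":[0,0,0],"claw":0},{"xyz":[-0.0005,-0.0015,0],"turn":[0,0,0],"claw":0},{"xyz":[-0.0005,-0.0015,0],"turn":[0,0,0],"claw":0},{"xyz":[-0.0005,-0.0015,-0.012],"turn":[0,0,0],"claw":0},{"xyz":[-0.0005,-0.05,-0.012],"turn":[0,0,0],"claw":0},{"xyz":[-0.0005,-0.095,-0.012],"turn":[0,0,0],"claw":0},{"xyz":[-0.0005,-0.1005,-0.004],"turn":[0,0,0],"claw":0},{"xyz":[-0.0005,-0.1005,-0.0025],"turn":[0,0,0],"claw":0}]'; python3 - <<'E'
from h import *
p,d=optics.snapshot("wrist");cv2.imwrite("pics/w42.png",p);st()
E
```

```text
time_s: 52.9
eef_pos: [557.4, 13.6, 22.8]
tool_rot: [[-0.847, -0.532, 0.006], [-0.532, 0.847, -0.003], [-0.004, -0.006, -1.0]]
force: [3.6, -3.5, 3.6]
gripper_width: 11.1
time_s: 53.8
eef_pos: [608.3, -71.3, 24.2]
tool_rot: [[-0.847, -0.532, -0.0], [-0.532, 0.847, -0.001], [0.001, -0.001, -1.0]]
force: [-1.2, -0.1, -0.6]
gripper_width: 43.0
t 53.85 p [607.4 -68.9  23.7] yaw -147.8 F [-0.3   0.14 -0.4 ] w 42.6 q [-0.23  1.04  0.5   1.75 -0.84  0.58 -1.79]
```

View pics/w42.png

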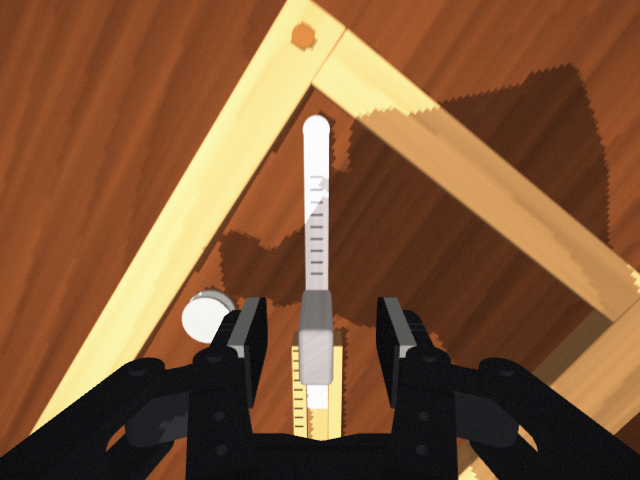

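```bash
python3 -m inch '[{"xyz":[-0.0015,0,0],"turn":[0,0,0],"claw":0},{"xyz":[-0.0015,0,0],"turn":[0,0,0],"claw":-1},{"xyz":[-0.0015,0,0],"turn":[0,0,0],"claw":-1},{"xyz":[-0.0015,0,0],"turn":[0,0,0],"claw":-1},{"xyz":[-0.0015,0,0],"turn":[0,0,0],"claw":-1},{"xyz":[-0.0015,0,0],"turn":[0,0,0],"claw":-1}]' 20; python3 -m inch '[{"xyz":[0,0,-0.0005],"turn":[0,0,0],"claw":-1},{"xyz":[0,0,-0.0005],"turn":[0,0,0],"claw":-1}]'
```

```text
time_s: 54.45
eef_pos: [610.0, -68.3, 24.4]
tool_rot: [[-0.845, -0.534, 0.001], [-0.534, 0.845, 0.0], [-0.001, 0.0, -1.0]]
force: [0.4, 0.8, 0.4]
gripper_width: 11.2
time_s: 54.65
eef_pos: [609.5, -68.7, 24.5]
tool_rot: [[-0.846, -0.533, -0.0], [-0.533, 0.846, 0.0], [0.0, 0.0, -1.0]]
force: [1.0, 0.1, -1.2]
gripper_width: 11.3
```

```bash
python3 -m inch '[{"xyz":[0,-0.0015,0.0003],"turn":[0,0,0],"claw":-1},{"xyz":[0,-0.003,0.0003],"turn":[0,0,0],"claw":-1},{"xyz":[0,-0.003,0.0003],"turn":[0,0,0],"claw":-1}]';python3 - <<'E'
from h import *
p,d=optics.snapshot("wrist");cv2.imwrite("pics/w43.png",cv2.resize(p[20:170,240:400],None,fx=4,fy=4,interpolation=2));st()
E
```

```text
time_s: 54.95
eef_pos: [611.4, -71.8, 24.4]
tool_rot: [[-0.846, -0.533, 0.0], [-0.533, 0.846, -0.0], [-0.0, -0.0, -1.0]]
force: [0.5, -0.8, 0.9]
gripper_width: 11.9
t 55.0 p [611.4 -71.6  24.4] yaw -147.8 F [-0.24 -0.67  0.95] w 11.3 q [-0.22  1.04  0.5   1.74 -0.84  0.59 -1.79]
```

View pics/w43.png

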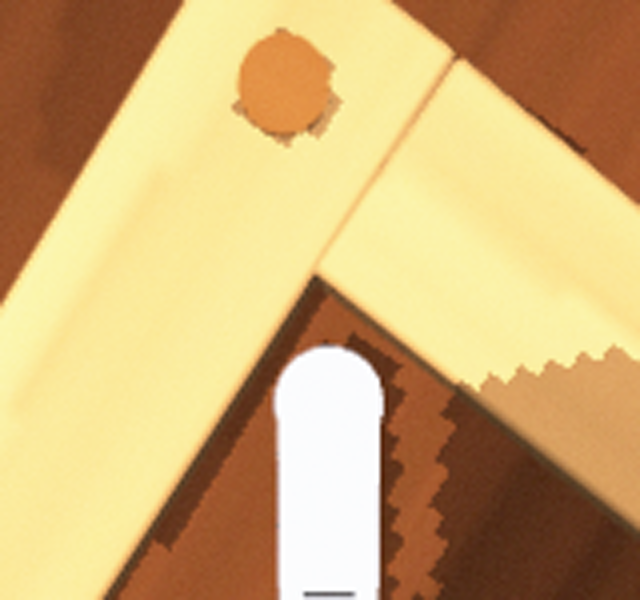

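```bash
python3 -m inch '[{"xyz":[0,-0.001,-0.0002],"turn":[0,0,0],"claw":-1},{"xyz":[0,-0.002,-0.0002],"turn":[0,0,0],"claw":-1},{"xyz":[0,-0.003,-0.0002],"turn":[0,0,0],"claw":-1},{"xyz":[0,-0.004,-0.0002],"turn":[0,0,0],"claw":-1},{"xyz":[0,-0.004,-0.0002],"turn":[0,0,0],"claw":-1}]';python3 - <<'E'
from h import *
p,d=optics.snapshot("wrist");cv2.imwrite("pics/w44.png",cv2.resize(p[20:170,240:400],None,fx=4,fy=4,interpolation=2));st()
E
```

```text
time_s: 55.5
eef_pos: [613.5, -74.8, 24.5]
tool_rot: [[-0.846, -0.534, 0.0], [-0.534, 0.846, -0.0], [0.0, -0.0, -1.0]]
force: [0.0, 0.3, -1.2]
gripper_width: 11.6
t 55.55 p [613.5 -74.8  24.5] yaw -147.7 F [ 0.9  -0.39 -2.08] w 11.3 q [-0.22  1.04  0.5   1.73 -0.83  0.6  -1.79]
```

View pics/w44.png

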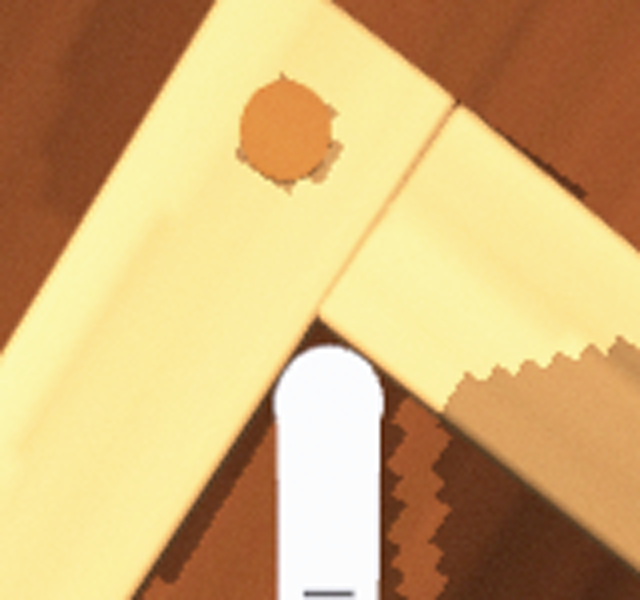

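```bash
python3 -m inch '[{"xyz":[0,0,0.0002],"turn":[0,0,0],"claw":0},{"xyz":[0,0,0.0002],"turn":[0,0,0],"claw":0},{"xyz":[0,0,0.0002],"turn":[0,0,0],"claw":0},{"xyz":[0,0,-0.02],"turn":[0,0,0],"claw":0},{"xyz":[0,0.02,-0.06],"turn":[0,0,0],"claw":0},{"xyz":[0,0.06,-0.065],"turn":[0,0,0],"claw":0},{"xyz":[0,0.09,-0.065],"turn":[0,0,0],"claw":0},{"xyz":[0,0.09,-0.065],"turn":[0,0,0],"claw":0}]'; python3 - <<'E'
from h import *
import pickle
c=optics.get_calibration("wrist");pickle.dump(c,open("w45.pkl","wb"))
p,d=optics.snapshot("wrist");cv2.imwrite("pics/w45.png",p);st()
cv2.imwrite("pics/w45c.png",np.hstack([cv2.resize(p[330:410,280:360],None,fx=5,fy=5,interpolation=2),cv2.resize(p[0:400,240:400],None,fx=1,fy=1)]))
E
```

```text
time_s: 56.35
eef_pos: [562.8, 7.2, 89.4]
tool_rot: [[-0.843, -0.538, -0.004], [-0.538, 0.843, 0.005], [0.0, 0.006, -1.0]]
force: [-0.2, 0.8, -0.6]
gripper_width: 42.7
t 56.4 p [564.5   4.3  89.7] yaw -147.5 F [ 0.95 -1.03 -0.21] w 43.0 q [-0.4   0.9   0.56  1.88 -0.82  0.6  -1.88]
```

View pics/w45c.png

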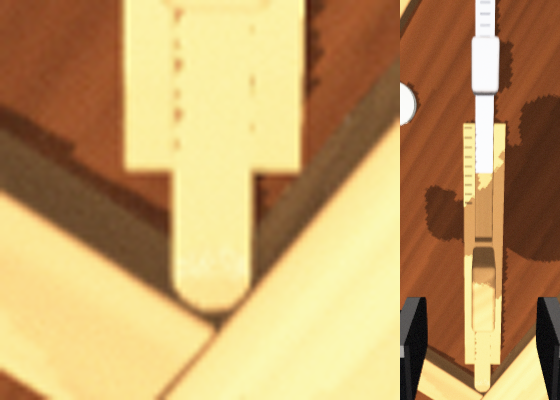

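Heel home. I move clear and do a final check from the fixed cameras.

```bash
python3 -m inch '[{"xyz":[0,0,-0.05],"turn":[0,0,0],"claw":0},{"xyz":[0,0.03,-0.1],"turn":[0,0,0],"claw":0},{"xyz":[0,0.07,-0.12],"turn":[0,0,0],"claw":0},{"xyz":[0,0.12,-0.13],"turn":[0,0,0],"claw":0},{"xyz":[-0.03,0.16,-0.13],"turn":[0,0,0],"claw":0},{"xyz":[-0.06,0.2,-0.13],"turn":[0,0,0],"claw":0},{"xyz":[-0.09,0.24,-0.13],"turn":[0,0,0],"claw":0},{"xyz":[-0.09,0.24,-0.13],"turn":[0,0,0],"claw":0},{"xyz":[-0.09,0.24,-0.13],"turn":[0,0,0],"claw":0}]'; python3 - <<'E'
from h import *
st()
p,d=optics.snapshot("top");cv2.imwrite("pics/t46.png",p)
cv2.imwrite("pics/t46c.png",cv2.resize(p[160:290,240:380],None,fx=5,fy=5,interpolation=2))
p,d=optics.snapshot("scene");cv2.imwrite("pics/s46.png",p);st()
E
```

```text
time_s: 57.3
eef_pos: [514.1, 253.1, 219.3]
tool_rot: [[-0.844, -0.536, 0.001], [-0.536, 0.844, -0.001], [-0.0, -0.001, -1.0]]
force: [-0.6, -1.0, -0.3]
gripper_width: 42.2
t 57.3 p [514.1 253.1 219.3] yaw -147.6 F [-0.6  -1.03 -0.26] w 42.2 q [-0.97  0.77  0.81  1.77 -0.69  0.91 -2.43]
t 57.4 p [514.2 250.2 219.9] yaw -147.9 F [-0.19  0.01  0.55] w 42.7 q [-0.97  0.77  0.81  1.77 -0.69  0.91 -2.43]
```

View pics/t46c.png

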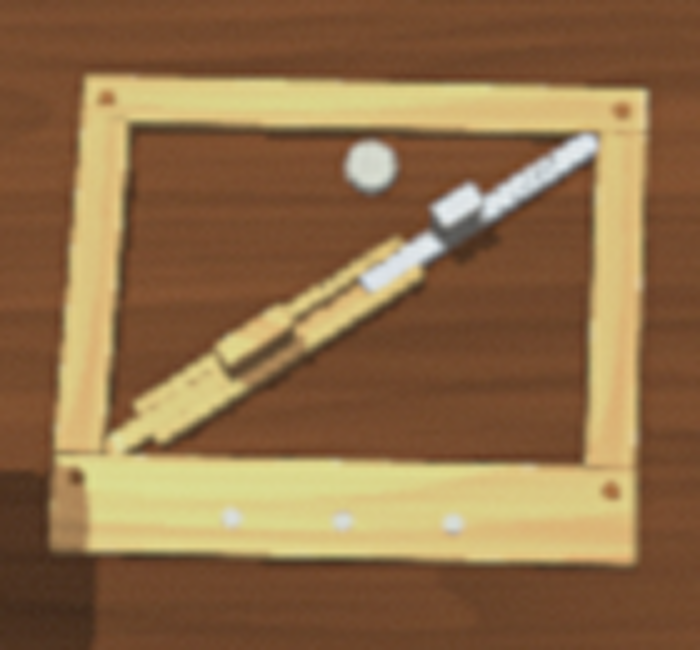

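View pics/s46.png

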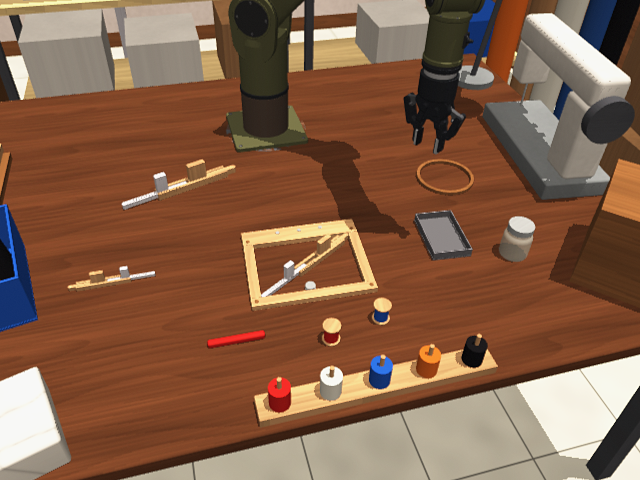

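```bash
python3 -c "
from workcell import hand_in
print(hand_in())"
```

```text
the job is handed in; nothing more can be done
None
```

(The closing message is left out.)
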